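# Refit the sleeves and levers of the cooling-air manifold

## Robot

A 6-joint arm with a two-finger parallel gripper is mounted at the origin on a cart in front of the work surface, level with it; the furniture and walls round the work are solid. World frame = base frame: x ahead of the robot, y to its left, z up, the work surface at z = 0. Lengths are in m, angles in rad, forces in N, time in s.
With the tool pointing down it reaches from about 0.325 to 0.9 m from the base axis. Payload 6.1 kg.
Tool frame: the origin (TCP) lies between the finger pads; the fingertips stand 19 mm ahead of it and the grasp point (between the pads) is the TCP (ctrl.tip_extent is the distance from the TCP to the fingertips, in m); z points along the fingers, y is the direction in which the jaws open and shut (so a half turn about z gives the same grasp; the last joint's range is limited). The gripper opens to 87 mm and grips with 3 to 60 N. Pads are 19 mm wide; open, the fingers measure 117 mm over their backs; the gripper's body (75 mm by 190 mm) begins 51 mm behind the grasp point.
Start: joints at [1.038, 0.22, 1.526, -0, 1.395, -0.126], TCP at [0.247, 0.574, 0.208] pointing down, gripper open.
Joint ranges: [-2.98, 2.98], [-0.91, 2.08], [0.09, 2.57], [-1.24, 4.39], [0.2, 2.65], [-2.68, 2.68]. Speed limits (rad/s): [2.57, 2.57, 3.01, 3.14, 3.14, 3.14].

## Interface

Orientations are given as a unit quaternion [x, y, z, w].
In Python, from bench import ctrl, read_camera, get_calibration gives the robot as it stands. The module is installed in compiled form; this text tells all that it offers.
- The arm moves only by the tool drive_tool, never from a script. Its argument "motion" is one flat list of numbers, 7 for each row, row after row: the shift along the tool's x, y, z in mm, then the turn, a rotation vector about the tool's x, y, z in degrees, then the finger opening in mm, from 0 to 87. In form: [dx, dy, dz, rx, ry, rz, claw, dx, dy, dz, rx, ry, rz, claw, ...]. A call has 1 to 12 rows; each row is the pose to reach, as a shift and turn from the pose commanded when the call began, along the tool's axes at that moment; what a row does not reach only later rows make up. A row lasts 1/10 s, in which the tool goes at most 50 mm and 8.59 degrees, less where a joint would pass 70% of its speed; a pose out of reach is approached as far as the arm can. A call with a gripper value outside its range is refused whole. The fingers move at their own pace and stop on an object; "squeeze" is the grip in N (left out, the last holds). Time passes only in rows, so rows that repeat a pose let the fingers close. It gives the time, the measured TCP pose, the force and the opening at its end, in the units of the state.
- ctrl.observe(): the state, without advancing time (a new reading comes with each control period).
- read_camera(name): name is "scene" or "top" or "wrist"; returns (picture, depth): 420x560x3 uint8, red, green, blue; 420x560 float32, m along the optical axis (not along the pixel's ray), 0 where there is no reading.
- get_calibration(name): a dict with "vfov" (degrees; the focal length in pixels is half the picture's height over the tangent of half this angle, whatever the lens; pixels are square), "cx", "cy" (the principal point, pixels), "rvec" (rotation vector, rad) and "tvec" (3), from world to camera coordinates, as OpenCV has them. Camera axes: x right, y down, z forward; pixel columns grow to the right and rows downward; lengths in m; the calibration is good to about 2 mm. A picture is of the moment at which its call begins: read the wrist's pose just before it. get_calibration takes no time and is no camera call; for the wrist camera it gives the pose at the moment of the call.
- ctrl.close_job(): hands the job in, once; it reports no verdict.
The state is a dict: "time": time; "q": joint angles; "qd": joint speeds; "joint_torque": joint torques, N m; "tool_pos": TCP position; "orientation": TCP orientation; "force": force on the tool from outside, world axes, zero at the start; "moment": the same for the moment, N m; "width": opening from 0.0 (shut) to 1.0 (fully open).
Only numpy, scipy, OpenCV 4.12 (cv2) and the standard library are available. Lean on these libraries where they do the work, as an engineer would, in place of code of your own. Each camera call takes 0.05 s, during which the arm holds its last target.

## Task

The cooling-air manifold on the right is back from service with its three valve stems bare. Slide one of the flanged sleeves, flange down, over every stem until it sits flat on the bar; then fit every lever that lies there on a sleeved stem of its own, turning it until its slot matches the stem's flats so that it goes fully down onto the sleeve, and leave each valve that has a lever shut: stem turned clockwise to its stop, lever lying along the bar with its tip towards the inlet end. Leave the mug, the glass and the spanner where they are.

Things in the scene. Friction and masses are not known exactly. Their poses are not given: they have to be found in the camera images.
- manifold: Cooling-air manifold, fixed: grey metal bar 330 mm long, 72 wide, flat top 55 mm above the counter. Origin under the bar's centre at counter level; y along the bar to the inlet end (large brass and steel hose coupling, stands out 50 mm; the other end has a small plug); the three brass hose tails stand out 44 mm on the -x side, below the top; z up.
- seat_1 (a point): Foot of the valve stem next to the inlet end: on the stem's axis, on the flat top of the bar; axes as the manifold's (y towards the inlet end). The stems stand 130 mm apart. A sleeve that is fully down has its origin here. A fitted lever rests on the sleeve, underside 40 mm above this point, and has about 0.13 rad of play on the stem either way; it goes on in two opposite directions, of which only one lies towards the inlet end when shut.
- seat_2 (a point): Foot of the valve stem in the middle: on the stem's axis, on the flat top of the bar; axes as the manifold's (y towards the inlet end). The stems stand 130 mm apart. A sleeve that is fully down has its origin here. A fitted lever rests on the sleeve, underside 40 mm above this point, and has about 0.13 rad of play on the stem either way; it goes on in two opposite directions, of which only one lies towards the inlet end when shut.
- seat_3 (a point): Foot of the valve stem next to the plugged end: on the stem's axis, on the flat top of the bar; axes as the manifold's (y towards the inlet end). The stems stand 130 mm apart. A sleeve that is fully down has its origin here. A fitted lever rests on the sleeve, underside 40 mm above this point, and has about 0.13 rad of play on the stem either way; it goes on in two opposite directions, of which only one lies towards the inlet end when shut.
- stem_1 (a joint): Turn of the upright steel stem at seat_1, rad: 0 shut (at its stop), grows counterclockwise from above to 1.57 (open); stays as left, needs 0.1 N m. It rises 62 mm from the bar: round neck 27 mm across up to 33 mm, taper to 38 mm, then flats 24 x 12 mm in section, the last 4.5 mm bevelled. The 24 mm side lies along the bar (manifold y) at 0.
- stem_2 (a joint): Turn of the upright steel stem at seat_2, rad: 0 shut (at its stop), grows counterclockwise from above to 1.57 (open); stays as left, needs 0.1 N m. It rises 62 mm from the bar: round neck 27 mm across up to 33 mm, taper to 38 mm, then flats 24 x 12 mm in section, the last 4.5 mm bevelled. The 24 mm side lies along the bar (manifold y) at 0.
- stem_3 (a joint): Turn of the upright steel stem at seat_3, rad: 0 shut (at its stop), grows counterclockwise from above to 1.57 (open); stays as left, needs 0.1 N m. It rises 62 mm from the bar: round neck 27 mm across up to 33 mm, taper to 38 mm, then flats 24 x 12 mm in section, the last 4.5 mm bevelled. The 24 mm side lies along the bar (manifold y) at 0.
- sleeve_1: Flanged steel sleeve (three alike, any fits any stem): tube 45 mm outside, bore 30 mm right through, 40 mm tall; flange at its foot 66 mm across, 6 mm thick; 0.14 kg. Stands upright on its flange on the counter. Origin at the centre of its underside, z up along the bore. On a stem it rests on the bar and reaches 2 mm above the stem's taper.
- sleeve_2: Flanged steel sleeve (three alike, any fits any stem): tube 45 mm outside, bore 30 mm right through, 40 mm tall; flange at its foot 66 mm across, 6 mm thick; 0.14 kg. Stands upright on its flange on the counter. Origin at the centre of its underside, z up along the bore. On a stem it rests on the bar and reaches 2 mm above the stem's taper.
- sleeve_3: Flanged steel sleeve (three alike, any fits any stem): tube 45 mm outside, bore 30 mm right through, 40 mm tall; flange at its foot 66 mm across, 6 mm thick; 0.14 kg. Stands upright on its flange on the counter. Origin at the centre of its underside, z up along the bore. On a stem it rests on the bar and reaches 2 mm above the stem's taper.
- lever_1: Valve lever (alike, any fits any stem; two or three are there), lying on its underside. Metal hub 46 mm long (x), 32 wide (y), 34 tall, upright slot right through it, 27 mm x 15 mm; an arm with a black grip 27 mm wide stands out along +x to 78 mm from the slot's centre, 16 to 28 mm up; 0.12 kg. Origin at the slot's centre at the underside; z up.
- lever_2: Valve lever (alike, any fits any stem; two or three are there), lying on its underside. Metal hub 46 mm long (x), 32 wide (y), 34 tall, upright slot right through it, 27 mm x 15 mm; an arm with a black grip 27 mm wide stands out along +x to 78 mm from the slot's centre, 16 to 28 mm up; 0.12 kg. Origin at the slot's centre at the underside; z up.
- lever_3: Valve lever (alike, any fits any stem; two or three are there), lying on its underside. Metal hub 46 mm long (x), 32 wide (y), 34 tall, upright slot right through it, 27 mm x 15 mm; an arm with a black grip 27 mm wide stands out along +x to 78 mm from the slot's centre, 16 to 28 mm up; 0.12 kg. Origin at the slot's centre at the underside; z up.
- mug: Coffee mug, 91 mm tall, behind the manifold; origin at the centre of its underside. To be left alone.
- water_glass: Clear water glass, 91 mm tall, 80 across, behind the manifold; origin at the centre of its underside. To be left alone.
- spanner: Steel spanner, 179 mm long, 8 mm thick, lying at the far left of the levers; origin at the middle of its underside. To be left alone.
Things that resemble listed ones, but are neither listed nor needed, are in the scene too. Leave any red look-alike of the sleeve_3 alone.

How it is judged:
By the outcome, as a careful person would: the job done as asked, in the order asked, and still so for the second after the job is handed in, with the robot touching nothing.
Of lever_1, lever_2, lever_3 only 2 to 3 are there at a start; the rules pass over those that are not, and their reading is None.
At some moment in a run one of lever_1, lever_2, lever_3 may be knocked a few centimetres aside while the robot is not near it.
Once in a run the grip may slacken for a moment while it holds something.
It also fails if it takes over 210 s, if anything falls off the work surface, if the arm or the gripper's body presses on something with over 40 N, if the wrist force passes 120 N, or if a joint passes its speed limit or range.

## Working session

There is one attempt and no reset: what is moved stays moved. The work goes in short steps, Python scripts to look and compute and a tool call to move; the robot and the scene stay as the last step left them, time stands still between calls to the robot, and variables do not carry over. Pictures are saved under pics/ and viewed, and the job is handed in when it is done.

Besides the shell and the picture viewer there is one more tool, called in YAML: its name, and indented under it one key for each argument. drive_tool: Moves the arm, as the interface text tells. Its arguments: {"type":"object","properties":{"motion":{"type":"array"},"squeeze":{"type":"number"}},"required":["motion"]}

```bash
mkdir -p pics; ls; python3 - <<'E'
from bench import ctrl, read_camera, get_calibration
import cv2, numpy as np
print(ctrl.observe())
for n in ["scene","top","wrist"]:
    c=get_calibration(n); print(n,c)
    p,d=read_camera(n); cv2.imwrite(f"pics/{n}0.png",p[:,:,::-1]); np.savez(f"{n}0.npz",p=p,d=d)
    print((d>0).mean(), d[d>0].min(), d.max())
E
```

```text
pics
{'time': 0.0, 'q': array([ 1.03790106e+00,  2.21194002e-01,  1.52761641e+00,  3.72421033e-06,
        1.39472365e+00, -1.26098776e-01]), 'qd': array([ 7.63632454e-04, -1.49983731e-03, -7.48642853e-05,  3.74525085e-04,
        8.96159610e-06, -6.02576478e-04]), 'joint_torque': array([-3.62465198e-04, -4.94622517e+01, -3.87376463e+01,  6.99178269e-02,
        5.72009920e-02, -8.16577653e-05]), 'tool_pos': array([0.24695809, 0.57342393, 0.2065544 ]), 'orientation': array([ 2.01998908e-01,  9.79385266e-01, -9.17889894e-04, -3.15821567e-04]), 'force': array([-1.01675886, -0.48978364, -0.62515855]), 'moment': array([-0.00124101,  0.02080195,  0.00998255]), 'width': 1.0004328643634157}
scene {'vfov': 53.266785719072004, 'cx': 276.23291629351917, 'cy': 206.9085110848488, 'rvec': array([ 2.01892068, -1.21358713,  0.57600174]), 'tvec': array([-0.23128019,  0.34681158,  0.93927564])}
0.9778061224489796 0.32615608 2.2961807
top {'vfov': 45.24505192930167, 'cx': 283.9821015974465, 'cy': 201.70323408689254, 'rvec': array([ 2.15664452, -2.11564262,  0.17700627]), 'tvec': array([1.30760054e-03, 5.35139882e-01, 1.49566250e+00])}
0.9763562925170068 0.6188074 2.4180303
wrist {'vfov': 69.47554124250081, 'cx': 279.8085065715888, 'cy': 215.8649168496801, 'rvec': array([-2.43511253, -1.60220831, -0.2080252 ]), 'tvec': array([-0.62450182, -0.03132243,  0.38931963])}
0.992517006802721 0.05000058 1.3453091
```

View pics/scene0.png

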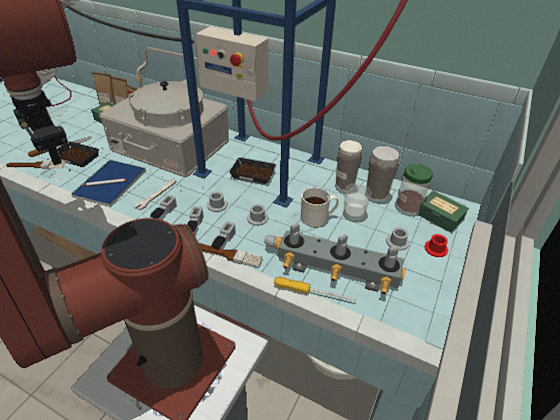

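View pics/top0.png

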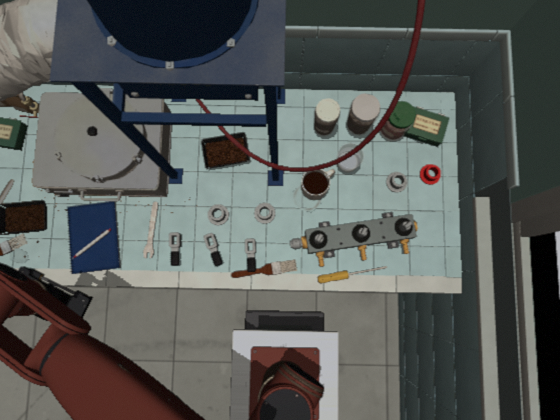

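View pics/wrist0.png

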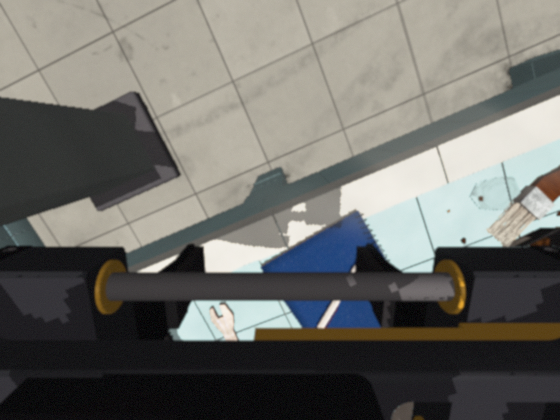

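```bash
cat > h.py <<'E'
from bench import ctrl, read_camera, get_calibration
import cv2, numpy as np
from scipy.spatial.transform import Rotation as R
def cam(n):
    c=get_calibration(n); f=210/np.tan(np.radians(c['vfov'])/2)
    Rm=cv2.Rodrigues(c['rvec'])[0]; return f,c['cx'],c['cy'],Rm,c['tvec']
def ray(C,u,v,z):
    f,cx,cy,Rm,t=C; o=-Rm.T@t; d=Rm.T@np.array([(u-cx)/f,(v-cy)/f,1.]); s=(z-o[2])/d[2]; return o+s*d
def proj(C,P):
    f,cx,cy,Rm,t=C; p=Rm@np.asarray(P)+t; return np.array([f*p[0]/p[2]+cx,f*p[1]/p[2]+cy])
def world(C,d):
    f,cx,cy,Rm,t=C; v,u=np.mgrid[:420,:560]; P=np.stack([(u-cx)/f*d,(v-cy)/f*d,d],-1); return (P-t)@Rm
def snap(n,name,box=None,k=1):
    C=cam(n); p,d=read_camera(n); np.savez(name+'.npz',p=p,d=d)
    save(p,name,box,k); return C,p,d
def save(p,name,box=None,k=1):
    q=p if box is None else p[box[1]:box[3],box[0]:box[2]]
    q=cv2.resize(q,None,fx=k,fy=k,interpolation=cv2.INTER_CUBIC); cv2.imwrite(f'pics/{name}.png',np.ascontiguousarray(q[:,:,::-1]))
E
python3 - <<'E'
from h import *
z=np.load('top0.npz');p=z['p'];d=z['d']
save(p,'topA',(140,190,300,290),5); save(p,'topB',(285,160,445,280),5)
z=np.load('scene0.npz'); save(z['p'],'sceneA',(130,170,290,280),5); save(z['p'],'sceneB',(260,170,460,310),4)
C=cam('top'); W=world(C,d)
for u,v in [(200,250),(350,210),(177,175),(275,182),(316,185),(349,158),(318,239),(219,214),(265,212),(397,182),(175,240),(211,241),(250,246),(150,230)]:
    print(u,v,W[v,u].round(4), d[v,u])
E
```

```text
200 250 [0.3858 0.2683 0.0009] 1.5580063
350 210 [ 0.519  -0.1951  0.0062] 1.5742961
177 175 [ 0.622   0.3528 -0.0021] 1.5996255
275 182 [0.603  0.041  0.0095] 1.5849121
316 185 [ 0.5874 -0.0853  0.0516] 1.5407547
349 158 [ 0.6727 -0.1856  0.0578] 1.5485234
318 239 [ 0.4162 -0.0883  0.117 ] 1.4482894
219 214 [ 4.994e-01  2.143e-01 -2.000e-04] 1.577596
265 212 [0.5072 0.0701 0.0088] 1.5699801
397 182 [ 0.6128 -0.3454 -0.0016] 1.5972694
175 240 [0.4149 0.3463 0.0051] 1.5586196
211 241 [ 4.144e-01  2.357e-01 -3.000e-04] 1.5637891
250 246 [0.401  0.114  0.0029] 1.5583957
150 230 [0.4443 0.4252 0.0064] 1.5621816
```

View pics/topA.png

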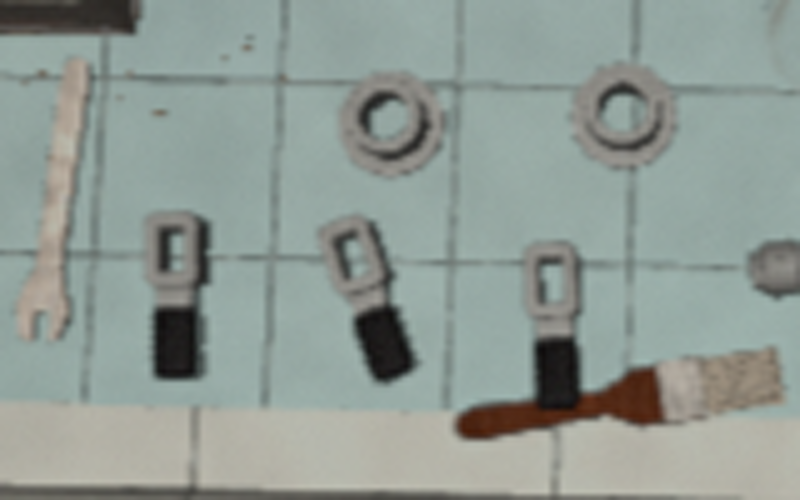

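View pics/topB.png

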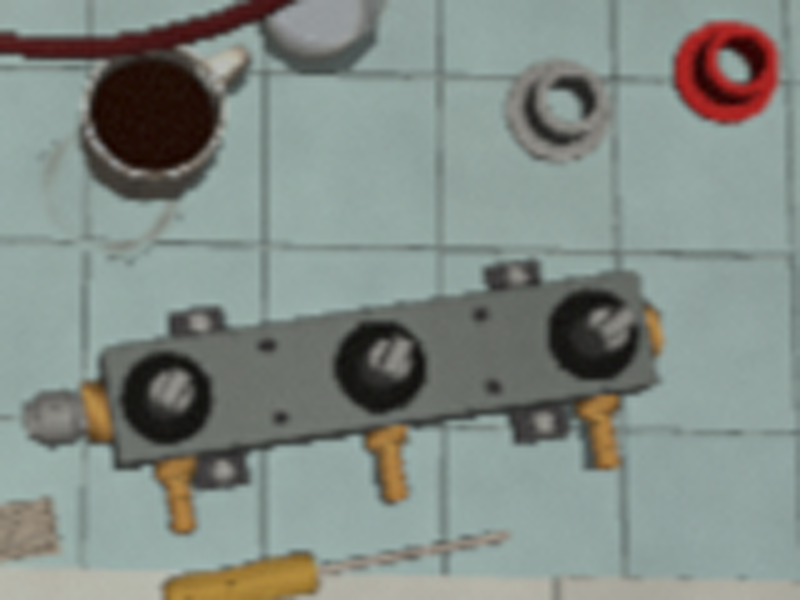

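View pics/sceneA.png

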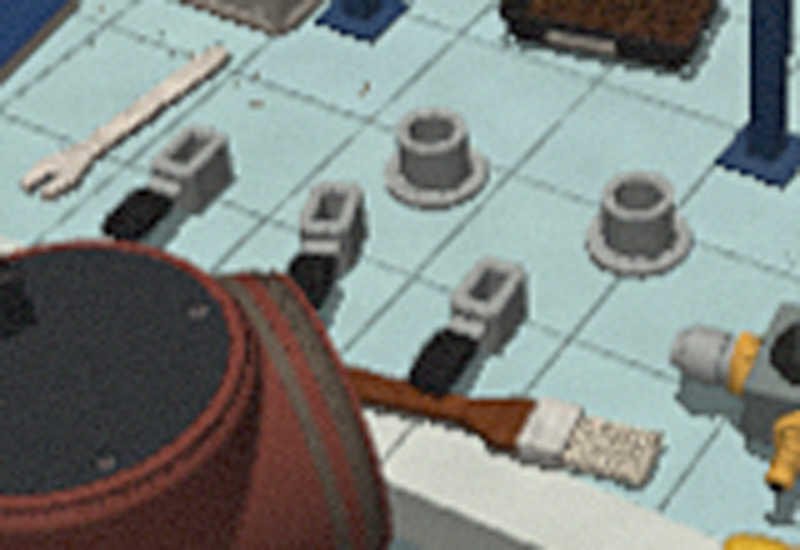

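View pics/sceneB.png

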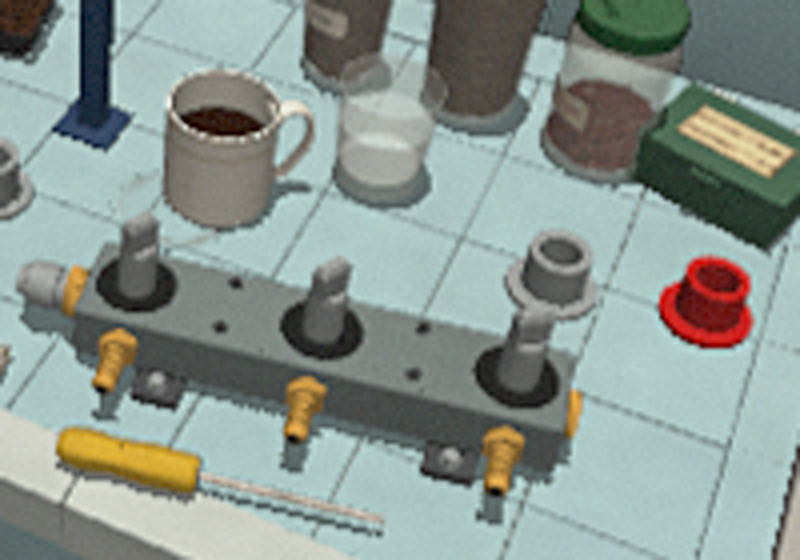

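```bash
python3 - <<'E'
from h import *
f,cx,cy,Rm,t=cam('wrist'); s=ctrl.observe(); Rt=R.from_quat(s['orientation']).as_matrix(); o=-Rm.T@t
print('cam in tool',Rt.T@(o-s['tool_pos']), '\naxes', (Rt.T@Rm.T).round(3), f, '\ntool axes\n',Rt.round(3))
z=np.load('top0.npz');W=world(cam('top'),z['d']);p=z['p'].astype(int)
m=(p[:,:,0]>p[:,:,1]*2)&(p[:,:,0]>60)&(W[:,:,2]>.1)
for u in range(190,430,20):
    v=np.where(m[:,u])[0]
    if len(v): print('hose',u,[W[v[len(v)//2],u].round(3)])
b=(p[:,:,2]>p[:,:,0]*1.5)&(W[:,:,2]>.03)
for u,v in [(60,50),(150,118),(120,118),(110,130),(150,165),(276,150),(273,120),(240,118),(274,170),(283,60),(170,160)]: print('frame',u,v,W[v,u].round(3),p[v,u])
for u,v in [(500,150),(470,100),(465,200),(328,115),(365,110)]: print('wall',u,v,W[v,u].round(3))
E
```

```text
cam in tool [ 0.07005481  0.00057177 -0.1762446 ] 
axes [[-0.    -0.966 -0.259]
 [ 1.    -0.    -0.   ]
 [ 0.    -0.259  0.966]] 302.851752523437 
tool axes
 [[-0.918  0.396 -0.001]
 [ 0.396  0.918 -0.001]
 [ 0.    -0.001 -1.   ]]
hose 230 [array([0.687, 0.166, 0.199])]
hose 250 [array([0.637, 0.107, 0.217])]
hose 270 [array([0.602, 0.051, 0.253])]
hose 290 [array([ 0.577, -0.002,  0.294])]
hose 310 [array([ 0.051, -0.056,  0.37 ])]
hose 330 [array([ 0.568, -0.095,  0.405])]
hose 350 [array([ 0.579, -0.135,  0.465])]
hose 370 [array([ 0.599, -0.169,  0.525])]
hose 390 [array([ 0.634, -0.198,  0.596])]
hose 410 [array([ 0.697, -0.216,  0.69 ])]
frame 60 50 [0.645 0.372 0.811] [70 74 83]
frame 150 118 [0.616 0.289 0.573] [32 51 75]
frame 120 118 [0.615 0.351 0.57 ] [ 7 16 24]
frame 110 130 [0.688 0.485 0.252] [124 125 118]
frame 150 165 [0.612 0.393 0.172] [124 123 122]
frame 276 150 [0.61  0.033 0.364] [ 7 13 23]
frame 273 120 [0.61  0.036 0.593] [ 6 14 24]
frame 240 118 [0.619 0.105 0.574] [37 52 76]
frame 274 170 [0.61  0.042 0.148] [ 6 16 23]
frame 283 60 [0.636 0.017 0.81 ] [77 82 90]
frame 170 160 [ 0.67   0.378 -0.002] [115 127 122]
wall 500 150 [ 0.633 -0.536  0.32 ]
wall 470 100 [ 0.836 -0.534  0.14 ]
wall 465 200 [ 0.548 -0.535  0.063]
wall 328 115 [ 0.774 -0.112  0.16 ]
wall 365 110 [ 0.789 -0.218  0.166]
```

```bash
cat >> h.py <<'E'
def go(x,y,z,yaw):
    "shift in tool axes (mm) and rz (deg) from the measured pose to a straight-down pose with tool-x yaw (deg)"
    s=ctrl.observe(); Rt=R.from_quat(s['orientation']); d=Rt.inv().apply(np.array([x,y,z])-s['tool_pos'])*1000
    c,sn=np.cos(np.radians(yaw)),np.sin(np.radians(yaw))
    Rg=R.from_matrix(np.array([[c,sn,0],[sn,-c,0],[0,0,-1]]))
    rv=np.degrees((Rt.inv()*Rg).as_rotvec())
    print('shift',d.round(1),'rot',rv.round(2),'dist',np.linalg.norm(d).round(1))
def st():
    s=ctrl.observe(); Rt=R.from_quat(s['orientation']).as_matrix()
    print('t',round(s['time'],2),'pos',(s['tool_pos']*1000).round(1),'yaw',np.degrees(np.arctan2(Rt[1,0],Rt[0,0])).round(2),'tilt',np.degrees(Rt[:2,2]).round(2),'F',s['force'].round(1),'M',s['moment'].round(2),'w',(s['width']*87).round(1),'q',np.degrees(s['q']).round(0))
E
python3 -c "
from h import *
st(); go(.46,.14,.25,180)"
```

```text
Traceback (most recent call last):
  File "h.py", line 28, in st
    print('t',round(s['time'],2),'pos',(s['tool_pos']*1000).round(1),'yaw',np.degrees(np.arctan2(Rt[1,0],Rt[0,0])).round(2),'tilt',np.degrees(Rt[:2,2]).round(2),'F',s['force'].round(1),'M',s['moment'].round(2),'w',(s['width']*87).round(1),'q',np.degrees(s['q']).round(0))
                                                                                                                                                                                                                      ^^^^^^^^^^^^^^^^^^^^^
AttributeError: 'float' object has no attribute 'round'
```

```bash
sed -i "s/(s\['width'\]\*87).round(1)/round(float(s['width'])*87,1)/" h.py
python3 -c "
from h import *
st(); go(.46,.14,.25,180)"
```

```text
t 0.15 pos [247.  573.6 206.8] yaw 156.69 tilt [-0.04 -0.07] F [-0.5 -0.6 -0.5] M [-0.03  0.01  0.01] w 86.9 q [59. 13. 88. -0. 80. -7.]
shift [-367.1 -314.   -42.8] rot [ -0.08  -0.03 -23.31] dist 485.0
```

drive_tool:
  motion: [-15,-13,-20,0,0,-1,87,-46,-39,-43,0,0,-3,87,-77,-66,-43,0,0,-6,87,-114,-97,-43,0,0,-8,87,-150,-129,-43,0,0,-10,87,-190,-163,-43,0,0,-13,87,-230,-197,-43,0,0,-15,87,-270,-231,-43,0,0,-18,87,-306,-262,-43,0,0,-20,87,-337,-288,-43,0,0,-22,87,-357,-305,-43,0,0,-23,87,-367,-314,-43,0,0,-23.3,87]

```text
time: 1.35
tool_pos: [0.4609, 0.1379, 0.2504]
orientation: [0.001, 1.0, -0.0, -0.0]
force: [-0.4, -0.2, 0.4]
width: 1.004
```

```bash
python3 -c "
from h import *
st(); snap('wrist','w1',None,1.4); st()"
```

```text
t 1.35 pos [460.9 137.9 250.4] yaw 179.85 tilt [-0.01 -0.03] F [-0.4 -0.2  0.4] M [ 0.05 -0.02  0.02] w 87.3 q [  7.  -9. 105.  -0.  84. -83.]
t 1.4 pos [461.2 137.1 250.4] yaw 179.84 tilt [ 0.   -0.09] F [ 1.4 -1.1  0.3] M [ 0.05 -0.05  0.01] w 87.3 q [  7.  -9. 105.  -0.  84. -83.]
```

View pics/w1.png

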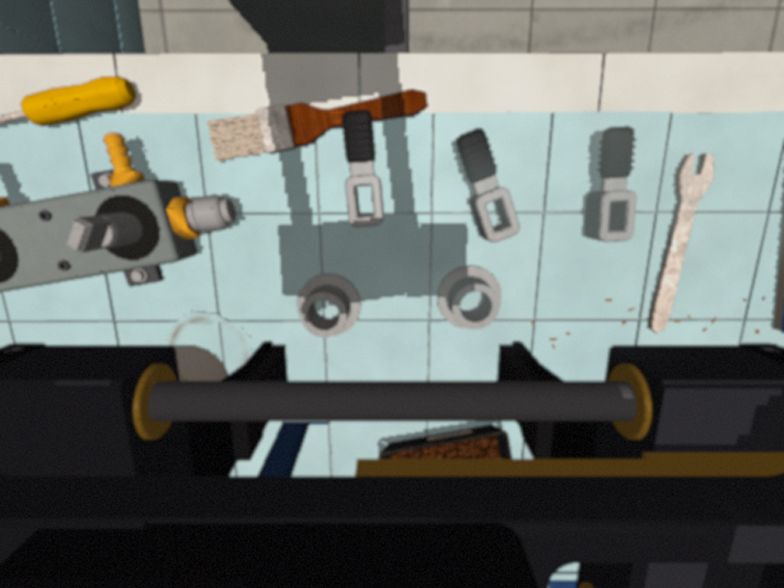

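```bash
cat >> h.py <<'E'
from scipy.optimize import least_squares
def graymask(p,thr=0.13):
    q=cv2.GaussianBlur(p,(3,3),0).astype(float); mx=q.max(2); mn=q.min(2)
    return (((mx-mn)<thr*mx+4)).astype(np.uint8)
def sleeves(C,p,z0=0.006,show=None,amin=200,box=None):
    "gray blobs -> circle of the flange (r=33) at z0"
    m=graymask(p)
    if box: mm=np.zeros_like(m); mm[box[1]:box[3],box[0]:box[2]]=1; m*=mm
    cs,_=cv2.findContours(m,cv2.RETR_EXTERNAL,cv2.CHAIN_APPROX_NONE); out=[]
    for c in cs:
        if cv2.contourArea(c)<amin: continue
        P=np.array([ray(C,u,v,z0)[:2] for u,v in c[:,0]])
        c0=(P.max(0)+P.min(0))/2
        r=least_squares(lambda a:np.hypot(*(P-a[:2]).T)-a[2],[*c0,.033],loss='soft_l1',f_scale=.0015)
        out.append((r.x.round(4),np.median(abs(r.fun)).round(5),c.reshape(-1,2).mean(0).round(0)))
    return out
E
python3 - <<'E'
from h import *
z=np.load('w1.npz');p=z['p']
C=cam('wrist')
save(graymask(p)[:,:,None].repeat(3,2)*255,'m1',None,1)
for s in sleeves(C,p): print(s)
z=np.load('top0.npz');print('top')
for s in sleeves(cam('top'),z['p'],amin=60): print(s)
E
```

```text
(array([0.5386, 0.1272, 0.3908]), np.float64(0.04993), array([283., 221.]))
top
(array([-0.0733, -0.0027,  0.0577]), np.float64(0.00798), array([285., 408.]))
(array([-0.0519,  0.7561,  0.0843]), np.float64(0.01689), array([ 26., 399.]))
(array([0.14  , 0.7766, 0.0508]), np.float64(0.00796), array([ 27., 327.]))
(array([0.7368, 0.1179, 0.0592]), np.float64(0.01107), array([252., 138.]))
(array([1920.9223, -289.2938, 1941.7978]), np.float64(0.01858), array([162., 104.]))
(array([0.9316, 0.1942, 0.1053]), np.float64(0.01379), array([241., 101.]))
(array([0.8986, 0.5993, 0.0273]), np.float64(0.00457), array([106.,  89.]))
(array([0.9805, 0.3998, 0.0209]), np.float64(0.00317), array([167.,  68.]))
(array([1.069 , 0.5935, 0.017 ]), np.float64(0.00084), array([111.,  41.]))
(array([ 0.984 , -0.1715,  0.2584]), np.float64(0.03339), array([330.,  70.]))
(array([ 0.7242, -0.0264,  0.8362]), np.float64(0.128), array([267., 193.]))
```

View pics/m1.png

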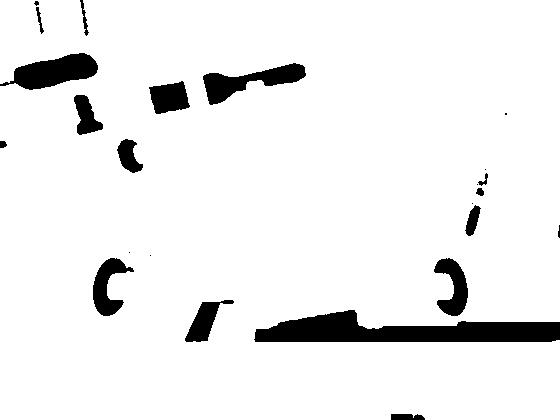

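```bash
python3 - <<'E'
from h import *
p=np.load('w1.npz')['p']
for n,u,v in [('floor',300,230),('sh',260,190),('flange',216,222),('fl2',354,212),('tube',250,225),('hub',245,142),('floor2',420,250),('grip',256,98),('bar',70,150),('stem',90,160)]: print(n,p[v,u],p[v,u+1])
E
```

```text
floor [174 200 197] [177 201 198]
sh [101 115 113] [102 117 114]
flange [101  97  95] [92 89 88]
fl2 [170 169 165] [169 169 165]
tube [163 159 154] [173 167 163]
hub [187 215 213] [182 206 203]
floor2 [180 204 204] [179 206 204]
grip [45 45 45] [46 44 44]
bar [51 51 48] [32 33 32]
stem [61 57 58] [63 59 59]
```

```bash
cat >> h.py <<'E'
def graymask(p,thr=1.06):
    q=cv2.GaussianBlur(p,(3,3),0).astype(float)+1
    return (q[:,:,1]<thr*q[:,:,0]).astype(np.uint8)
E
python3 - <<'E'
from h import *
z=np.load('w1.npz');p=z['p']
C=cam('wrist')
save(graymask(p)[:,:,None].repeat(3,2)*255,'m1',None,1)
for s in sleeves(C,p,box=(0,80,560,245)): print(s)
z=np.load('top0.npz');print('top')
for s in sleeves(cam('top'),z['p'],amin=60,box=(200,165,430,225)): print(s)
E
```

```text
(array([0.507 , 0.0712, 0.0325]), np.float64(0.0006), array([234., 218.]))
(array([0.4993, 0.2163, 0.0324]), np.float64(0.00058), array([335., 212.]))
(array([-0.0381,  3.3523,  2.8699]), np.float64(0.00233), array([557., 202.]))
(array([0.4139, 0.3539, 0.025 ]), np.float64(0.00448), array([440., 149.]))
(array([0.4132, 0.237 , 0.0254]), np.float64(0.00407), array([352., 148.]))
(array([0.4752, 0.7742, 0.3634]), np.float64(0.00995), array([485., 167.]))
(array([0.3565, 0.2152, 0.0145]), np.float64(0.00211), array([340., 109.]))
(array([ 0.4274, -0.151 ,  0.0816]), np.float64(0.01777), array([ 75., 159.]))
(array([ 0.6722, -0.0473,  0.3502]), np.float64(0.01367), array([205.,  97.]))
(array([-0.8012, -0.2291,  1.128 ]), np.float64(0.00337), array([35., 83.]))
top
(array([1087.9469,   71.9578, 1089.8622]), np.float64(0.0066), array([383., 221.]))
(array([0.4977, 0.2172, 0.0315]), np.float64(0.00068), array([218., 214.]))
(array([0.5053, 0.0726, 0.0316]), np.float64(0.00065), array([264., 213.]))
(array([ 0.6124, -0.3415,  0.0317]), np.float64(0.00067), array([396., 182.]))
(array([ 0.6383, -0.4337,  0.0246]), np.float64(0.00475), array([425., 174.]))
(array([ 0.6586, -0.1871,  0.0203]), np.float64(0.00468), array([348., 167.]))
(array([ 0.6163, -0.0665,  0.0662]), np.float64(0.01528), array([305., 174.]))
```

View pics/m1.png

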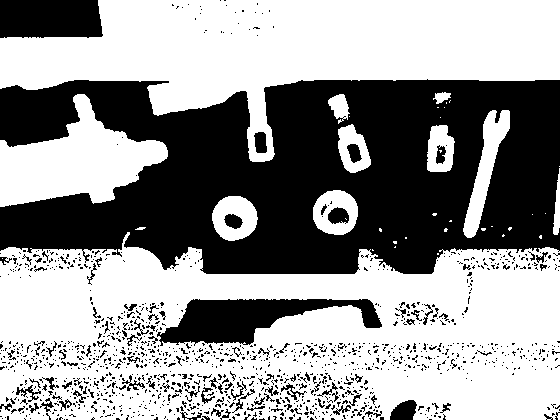

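drive_tool:
  motion: [0,15,0,0,0,0,87,0,45,0,0,0,0,87,0,85,0,0,0,0,87,0,125,0,0,0,0,87,0,165,0,0,0,0,87,0,205,0,0,0,0,87,0,245,0,0,0,0,87,0,285,0,0,0,0,87,0,320,5,0,0,0,87,0,345,15,0,0,0,87,0,357,20,0,0,0,87,0,357,20,0,0,0,87]

```text
time: 2.6
tool_pos: [0.4587, 0.4982, 0.2286]
orientation: [-0.001, 1.0, -0.001, -0.001]
force: [-1.0, -0.1, -0.6]
width: 1.0
```

```bash
python3 -c "
from h import *
st(); snap('wrist','w2',None,1.4); st()"
```

```text
t 2.6 pos [458.7 498.2 228.6] yaw -179.89 tilt [-0.14 -0.11] F [-1.  -0.1 -0.6] M [-0.01  0.01 -0.03] w 87.0 q [ 41.  19.  77.   0.  84. -49.]
t 2.65 pos [459.4 497.2 229.6] yaw -179.95 tilt [-0.08 -0.1 ] F [ 0.7 -0.1  0.9] M [ 0.11 -0.    0.02] w 87.3 q [ 41.  19.  77.  -0.  84. -49.]
```

View pics/w2.png

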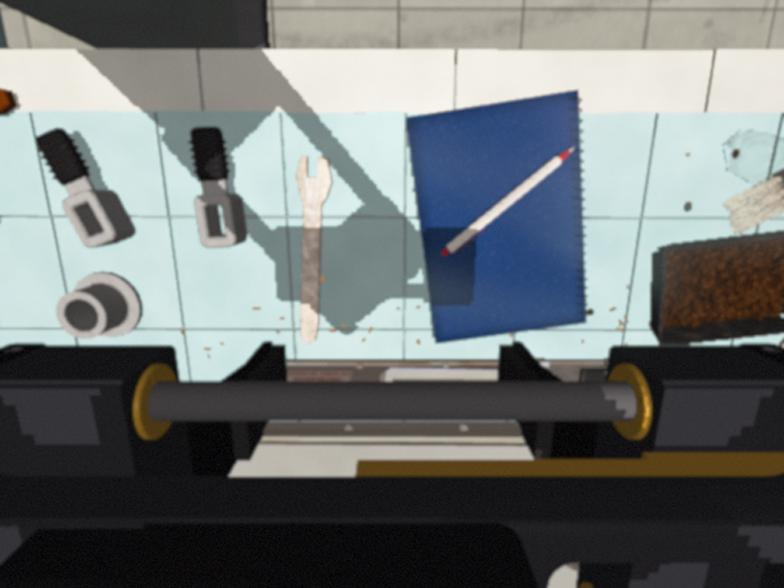

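drive_tool:
  motion: [0,-20,0,0,0,0,87,0,-60,0,0,0,0,87,0,-105,0,0,0,0,87,0,-150,0,0,0,0,87,0,-195,0,0,0,0,87,0,-240,0,0,0,0,87,0,-285,0,0,0,0,87,0,-330,0,0,0,0,87,0,-375,0,0,0,0,87,0,-420,0,0,0,0,87,0,-460,0,0,0,0,87,0,-490,0,0,0,0,87]

```text
time: 3.85
tool_pos: [0.4592, 0.004, 0.2316]
orientation: [0.002, 1.0, -0.001, 0.001]
force: [0.8, -0.3, -0.3]
width: 1.002
```

drive_tool:
  motion: [0,-30,0,0,0,0,87,0,-75,0,0,0,0,87,0,-115,0,0,0,0,87,0,-155,0,0,0,0,87,0,-195,0,0,0,0,87,0,-215,0,0,0,0,87,0,-225,0,0,0,0,87,0,-228,0,0,0,0,87,0,-228,0,0,0,0,87]

```text
time: 4.75
tool_pos: [0.4597, -0.2204, 0.2309]
orientation: [0.0, 1.0, 0.0, 0.0]
force: [-0.6, 0.5, -0.2]
width: 1.001
```

```bash
python3 -c "
from h import *
st(); snap('wrist','w2',None,1.4); st()"
```

```text
t 4.75 pos [ 459.7 -220.4  230.9] yaw 179.96 tilt [0.01 0.01] F [-0.6  0.5 -0.2] M [0.02 0.05 0.03] w 87.1 q [ -34.   -4.  103.    0.   81. -124.]
t 4.8 pos [ 459.9 -219.9  230.8] yaw -179.99 tilt [0.01 0.02] F [-0.4 -0.7 -0.7] M [ 0.04  0.02 -0.02] w 86.9 q [ -34.   -4.  103.    0.   81. -124.]
```

View pics/w2.png

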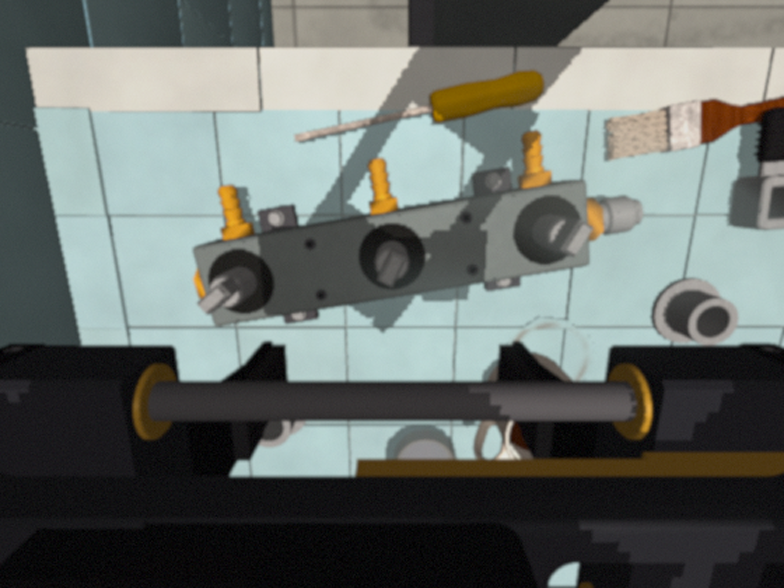

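```bash
python3 -c "
from h import *
p=np.load('w2.npz')['p']
b=np.clip(p.astype(float)*1.6,0,255).astype(np.uint8)
save(b,'w2a',(130,115,290,235),5); save(b,'w2b',(290,100,450,220),5)
for n,u,v in [('disc',290,172),('disc',262,190),('bar',310,165),('bar',380,185),('disc',380,150)]: print(n,p[v,u])"
```

```text
disc [24 21 22]
disc [31 33 32]
bar [90 93 89]
bar [47 48 46]
disc [63 65 58]
```

View pics/w2a.png

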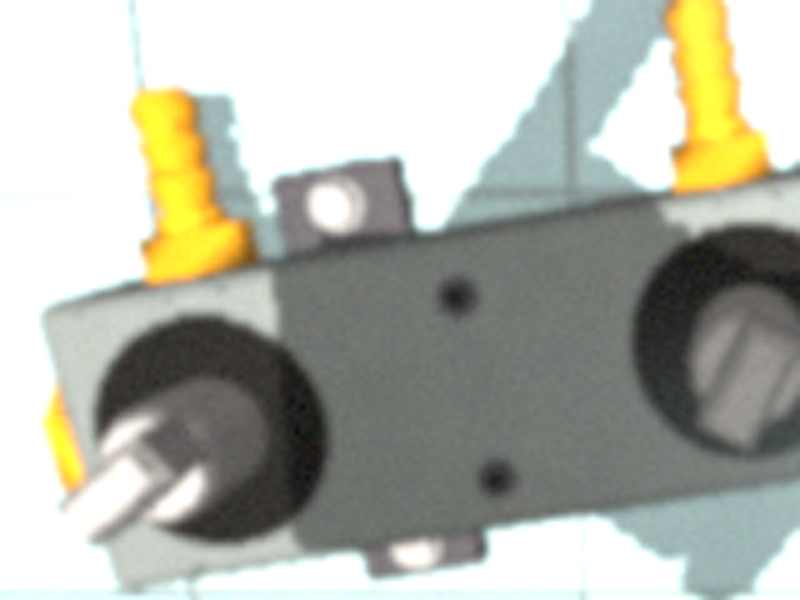

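View pics/w2b.png

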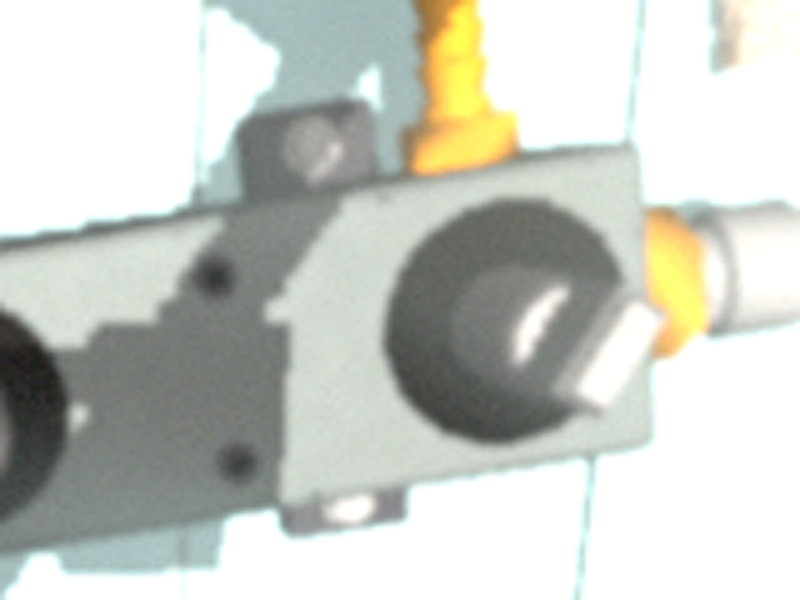

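```bash
python3 - <<'E'
from h import *
C=cam('wrist')
A=lambda L:[(130+u/5-.4,115+v/5-.4) for u,v in L]; B=lambda L:[(290+u/5-.4,100+v/5-.4) for u,v in L]
D={1:B([(505,198),(385,335),(495,443),(410,405),(425,240),(590,240),(545,430)]),
2:A([(633,345),(730,452),(750,226),(665,260),(660,415),(868,330)]),
3:A([(205,315),(98,395),(327,450),(215,543),(290,365),(295,515),(130,500)])}
Cn={}
for k,L in D.items():
    P=np.array([ray(C,u,v,.055)[:2] for u,v in L])
    r=least_squares(lambda a:np.hypot(*(P-a[:2]).T)-a[2],[*P.mean(0),.025]); Cn[k]=r.x[:2]; print(k,r.x.round(4),np.abs(r.fun).max().round(4))
d=Cn[1]-Cn[3]; print('len',np.linalg.norm(d),'yaw',np.degrees(np.arctan2(d[1],d[0])), 'mid',(Cn[1]+Cn[3])/2, 'mean',sum(Cn.values())/3)
print('corners',[ray(C,*q,.055)[:2].round(4) for q in A([(45,315),(125,588)])+B([(635,150),(650,443)])])
E1={1:B([(570,395),(630,298),(600,408),(660,320)]),2:A([(700,415),(752,315),(750,447),(800,345)]),3:A([(65,510),(130,455),(95,540),(165,478)])}
for k,L in E1.items():
    P=np.array([ray(C,u,v,.117)[:2] for u,v in L]); 
    print(k,'top centre',P.mean(0).round(4),[np.degrees(np.arctan2(*(b-a)[::-1])).round(1) for a,b in (P[:2],P[2:])])
E
```

```text
1 [ 0.4231 -0.0927  0.0272] 0.0011
2 [ 0.4445 -0.2198  0.0273] 0.0005
3 [ 0.4661 -0.348   0.0272] 0.0013
len 0.25887971380271835 yaw 99.55890352236412 mid [ 0.44460749 -0.22033256] mean [ 0.44457669 -0.22014103]
corners [array([ 0.4381, -0.3839]), array([ 0.5048, -0.3725]), array([ 0.3844, -0.0666]), array([ 0.4507, -0.0553])]
1 top centre [ 0.4231 -0.093 ] [np.float64(152.9), np.float64(150.4)]
2 top centre [ 0.4425 -0.2197] [np.float64(152.5), np.float64(154.4)]
3 top centre [ 0.4655 -0.3458] [np.float64(128.5), np.float64(129.9)]
```

```bash
python3 -c "
from h import *
go(.634,-.40,.25,110)"
```

```text
shift [-174.1 -180.1  -19.2] rot [2.000e-02 0.000e+00 7.001e+01] dist 251.3
```

drive_tool:
  motion: [-10,-10,-19,0,0,5,87,-30,-30,-19,0,0,12,87,-50,-50,-19,0,0,20,87,-70,-70,-19,0,0,28,87,-90,-92,-19,0,0,36,87,-110,-112,-19,0,0,44,87,-130,-132,-19,0,0,52,87,-150,-152,-19,0,0,60,87,-165,-170,-19,0,0,66,87,-174,-180,-19,0,0,70,87,-174,-180,-19,0,0,70,87,-174,-180,-19,0,0,70,87]

```text
time: 6.0
tool_pos: [0.6343, -0.3992, 0.2492]
orientation: [0.572, 0.82, 0.0, -0.001]
force: [0.4, 1.2, -0.2]
width: 0.996
```

```bash
python3 -c "
from h import *
st(); C,p,d=snap('wrist','w3',None,1.4); st()
for s in sleeves(C,p,box=(0,60,560,247)): print(s)"
```

```text
t 6.0 pos [ 634.3 -399.2  249.2] yaw 110.17 tilt [-0.05  0.05] F [ 0.4  1.2 -0.2] M [-0.07  0.02  0.03] w 86.7 q [-38.  29.  62.   0.  89. -58.]
t 6.05 pos [ 634.1 -399.1  249.6] yaw 110.16 tilt [-0.03  0.03] F [0.1 0.9 0.3] M [-0.12  0.01  0.09] w 86.7 q [-38.  29.  62.   0.  89. -58.]
(array([ 0.8135, -0.4128,  0.0222]), np.float64(0.00435), array([391., 239.]))
(array([ 0.6412, -0.4477,  0.0346]), np.float64(0.00046), array([272., 220.]))
(array([ 0.7935, -0.3279,  0.0428]), np.float64(0.00452), array([407., 177.]))
(array([ 0.6142, -0.3415,  0.0322]), np.float64(0.00031), array([280., 142.]))
(array([ 0.8656, -0.1961,  0.0743]), np.float64(0.01417), array([498., 100.]))
(array([ 0.4535, -0.3419,  0.0561]), np.float64(0.00636), array([161.,  97.]))
(array([ 0.3976, -0.4375,  0.1234]), np.float64(0.0191), array([ 32., 120.]))
```

View pics/w3.png

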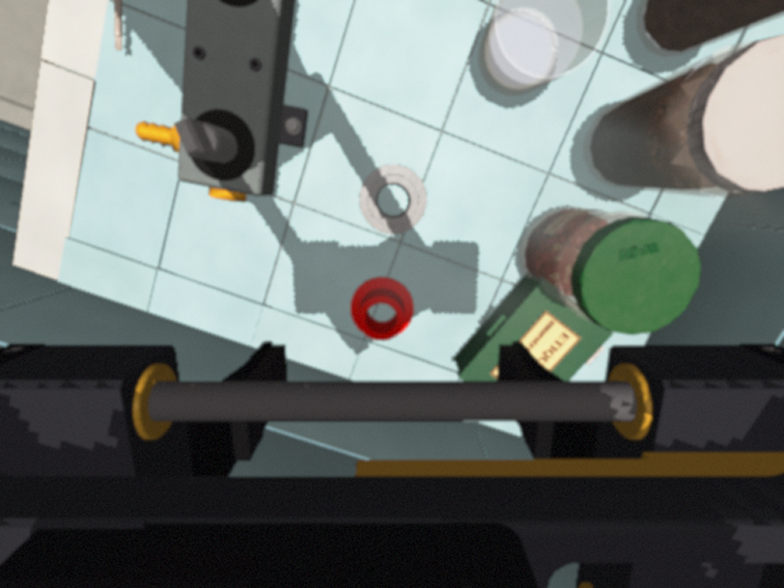

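```bash
python3 -c "
from h import *
go(.6142,-.3415,.028,110)"
```

```text
shift [ 60.8   1.2 221.6] rot [-0.01 -0.04  0.16] dist 229.8
```

drive_tool:
  motion: [20,0,10,0,0,0,87,45,1,25,0,0,0,87,60,1,50,0,0,0,87,61,1,80,0,0,0,87,61,1,110,0,0,0,87,61,1,140,0,0,0,87,61,1,165,0,0,0,87,61,1,185,0,0,0,87,61,1,200,0,0,0,87,61,1,212,0,0,0,87,61,1,219,0,0,0,87,61,1,221.5,0,0,0,87]

```text
time: 7.25
tool_pos: [0.614, -0.3428, 0.0279]
orientation: [0.573, 0.819, -0.0, -0.0]
force: [-0.2, -0.7, -0.3]
width: 1.0
```

drive_tool:
  motion: [0,0,0,0,0,0,70,0,0,0,0,0,0,50,0,0,0,0,0,0,40,0,0,0,0,0,0,40,0,0,0,0,0,0,40,0,0,0,0,0,0,40]
  squeeze: 30

```text
time: 7.85
tool_pos: [0.6142, -0.343, 0.0283]
orientation: [0.574, 0.819, 0.0, 0.0]
force: [-0.7, -0.0, 0.2]
width: 0.539
```

```bash
python3 -c "
from h import *
st()"
```

```text
t 7.85 pos [ 614.2 -343.    28.3] yaw 109.99 tilt [ 0.01 -0.  ] F [-0.7 -0.   0.2] M [-0.08  0.01 -0.02] w 46.9 q [-36.  32.  82.   0.  66. -56.]
```

drive_tool:
  motion: [0,0,0,0,0,0,40,0,0,0,0,0,0,40,0,0,-10,0,0,0,40,0,0,-30,0,0,0,40,0,0,-60,0,0,0,40,0,0,-90,0,0,0,40,0,0,-120,0,0,0,40,0,0,-140,0,0,0,40,0,0,-145,0,0,0,40,0,0,-145,0,0,0,40]

```text
time: 8.85
tool_pos: [0.6147, -0.3433, 0.1746]
orientation: [0.574, 0.819, -0.0, 0.001]
force: [-0.1, -0.6, -0.7]
width: 0.461
```

```bash
python3 -c "
from h import *
st(); t=np.radians(110); o=.0014*np.array([np.cos(t),np.sin(t)])
go(.4661-o[0],-.3483-o[1],.17,110)"
```

```text
t 8.85 pos [ 614.7 -343.3  174.6] yaw 110.0 tilt [ 0.11 -0.08] F [-0.1 -0.6 -0.7] M [-0.07  0.03 -0.05] w 40.1 q [-36.  24.  76.  -0.  79. -56.]
shift [  44.7 -141.3    4.4] rot [ 0.08  0.12 -0.  ] dist 148.3
```

```bash
python3 -c "
from h import *
snap('wrist','w4',None,1.4);snap('scene','s4',(340,150,480,290),5)"
```

```text
(no output)
```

View pics/w4.png

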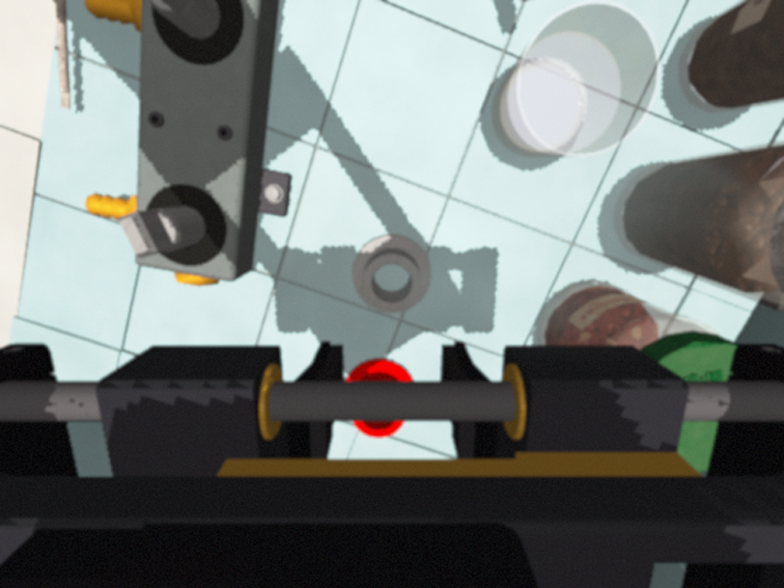

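View pics/s4.png

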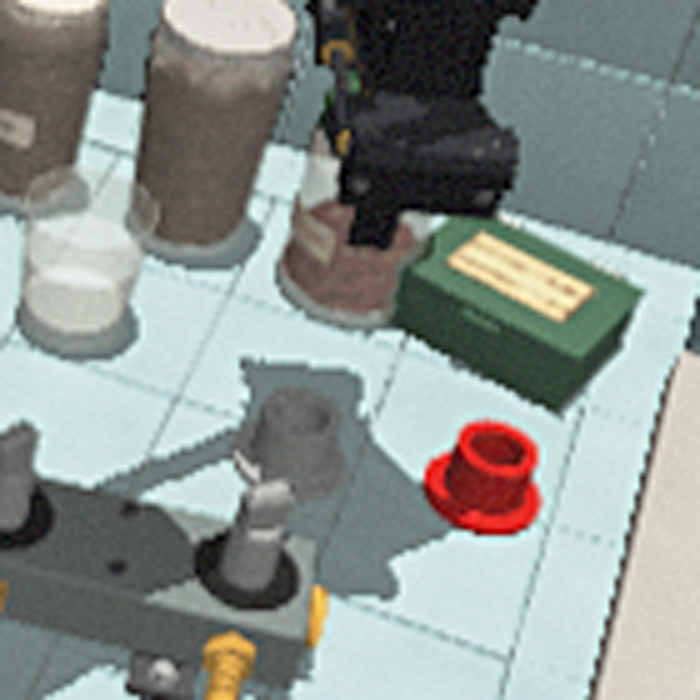

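```bash
python3 -c "
from h import *
st()
p=np.load('w4.npz')['p']; C=cam('wrist')
for s in sleeves(C,p,box=(240,150,330,242)): print(s)
o=sleeves(C,p,box=(240,150,330,242))[0][0]
go(o[0],o[1],.027,110)"
```

```text
t 8.95 pos [ 613.4 -342.5  171.6] yaw 109.99 tilt [-0.1   0.07] F [ 1.1  0.2 -0.9] M [-0.05  0.04  0.03] w 40.2 q [-36.  25.  76.  -0.  79. -56.]
(array([ 0.6121, -0.3394,  0.0319]), np.float64(0.00026), array([279., 195.]))
shift [  3.1   0.  144.6] rot [-0.07 -0.1  -0.01] dist 144.7
```

drive_tool:
  motion: [3,0,0,0,0,0,87,3,0,20,0,0,0,87,3,0,45,0,0,0,87,3,0,70,0,0,0,87,3,0,95,0,0,0,87,3,0,115,0,0,0,87,3,0,130,0,0,0,87,3,0,139,0,0,0,87,3,0,143,0,0,0,87,3,0,144.5,0,0,0,87,3,0,144.5,0,0,0,87]

```text
time: 10.05
tool_pos: [0.6136, -0.3405, 0.0295]
orientation: [0.574, 0.819, -0.0, 0.001]
force: [-0.2, 0.0, -0.5]
width: 0.999
```

drive_tool:
  motion: [0,0,0,0,0,0,0,0,0,0,0,0,0,0,0,0,0,0,0,0,0,0,0,0,0,0,0,0,0,0,0,0,0,0,0,0,0,0,0,0,0,0,0,0,0,0,0,0,0,0,0,0,0,0,0,0,0,0,0,0,0,0,0]
  squeeze: 40

```text
time: 10.95
tool_pos: [0.6131, -0.3401, 0.0286]
orientation: [0.574, 0.819, 0.0, -0.0]
force: [-0.1, 0.5, -0.4]
width: 0.264
```

```bash
python3 -c "
from h import *
st()"
```

```text
t 10.95 pos [ 613.1 -340.1   28.6] yaw 109.99 tilt [-0.  0.] F [-0.1  0.5 -0.4] M [-0.06  0.07  0.01] w 23.0 q [-35.  32.  82.   0.  66. -55.]
```

```bash
python3 -c "
from h import *
snap('wrist','w5',None,1.4);snap('scene','s5',(340,150,480,290),5);st()"
```

```text
t 11.05 pos [ 613.1 -340.2   28.6] yaw 109.99 tilt [-0. -0.] F [0.7 0.5 0. ] M [-0.05  0.03 -0.05] w 14.7 q [-35.  32.  82.  -0.  66. -55.]
```

View pics/w5.png

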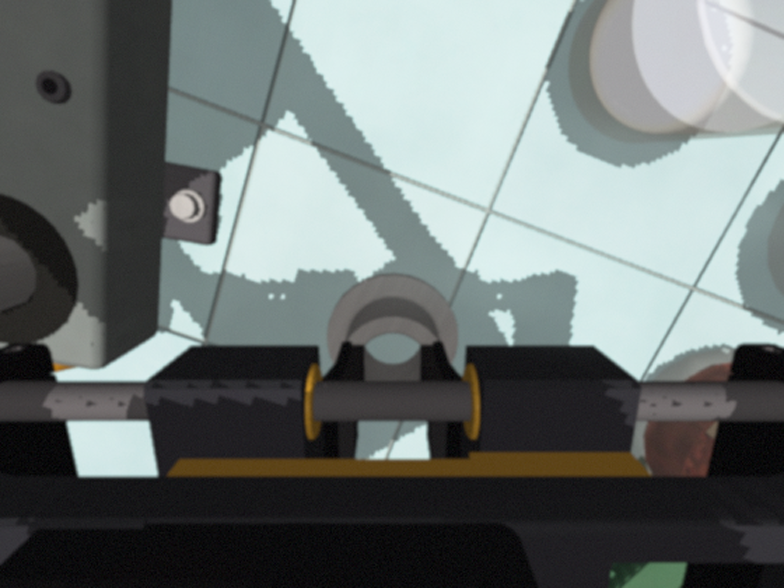

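View pics/s5.png

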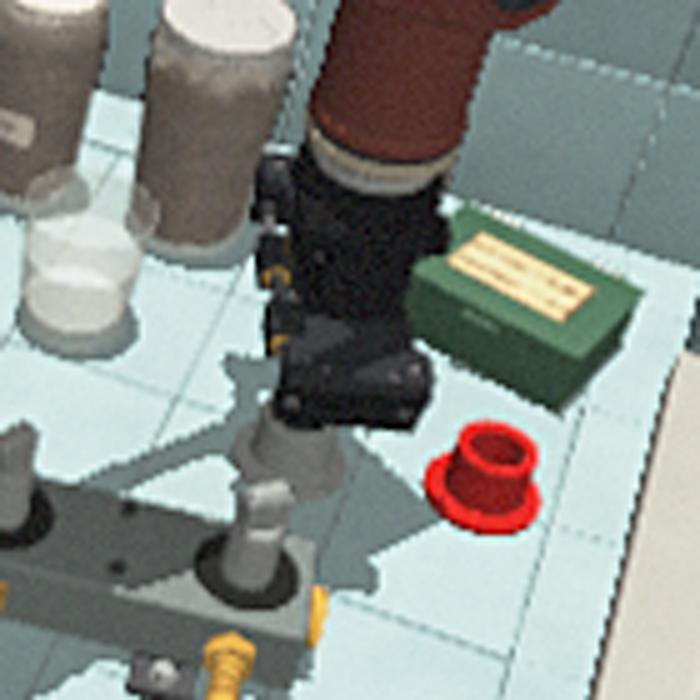

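```bash
python3 -c "
from h import *
C=cam('wrist'); s=ctrl.observe(); T=s['tool_pos']
z=np.load('w5.npz'); W=world(C,z['d'])
print('tcp px*1.4',proj(C,T)*1.4, 'tip', proj(C,T-[0,0,.019])*1.4)
Rt=R.from_quat(s['orientation'])
for u,v in [(340,360),(350,360),(440,360),(345,350),(345,440),(440,440),(392,400),(392,320),(392,285),(392,370),(335,330),(450,330)]:
    w=W[int(v/1.4),int(u/1.4)]; print(u,v,w.round(4),(Rt.inv().apply(w-T)*1000).round(0))
print(sleeves(C,z['p'],box=(225,190,335,248)))
"
```

```text
tcp px*1.4 [389.97521918 353.15012549] tip [390.17418541 338.54676032]
340 360 [ 0.5921 -0.3359  0.0628] [ 11. -18. -34.]
350 360 [ 0.5961 -0.3362  0.0589] [ 10. -15. -30.]
440 360 [ 0.6262 -0.3235  0.0629] [ 11.  18. -34.]
345 350 [ 0.593  -0.3353  0.0538] [ 11. -17. -25.]
345 440 [ 0.6014 -0.3475  0.0914] [ -3. -14. -63.]
440 440 [ 0.6285 -0.3377  0.0913] [ -3.  15. -63.]
392 400 [ 0.6033 -0.3106  0.13  ] [  31.    1. -101.]
392 320 [ 0.6073 -0.3217  0.0399] [ 19.   1. -11.]
392 285 [ 0.6049 -0.3152  0.0056] [26.  1. 23.]
392 370 [ 0.6195 -0.3553  0.0095] [-16.   1.  19.]
335 330 [ 0.586  -0.3462  0.0057] [  4. -28.  23.]
450 330 [ 0.6395 -0.3269  0.0052] [ 3. 29. 23.]
[(array([ 0.6112, -0.3323,  0.0255]), np.float64(0.00358), array([280., 227.]))]
```

```bash
python3 -c "
from h import *
print(ctrl.tip_extent)
f,cx,cy,Rm,t=cam('wrist')
s=ctrl.observe();Rt=R.from_quat(s['orientation']).as_matrix(); o=-Rm.T@t
Rc=Rt.T@Rm.T; oc=Rt.T@(o-s['tool_pos'])
for n in ['w1','w4','w5']:
    d=np.load(n+'.npz')['d']; v,u=np.mgrid[:420,:560]
    P=np.stack([(u-cx)/f*d,(v-cy)/f*d,d],-1)@Rc.T+oc; P*=1000
    for y0,y1 in [(-80,0),(0,80)]:
        m=(d>0)&(P[:,:,1]>y0)&(P[:,:,1]<y1)&(P[:,:,2]>-90)&(P[:,:,2]<15)&(abs(P[:,:,0])<25)
        Q=P[m]; 
        if len(Q): 
            print(n,len(Q),'z max',Q[:,2].max(), 'at',Q[Q[:,2].argmax()].round(0))
            for a in range(-90,20,10):
                q=Q[(Q[:,2]>=a)&(Q[:,2]<a+10)]
                if len(q): print(a,len(q),q.min(0).round(0),q.max(0).round(0))
"
```

```text
0.019
w1 2719 z max -12.858139697939585 at [  2. -43. -13.]
-90 598 [ -2. -51. -90.] [ 19. -46. -80.]
-80 484 [ -9. -49. -80.] [ 13. -47. -70.]
-70 653 [-11. -48. -70.] [  7. -42. -60.]
-60 148 [-10. -54. -60.] [ 12. -42. -50.]
-50 226 [ -9. -55. -50.] [ 12. -43. -40.]
-40 248 [  2. -52. -40.] [ 12. -42. -30.]
-30 226 [ -3. -52. -30.] [ 12. -42. -20.]
-20 136 [ -5. -52. -20.] [ 12. -43. -13.]
w1 2351 z max -13.568008138455406 at [ 11.  52. -14.]
-90 449 [-25.  48. -90.] [ 19.  52. -80.]
-80 338 [ -3.  48. -80.] [ 13.  51. -70.]
-70 569 [-10.  44. -70.] [  7.  50. -60.]
-60 144 [-10.  44. -60.] [ 12.  55. -50.]
-50 243 [ -9.  44. -50.] [ 12.  56. -40.]
-40 241 [  2.  44. -40.] [ 12.  54. -30.]
-30 228 [ -3.  44. -30.] [ 12.  53. -20.]
-20 139 [ -6.  44. -20.] [ 12.  53. -14.]
w4 2122 z max -13.806409951241244 at [ -3. -19. -14.]
-90 766 [  1. -80. -90.] [ 19. -24. -80.]
-80 175 [ -3. -25. -80.] [ 13. -24. -70.]
-70 437 [-10. -24. -70.] [  7. -19. -60.]
-60 76 [-10. -31. -60.] [ 12. -19. -50.]
-50 206 [-10. -31. -50.] [ 12. -19. -40.]
-40 203 [  2. -29. -40.] [ 12. -19. -30.]
-30 165 [
[... 765 characters left out ...]

-30 145 [ -3. -20. -30.] [ 12. -11. -20.]
-20 361 [ -2. -20. -20.] [ 21.  -0. -10.]
-10 230 [-13. -19. -10.] [21. -0. -0.]
0 193 [-17. -20.   0.] [21. -0. 10.]
10 122 [-17. -21.  10.] [21. -0. 15.]
w5 2648 z max 14.960996068426907 at [-13.  10.  15.]
-90 605 [-25.  17. -90.] [ 19.  80. -80.]
-80 119 [ -4.  17. -80.] [ 13.  18. -70.]
-70 383 [-10.  12. -70.] [  6.  17. -60.]
-60 54 [ -9.  12. -60.] [ 12.  23. -50.]
-50 191 [ -9.  12. -50.] [ 12.  23. -40.]
-40 179 [  4.  12. -40.] [ 12.  21. -30.]
-30 142 [ -3.  12. -30.] [ 12.  21. -20.]
-20 382 [ -2.   0. -20.] [ 21.  21. -10.]
-10 245 [-12.   0. -10.] [21. 21. -0.]
0 217 [-17.   0.   0.] [21. 21. 10.]
10 131 [-17.   0.  10.] [21. 21. 15.]
```

drive_tool:
  motion: [0,0,0,0,0,0,87,0,0,0,0,0,0,87,0,0,0,0,0,0,87,0,0,0,0,0,0,87,0,0,0,0,0,0,87,0,0,0,0,0,0,87,0,0,6,0,0,0,87,0,0,12,0,0,0,87,0,0,18,0,0,0,87,0,0,24,0,0,0,87,0,0,28,0,0,0,87,0,0,28,0,0,0,87]

```text
time: 12.25
tool_pos: [0.6124, -0.3397, -0.0006]
orientation: [0.574, 0.819, -0.0, -0.001]
force: [0.4, 0.3, -0.2]
width: 0.991
```

```bash
python3 -c "
from h import *
snap('wrist','w6',None,1.4);snap('scene','s5',(340,150,480,290),5);st()"
```

```text
t 12.35 pos [ 6.131e+02 -3.401e+02  5.000e-01] yaw 109.99 tilt [-0.01  0.  ] F [-0.2 -0.3 -0.1] M [-0.03  0.    0.02] w 86.8 q [-35.  34.  83.   0.  63. -55.]
```

View pics/w6.png

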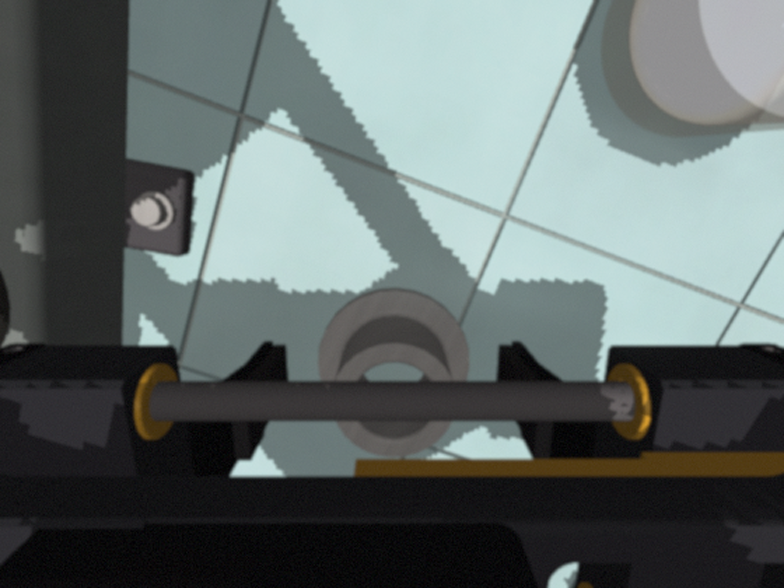

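View pics/s5.png

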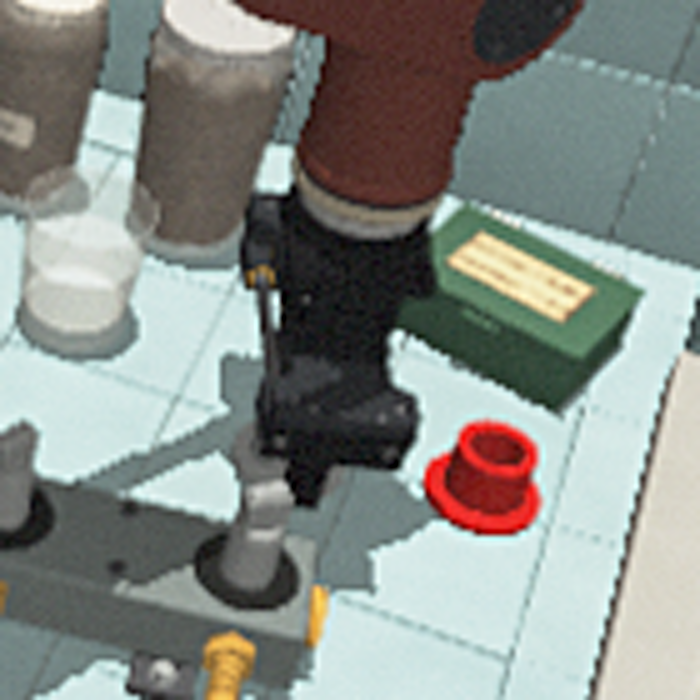

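drive_tool:
  motion: [0,0,3,0,0,0,87,0,0,4,0,0,0,80,0,0,4,0,0,0,50,0,0,4,0,0,0,0,0,0,4,0,0,0,0,0,0,4,0,0,0,0,0,0,4,0,0,0,0,0,0,4,0,0,0,0,0,0,4,0,0,0,0,0,0,4,0,0,0,0,0,0,4,0,0,0,0,0,0,4,0,0,0,0]
  squeeze: 40

```text
time: 13.55
tool_pos: [0.6131, -0.3401, -0.0033]
orientation: [0.574, 0.819, 0.0, 0.0]
force: [0.7, -0.3, -0.2]
width: 0.505
```

drive_tool:
  motion: [0,0,-5,0,0,0,0,0,0,-25,0,0,0,0,0,0,-50,0,0,0,0,0,0,-75,0,0,0,0,0,0,-100,0,0,0,0,0,0,-120,0,0,0,0,0,0,-137,0,0,0,0,0,0,-145,0,0,0,0,0,0,-148,0,0,0,0,0,0,-148,0,0,0,0]

```text
time: 14.55
tool_pos: [0.6129, -0.34, 0.1442]
orientation: [0.574, 0.819, -0.0, -0.0]
force: [0.2, 0.2, -1.7]
width: 0.504
```

```bash
python3 -c "
from h import *
st();snap('wrist','w7',None,1.4);snap('scene','s7',(340,130,480,270),5);st()"
```

```text
t 14.55 pos [ 612.9 -340.   144.2] yaw 109.99 tilt [-0.03  0.02] F [ 0.2  0.2 -1.7] M [-0.04  0.05 -0.01] w 43.9 q [-35.  25.  78.  -0.  76. -55.]
t 14.65 pos [ 612.4 -339.6  143.1] yaw 109.99 tilt [-0.11  0.08] F [ 0.5 -0.4 -2.1] M [0.   0.02 0.03] w 43.8 q [-35.  26.  78.  -0.  76. -55.]
```

View pics/w7.png

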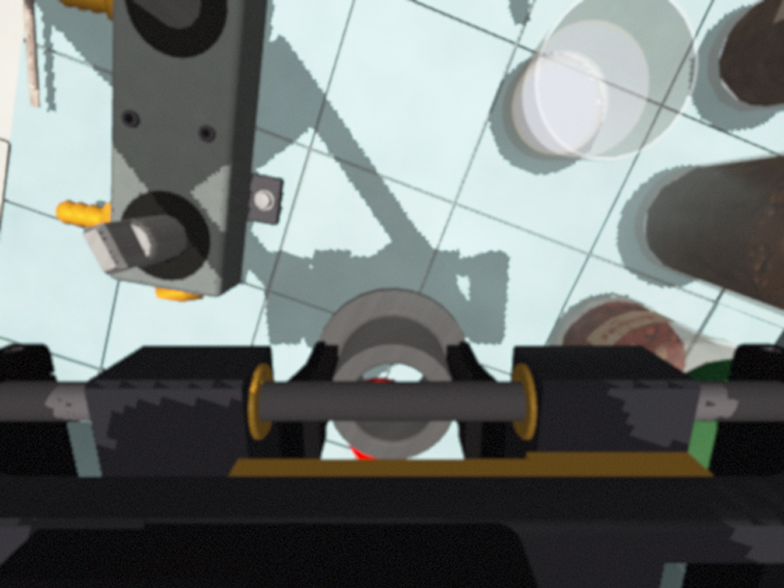

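View pics/s7.png

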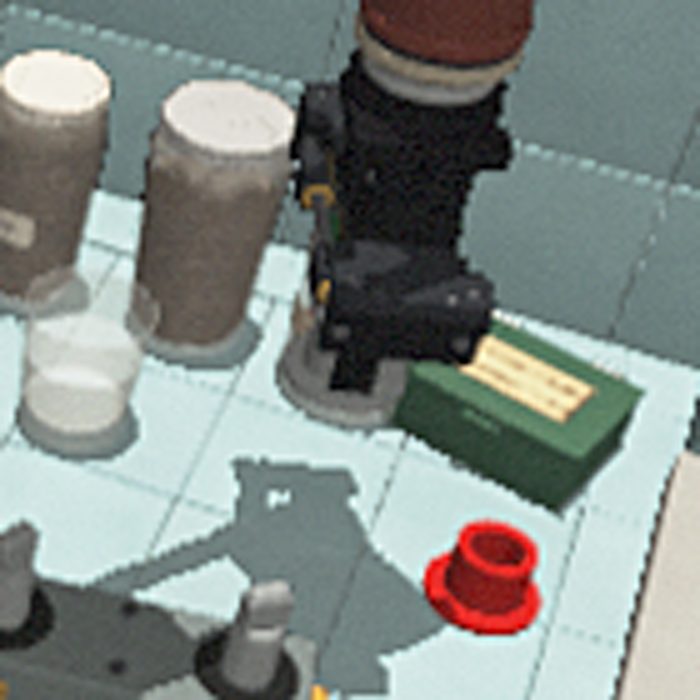

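```bash
cat >> h.py <<'E'
def inhand(p,ztool=-.0093,box=(215,195,345,246),r0=.033,thr=1.06):
    C=cam('wrist'); s=ctrl.observe(); Rt=R.from_quat(s['orientation']); z=s['tool_pos'][2]-ztool
    m=graymask(p,thr); mm=np.zeros_like(m); mm[box[1]:box[3],box[0]:box[2]]=1; m*=mm
    cs,_=cv2.findContours(m,cv2.RETR_EXTERNAL,cv2.CHAIN_APPROX_NONE); c=max(cs,key=cv2.contourArea)[:,0]
    k=(c[:,1]<box[3]-8)&(c[:,0]>box[0]+1)&(c[:,0]<box[2]-2)&(c[:,1]>box[1]+1); c=c[k]
    P=np.array([Rt.inv().apply(ray(C,u,v,z)-s['tool_pos'])[:2] for u,v in c])
    r=least_squares(lambda a:np.hypot(*(P-a[:2]).T)-r0,[0,0],loss='soft_l1',f_scale=.001)
    r3=least_squares(lambda a:np.hypot(*(P-a[:2]).T)-a[2],[0,0,r0],loss='soft_l1',f_scale=.001)
    print('in hand (mm, tool x,y)',(r.x*1000).round(1),'med',np.median(abs(r.fun))*1000,'free',(r3.x*1000).round(1),len(c)); return r.x
E
python3 - <<'E'
from h import *
p=np.load('w7.npz')['p']; inhand(p)
E
```

```text
in hand (mm, tool x,y) [-1.6  0.7] med 0.23891071230210809 free [ 0.   0.6 31.6] 112
```

```bash
python3 -c "
from h import *
go(.4652,-.3478,.145,110)"
```

```text
shift [  42.7 -141.1   -1.7] rot [-0.08 -0.11 -0.01] dist 147.4
```

drive_tool:
  motion: [3,-10,-3,0,0,0,0,11,-35,-3,0,0,0,0,19,-62,-3,0,0,0,0,27,-90,-3,0,0,0,0,35,-116,-3,0,0,0,0,41,-134,-3,0,0,0,0,43,-141,-3,0,0,0,0,43,-141,-3,0,0,0,0,43,-141,-3,0,0,0,0]

```text
time: 15.55
tool_pos: [0.4664, -0.3481, 0.1478]
orientation: [0.574, 0.819, 0.0, 0.0]
force: [-0.0, -0.1, -1.5]
width: 0.508
```

```bash
python3 -c "
from h import *
st();C,p,d=snap('wrist','w8',None,1.4);st();go(.4652,-.3478,.052,110); inhand(p)"
```

```text
t 15.55 pos [ 466.4 -348.1  147.8] yaw 109.98 tilt [ 0.04 -0.01] F [-0.  -0.1 -1.5] M [-0.13 -0.02 -0.04] w 44.2 q [-45.  10.  98.   0.  73. -64.]
t 15.6 pos [ 466.6 -348.   147.8] yaw 110.01 tilt [ 0.04 -0.01] F [ 0.3  0.7 -1.7] M [-0.1   0.04 -0.05] w 43.8 q [-44.  10.  98.   0.  73. -64.]
shift [ 0.7 -1.3 95.8] rot [0.03 0.03 0.01] dist 95.8
in hand (mm, tool x,y) [ 5.7 -0.3] med 4.178467072260269 free [24.7 -0.9 26.2] 100
```

View pics/w8.png

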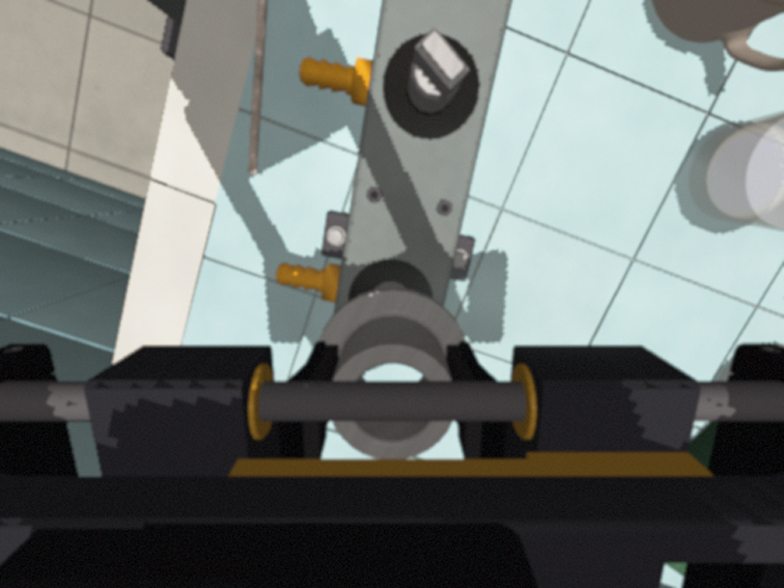

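```bash
python3 -c "
from h import *
C=cam('wrist'); print(ray(C,432/1.4,86/1.4,.055)); print(ray(C,390/1.4,262/1.4,.055))"
```

```text
[ 0.44542954 -0.21960629  0.055     ]
[ 0.45761825 -0.32442874  0.055     ]
```

drive_tool:
  motion: [0.7,-1.3,3,0,0,0,0,0.7,-1.3,12,0,0,0,0,0.7,-1.3,22,0,0,0,0,0.7,-1.3,32,0,0,0,0,0.7,-1.3,40,0,0,0,0,0.7,-1.3,47,0,0,0,0,0.7,-1.3,53,0,0,0,0,0.7,-1.3,58,0,0,0,0,0.7,-1.3,62,0,0,0,0,0.7,-1.3,66,0,0,0,0,0.7,-1.3,69,0,0,0,0,0.7,-1.3,70,0,0,0,0]

```text
time: 16.8
tool_pos: [0.4643, -0.3476, 0.0773]
orientation: [0.574, 0.819, 0.0, -0.0]
force: [0.6, -0.5, -2.0]
width: 0.505
```

```bash
python3 -c "
from h import *
st();go(.4652,-.3478,.052,110)"
```

```text
t 16.8 pos [ 464.3 -347.6   77.3] yaw 109.99 tilt [-0.01  0.02] F [ 0.6 -0.5 -2. ] M [-0.02  0.02  0.01] w 43.9 q [-45.  14. 101.   0.  65. -65.]
shift [-0.5  0.8 25.3] rot [-0.01 -0.02 -0.01] dist 25.3
```

drive_tool:
  motion: [0,0.5,5,0,0,0,0,0,0.5,10,0,0,0,0,0,0.5,15,0,0,0,0,0,0.5,19,0,0,0,0,0,0.5,22,0,0,0,0,0,0.5,24,0,0,0,0,0,0.5,25,0,0,0,0,0,0.5,26,0,0,0,0,0,0.5,26,0,0,0,0]

```text
time: 17.7
tool_pos: [0.4651, -0.3477, 0.0519]
orientation: [0.574, 0.819, -0.0, 0.0]
force: [0.1, 0.2, -1.6]
width: 0.512
```

```bash
python3 -c "
from h import *
st()"
```

```text
t 17.7 pos [ 465.1 -347.7   51.9] yaw 109.99 tilt [ 0.02 -0.02] F [ 0.1  0.2 -1.6] M [-0.11  0.03 -0.02] w 44.6 q [-45.  16. 101.   0.  63. -65.]
```

drive_tool:
  motion: [0,0,0.7,0,0,0,0,0,0,1.4,0,0,0,0,0,0,2,0,0,0,0,0,0,2,0,0,0,0]

```text
time: 18.1
tool_pos: [0.4651, -0.3478, 0.0517]
orientation: [0.574, 0.819, -0.0, 0.0]
force: [-4.5, 4.4, 11.1]
width: 0.505
```

drive_tool:
  motion: [0,0,0,0,0,0,60,0,0,0,0,0,0,70,0,0,0,0,0,0,80,0,0,0,0,0,0,87,0,0,0,0,0,0,87,0,0,-10,0,0,0,87,0,0,-30,0,0,0,87,0,0,-60,0,0,0,87,0,0,-95,0,0,0,87,0,0,-130,0,0,0,87,0,0,-150,0,0,0,87,0,0,-155,0,0,0,87]

```text
time: 19.3
tool_pos: [0.4663, -0.349, 0.209]
orientation: [0.574, 0.819, -0.001, 0.003]
force: [0.3, -0.8, 0.5]
width: 1.0
```

```bash
python3 -c "
from h import *
st();snap('wrist','w9',None,1.4);snap('scene','s9',(260,170,460,310),4);go(.462,.10,.22,180)"
```

```text
t 19.3 pos [ 466.3 -349.   209. ] yaw 109.99 tilt [ 0.27 -0.26] F [ 0.3 -0.8  0.5] M [-0.03  0.08  0.03] w 87.0 q [-45.   6.  94.   0.  79. -65.]
shift [422.  150.1 -15. ] rot [-2.000e-02  1.200e-01 -7.001e+01] dist 448.2
```

View pics/w9.png

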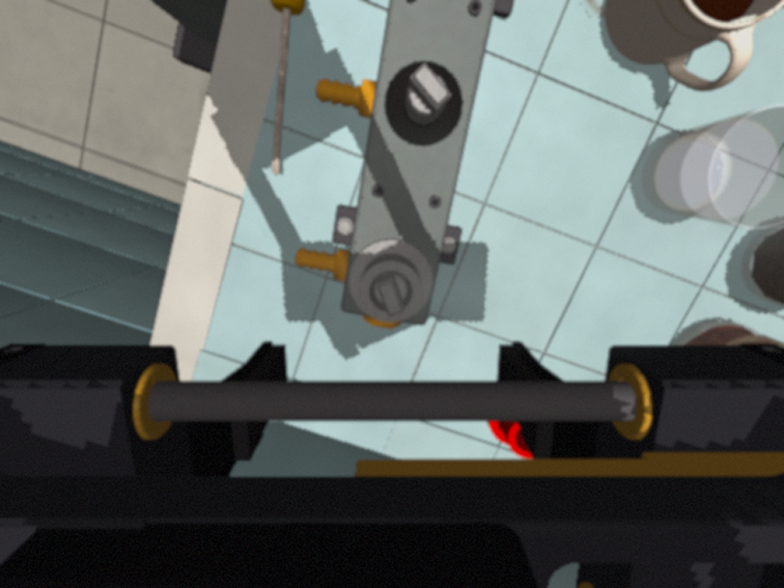

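View pics/s9.png

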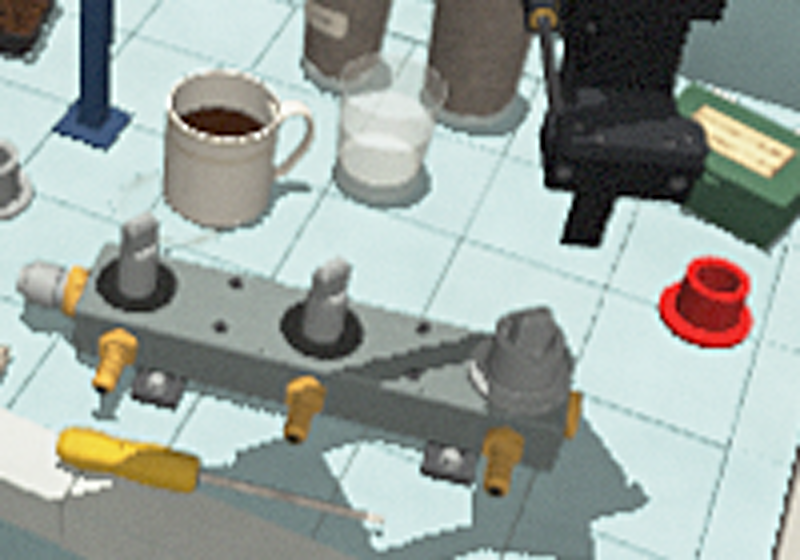

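```bash
python3 -c "
from h import *
go(.455,.0712,.2,180)"
```

```text
shift [397.4 133.7   5.1] rot [-2.000e-02  1.200e-01 -7.001e+01] dist 419.3
```

drive_tool:
  motion: [15,5,0,0,0,-4,87,45,15,0,0,0,-11,87,80,27,0,0,0,-18,87,118,40,0,0,0,-25,87,156,53,0,0,0,-32,87,194,65,0,0,0,-39,87,232,78,2,0,0,-46,87,270,91,3,0,0,-53,87,308,104,4,0,0,-59,87,346,116,5,0,0,-64,87,378,127,5,0,0,-68,87,397,134,5,0,0,-70,87]

```text
time: 20.6
tool_pos: [0.4534, 0.0737, 0.1975]
orientation: [-0.002, 1.0, 0.0, -0.002]
force: [-0.1, 0.3, -0.3]
width: 0.997
```

```bash
python3 -c "
from h import *
st();C,p,d=snap('wrist','w10',None,1.4);st()
for s in sleeves(C,p,box=(150,120,560,247)): print(s)
go(.506,.0712,.0,180)"
```

```text
t 20.6 pos [453.4  73.7 197.5] yaw -179.76 tilt [-0.2   0.04] F [-0.1  0.3 -0.3] M [ 0.01 -0.02 -0.  ] w 86.8 q [ -1. -10. 112.   0.  79. -91.]
t 20.65 pos [453.4  75.5 197.6] yaw -179.67 tilt [-0.2   0.13] F [-0.4  1.8  0.5] M [0.08 0.05 0.02] w 86.9 q [ -0. -10. 112.   0.  79. -91.]
(array([0.5016, 0.072 , 0.0292]), np.float64(0.00192), array([278., 231.]))
(array([0.4975, 0.2168, 0.0322]), np.float64(0.00124), array([393., 229.]))
(array([0.4784, 0.219 , 0.1992]), np.float64(0.00793), array([551., 211.]))
(array([ 0.4217, -0.0549,  0.0328]), np.float64(0.00685), array([171., 166.]))
(array([0.4149, 0.3585, 0.0271]), np.float64(0.00378), array([514., 161.]))
(array([0.4135, 0.2431, 0.0257]), np.float64(0.00441), array([420., 158.]))
(array([0.399 , 0.115 , 0.0252]), np.float64(0.00411), array([314., 146.]))
shift [-53.3  -5.  197.4] rot [ 0.13 -0.2   0.33] dist 204.5
```

View pics/w10.png

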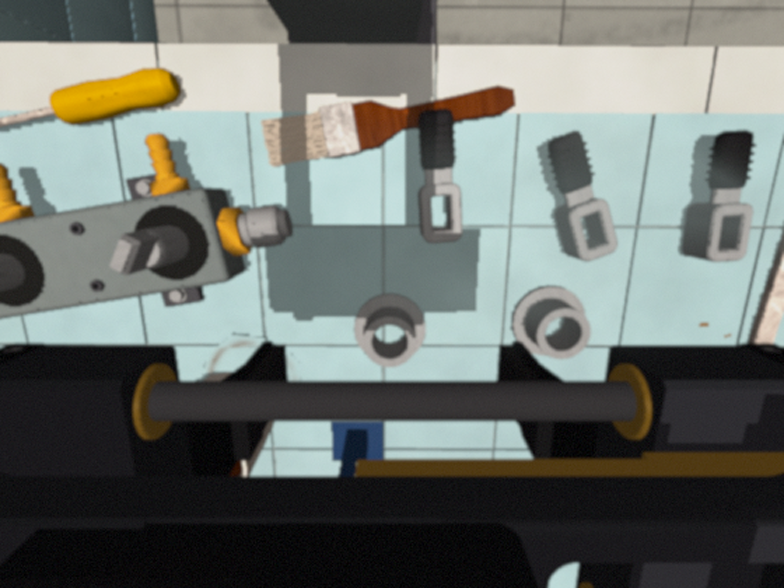

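drive_tool:
  motion: [-10,-3,10,0,0,0.3,87,-28,-4,25,0,0,0.3,87,-45,-4,45,0,0,0.3,87,-53,-4,70,0,0,0.3,87,-54,-4,95,0,0,0.3,87,-54,-4,120,0,0,0.3,87,-54,-4,142,0,0,0.3,87,-54,-4,160,0,0,0.3,87,-54,-4,174,0,0,0.3,87,-54,-4,184,0,0,0.3,87,-54,-4,190,0,0,0.3,87,-54,-4,192,0,0,0.3,87]

```text
time: 21.85
tool_pos: [0.5088, 0.0672, 0.0071]
orientation: [0.003, 1.0, 0.0, -0.0]
force: [0.7, -0.0, 0.6]
width: 0.997
```

```bash
python3 -c "
from h import *
st();C,p,d=snap('wrist','w11',None,1.4);st();s=ctrl.observe()
inhand(p,ztool=s['tool_pos'][2]-.006,box=(215,160,345,246))"
```

```text
t 21.85 pos [508.8  67.2   7.1] yaw 179.68 tilt [-0.04  0.  ] F [ 0.7 -0.   0.6] M [ 0.01 -0.03  0.03] w 86.7 q [ -1.  12. 112.  -0.  56. -91.]
t 21.9 pos [509.   67.3   7.4] yaw 179.69 tilt [-0.02 -0.  ] F [-0.1 -0.9 -0.1] M [0.02 0.02 0.01] w 87.0 q [ -1.  12. 112.  -0.  56. -91.]
in hand (mm, tool x,y) [1.8 4.8] med 0.25543743232328553 free [ 3.1  4.8 32. ] 129
```

View pics/w11.png

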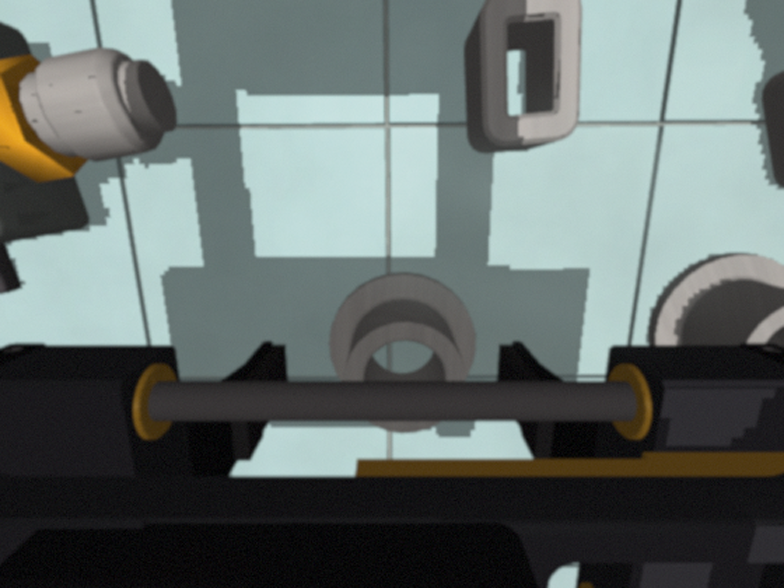

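drive_tool:
  motion: [1,3,3,0,0,0,87,1.5,4.5,7,0,0,0,87,1.5,4.5,10,0,0,0,87,1.5,4.5,11,0,0,0,87,1.5,4.5,11,0,0,0,0,1.5,4.5,11,0,0,0,0,1.5,4.5,11,0,0,0,0,1.5,4.5,11,0,0,0,0,1.5,4.5,11,0,0,0,0,1.5,4.5,11,0,0,0,0,1.5,4.5,11,0,0,0,0,1.5,4.5,11,0,0,0,0]

```text
time: 23.1
tool_pos: [0.5077, 0.0718, -0.0033]
orientation: [0.003, 1.0, -0.0, 0.0]
force: [0.1, -0.1, 0.6]
width: 0.502
```

drive_tool:
  motion: [0,0,0,0,0,0,0,0,0,-5,0,0,0,0,0,0,-25,0,0,0,0,0,0,-50,0,0,0,0,0,0,-75,0,0,0,0,0,0,-100,0,0,0,0,0,0,-120,0,0,0,0,0,0,-137,0,0,0,0,0,0,-147,0,0,0,0,0,0,-152,0,0,0,0,0,0,-152,0,0,0,0]

```text
time: 24.2
tool_pos: [0.5077, 0.0718, 0.1488]
orientation: [0.003, 1.0, 0.0, 0.0]
force: [0.5, -0.2, -2.6]
width: 0.504
```

```bash
python3 -c "
from h import *
st();C,p,d=snap('wrist','w12',None,1.4);st();
inhand(p)"
```

```text
t 24.2 pos [507.7  71.8 148.8] yaw 179.69 tilt [0.03 0.  ] F [ 0.5 -0.2 -2.6] M [ 0.03 -0.01 -0.04] w 43.9 q [ -1.   0. 108.   0.  72. -90.]
t 24.25 pos [507.3  71.8 148.1] yaw 179.69 tilt [-0.04 -0.  ] F [-0.4  0.3 -1.4] M [-0.05 -0.03  0.01] w 43.2 q [ -1.   0. 108.  -0.  72. -90.]
in hand (mm, tool x,y) [0.7 0.1] med 0.259489270437268 free [ 2.5  0.1 31.5] 122
```

View pics/w12.png

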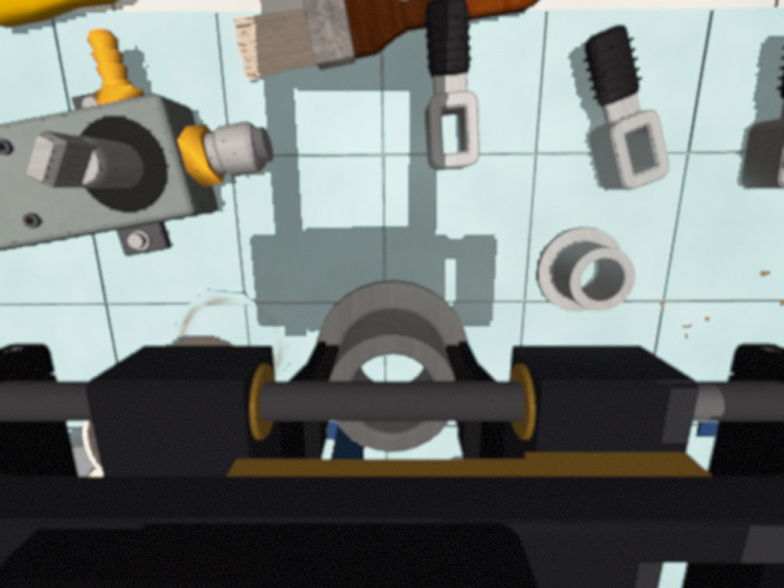

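```bash
python3 -c "
from h import *
go(.4464,-.2201,.150,180)"
```

```text
shift [  59.3 -292.3   -1.8] rot [-0.   -0.04 -0.31] dist 298.2
```

drive_tool:
  motion: [12,-8,-3,0,0,-0.3,0,32,-30,-3,0,0,-0.3,0,50,-65,-3,0,0,-0.3,0,59,-100,-3,0,0,-0.3,0,60,-138,-3,0,0,-0.3,0,60,-176,-3,0,0,-0.3,0,60,-214,-3,0,0,-0.3,0,60,-248,-3,0,0,-0.3,0,60,-275,-3,0,0,-0.3,0,60,-288,-3,0,0,-0.3,0,60,-292,-3,0,0,-0.3,0,60,-292,-3,0,0,-0.3,0]

```text
time: 25.45
tool_pos: [0.4457, -0.2193, 0.1509]
orientation: [0.0, 1.0, 0.001, -0.001]
force: [0.2, 0.7, -1.5]
width: 0.5
```

```bash
python3 -c "
from h import *
st();C,p,d=snap('wrist','w13',None,1.4);st();go(.4464,-.2201,.052,180)"
```

```text
t 25.45 pos [ 445.7 -219.3  150.9] yaw 179.97 tilt [-0.07  0.07] F [ 0.2  0.7 -1.5] M [ 0.05 -0.05  0.02] w 43.5 q [ -35.   -2.  110.    0.   73. -125.]
t 25.5 pos [ 445.8 -218.8  151. ] yaw -179.99 tilt [-0.05  0.07] F [-0.7 -0.  -1.9] M [ 0.03 -0.01  0.04] w 43.4 q [ -35.   -2.  110.    0.   73. -125.]
shift [-0.7 -1.5 99. ] rot [ 0.07 -0.05  0.01] dist 99.1
```

View pics/w13.png

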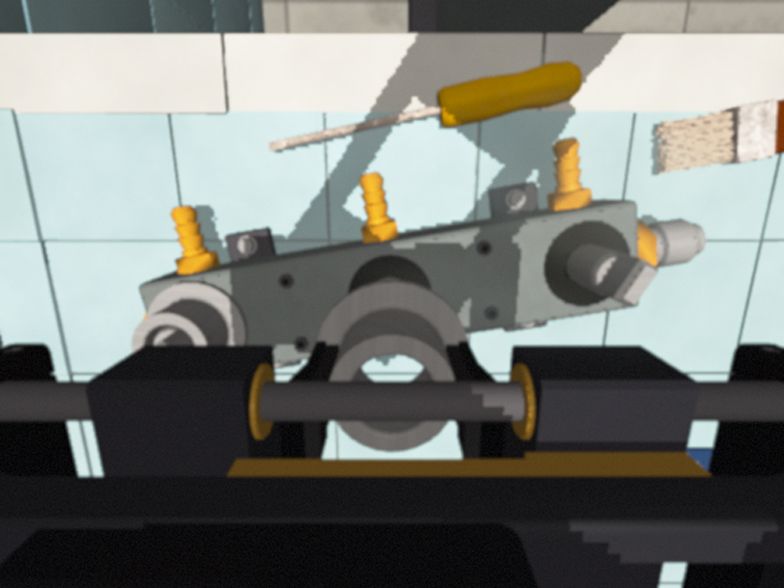

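drive_tool:
  motion: [-0.5,-1.2,3,0,0,0,0,-0.7,-1.2,12,0,0,0,0,-0.7,-1.2,22,0,0,0,0,-0.7,-1.2,32,0,0,0,0,-0.7,-1.2,40,0,0,0,0,-0.7,-1.2,47,0,0,0,0,-0.7,-1.2,53,0,0,0,0,-0.7,-1.2,58,0,0,0,0,-0.7,-1.2,63,0,0,0,0,-0.7,-1.2,68,0,0,0,0,-0.7,-1.2,72,0,0,0,0,-0.7,-1.2,73,0,0,0,0]

```text
time: 26.7
tool_pos: [0.4465, -0.2209, 0.0781]
orientation: [0.0, 1.0, 0.0, -0.0]
force: [0.4, -0.3, -0.9]
width: 0.498
```

```bash
python3 -c "
from h import *
st();go(.4464,-.2201,.052,180)"
```

```text
t 26.7 pos [ 446.5 -220.9   78.1] yaw 179.99 tilt [-0.04  0.02] F [ 0.4 -0.3 -0.9] M [ 0.05  0.01 -0.04] w 43.3 q [ -35.    3.  113.   -0.   64. -125.]
shift [ 0.   0.8 26.1] rot [ 0.02 -0.04 -0.01] dist 26.1
```

drive_tool:
  motion: [0,0.6,5,0,0,0,0,0,0.6,10,0,0,0,0,0,0.6,15,0,0,0,0,0,0.6,19,0,0,0,0,0,0.6,22,0,0,0,0,0,0.6,24,0,0,0,0,0,0.6,25.5,0,0,0,0,0,0.6,26.5,0,0,0,0,0,0.6,27.5,0,0,0,0,0,0.6,27.5,0,0,0,0]

```text
time: 27.7
tool_pos: [0.4468, -0.2205, 0.0517]
orientation: [0.0, 1.0, -0.0, -0.0]
force: [-2.8, 1.1, 3.4]
width: 0.499
```

drive_tool:
  motion: [0,0,0,0,0,0,60,0,0,0,0,0,0,70,0,0,0,0,0,0,80,0,0,0,0,0,0,87,0,0,0,0,0,0,87,0,0,-10,0,0,0,87,0,0,-30,0,0,0,87,0,0,-60,0,0,0,87,0,0,-95,0,0,0,87,0,0,-130,0,0,0,87,0,0,-145,0,0,0,87,0,0,-148,0,0,0,87]

```text
time: 28.9
tool_pos: [0.448, -0.2213, 0.2018]
orientation: [0.0, 1.0, -0.001, 0.002]
force: [0.2, -0.2, -0.7]
width: 0.996
```

```bash
python3 -c "
from h import *
st();go(.4993,.2165,.2,180)"
```

```text
t 28.9 pos [ 448.  -221.3  201.8] yaw 179.99 tilt [ 0.23 -0.16] F [ 0.2 -0.2 -0.7] M [ 0.06 -0.01  0.02] w 86.7 q [ -35.   -5.  106.    0.   78. -125.]
shift [-51.2 437.8   0.8] rot [-0.16  0.23 -0.01] dist 440.8
```

drive_tool:
  motion: [0,15,0,0,0,0,87,0,50,0,0,0,0,87,0,92,0,0,0,0,87,0,135,0,0,0,0,87,0,178,0,0,0,0,87,0,221,0,0,0,0,87,0,264,0,0,0,0,87,-5,306,0,0,0,0,87,-20,348,0,0,0,0,87,-35,390,0,0,0,0,87,-46,422,0,0,0,0,87,-51,438,0,0,0,0,87]

```text
time: 30.1
tool_pos: [0.4959, 0.2204, 0.1964]
orientation: [-0.001, 1.0, -0.0, -0.002]
force: [1.0, -0.2, -0.1]
width: 1.002
```

drive_tool:
  motion: [0,0,20,0,0,0,87,0,0,50,0,0,0,87,0,0,85,0,0,0,87,0,0,120,0,0,0,87,0,0,150,0,0,0,87,0,0,170,0,0,0,87,0,0,183,0,0,0,87,0,0,190,0,0,0,87,0,0,190,0,0,0,87]

```text
time: 31.0
tool_pos: [0.4968, 0.2172, 0.0082]
orientation: [0.0, 1.0, -0.0, -0.001]
force: [-0.3, -0.1, -0.2]
width: 1.001
```

```bash
python3 -c "
from h import *
st();C,p,d=snap('wrist','w14',None,1.4);st();s=ctrl.observe()
inhand(p,ztool=s['tool_pos'][2]-.006,box=(215,160,345,246))"
```

```text
t 31.0 pos [496.8 217.2   8.2] yaw 179.98 tilt [-0.11 -0.03] F [-0.3 -0.1 -0.2] M [ 0.04 -0.02 -0.03] w 87.1 q [ 15.  15. 108.  -0.  57. -75.]
t 31.05 pos [497.8 217.5   9.3] yaw 179.99 tilt [-0.01 -0.01] F [-0.2 -0.3  0.5] M [ 0.03  0.06 -0.01] w 86.9 q [ 15.  15. 108.  -0.  57. -75.]
in hand (mm, tool x,y) [-2.2 -0.1] med 0.23019474542763582 free [-1.  -0.1 31.9] 116
```

View pics/w14.png

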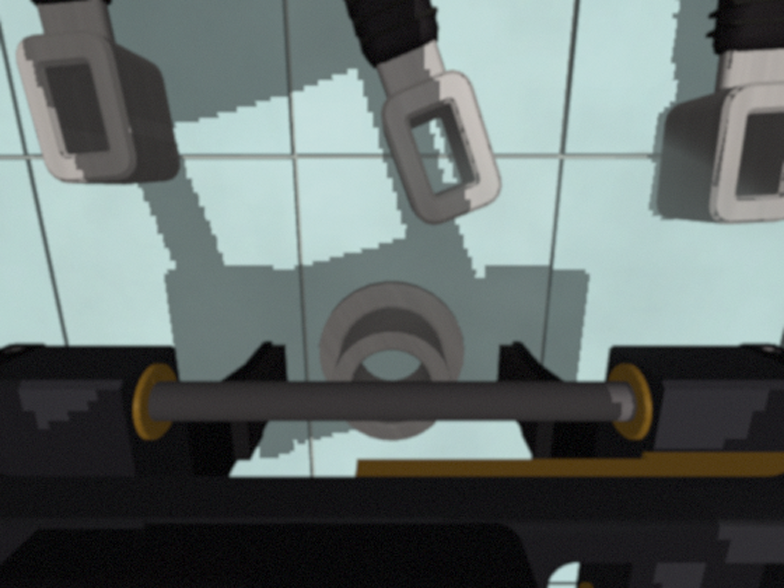

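Sleeve is centred about (-2, 0). Correct, go down and grip.

drive_tool:
  motion: [-1,0,4,0,0,0,87,-2,0,8,0,0,0,87,-2,0,11,0,0,0,87,-2,0,12.5,0,0,0,87,-2,0,12.5,0,0,0,0,-2,0,12.5,0,0,0,0,-2,0,12.5,0,0,0,0,-2,0,12.5,0,0,0,0,-2,0,12.5,0,0,0,0,-2,0,12.5,0,0,0,0,-2,0,12.5,0,0,0,0,-2,0,12.5,0,0,0,0]

```text
time: 32.25
tool_pos: [0.4998, 0.2175, -0.0033]
orientation: [0.0, 1.0, -0.0, 0.0]
force: [-0.4, -1.0, 1.0]
width: 0.501
```

drive_tool:
  motion: [0,0,0,0,0,0,0,0,0,-5,0,0,0,0,0,0,-25,0,0,0,0,0,0,-50,0,0,0,0,0,0,-75,0,0,0,0,0,0,-100,0,0,0,0,0,0,-120,0,0,0,0,0,0,-137,0,0,0,0,0,0,-147,0,0,0,0,0,0,-152,0,0,0,0,0,0,-152,0,0,0,0]

```text
time: 33.35
tool_pos: [0.4999, 0.2176, 0.1489]
orientation: [0.0, 1.0, 0.0, 0.0]
force: [0.2, -0.1, -2.2]
width: 0.5
```

```bash
python3 -c "
from h import *
st();C,p,d=snap('wrist','w15',None,1.4);st();
o=inhand(p,r0=.0323);go(.4231+o[0],-.0920-o[1],.15,180)"
```

```text
t 33.35 pos [499.9 217.6 148.9] yaw 179.99 tilt [0.03 0.01] F [ 0.2 -0.1 -2.2] M [-0.01  0.07 -0.01] w 43.5 q [ 15.   5. 103.   0.  72. -75.]
t 33.4 pos [499.5 217.5 148.1] yaw 179.99 tilt [-0.04 -0.01] F [ 0.   1.1 -1.4] M [ 0.07  0.09 -0.01] w 43.8 q [ 15.   5. 103.   0.  72. -75.]
in hand (mm, tool x,y) [ 1.8 -0. ] med 0.18967574431368733 free [ 2.7 -0.  31.6] 123
shift [  74.5 -309.5   -1.8] rot [-0.01 -0.04 -0.01] dist 318.3
```

View pics/w15.png

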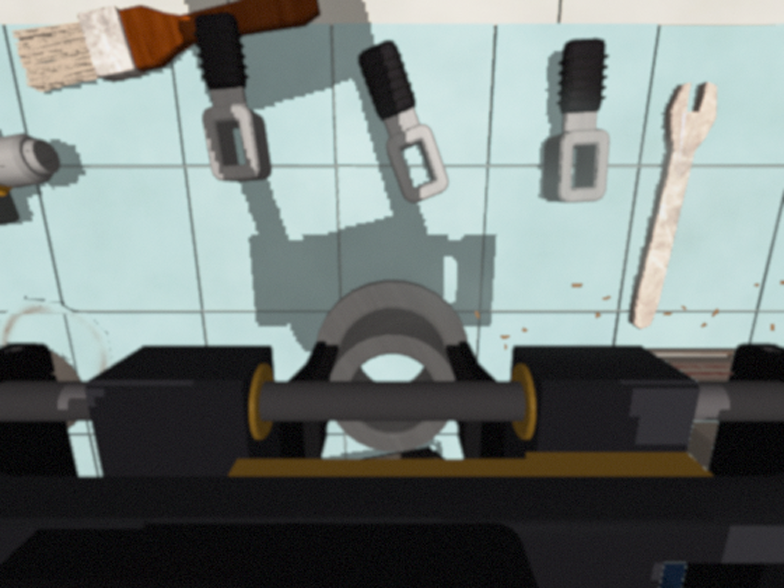

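drive_tool:
  motion: [12,-8,-3,0,0,0,0,35,-30,-3,0,0,0,0,55,-65,-3,0,0,0,0,70,-104,-3,0,0,0,0,74,-144,-3,0,0,0,0,75,-186,-3,0,0,0,0,75,-228,-3,0,0,0,0,75,-262,-3,0,0,0,0,75,-290,-3,0,0,0,0,75,-305,-3,0,0,0,0,75,-309.5,-3,0,0,0,0,75,-309.5,-3,0,0,0,0]

```text
time: 34.6
tool_pos: [0.4242, -0.0919, 0.1508]
orientation: [0.001, 1.0, 0.0, -0.001]
force: [0.1, 0.4, -2.4]
width: 0.502
```

```bash
python3 -c "
from h import *
st();C,p,d=snap('wrist','w16',None,1.4);st();go(.4249,-.0920,.052,180)"
```

```text
t 34.6 pos [424.2 -91.9 150.8] yaw 179.91 tilt [-0.09  0.05] F [ 0.1  0.4 -2.4] M [0.1  0.01 0.02] w 43.7 q [ -23.  -12.  118.    0.   74. -113.]
t 34.65 pos [424.3 -91.4 150.9] yaw 179.97 tilt [-0.08  0.06] F [ 0.   0.3 -0.3] M [-0.03  0.01  0.  ] w 43.5 q [ -23.  -12.  118.    0.   74. -113.]
shift [-0.8 -0.7 98.9] rot [ 0.06 -0.08 -0.03] dist 98.9
```

View pics/w16.png

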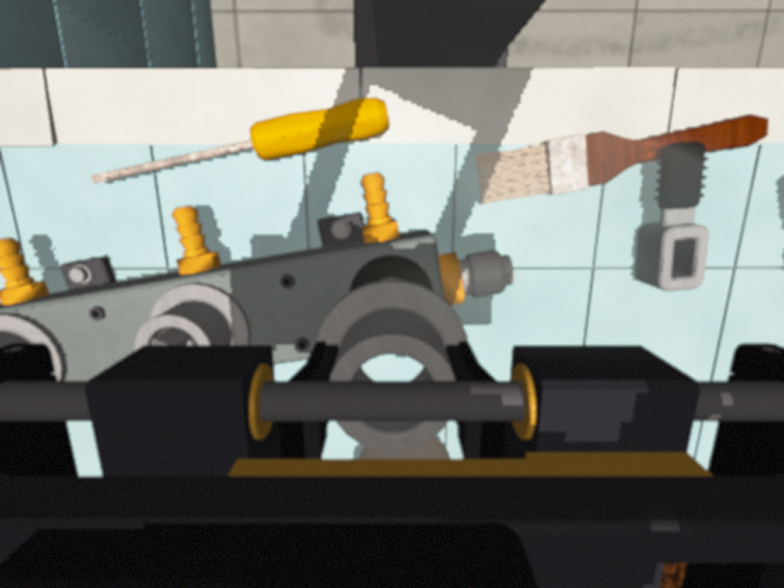

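drive_tool:
  motion: [-0.5,-0.5,3,0,0,0,0,-0.6,-0.5,12,0,0,0,0,-0.6,-0.5,22,0,0,0,0,-0.6,-0.5,32,0,0,0,0,-0.6,-0.5,40,0,0,0,0,-0.6,-0.5,47,0,0,0,0,-0.6,-0.5,53,0,0,0,0,-0.6,-0.5,58,0,0,0,0,-0.6,-0.5,63,0,0,0,0,-0.6,-0.5,68,0,0,0,0,-0.6,-0.5,72,0,0,0,0,-0.6,-0.5,73,0,0,0,0]

```text
time: 35.85
tool_pos: [0.425, -0.0923, 0.0781]
orientation: [0.0, 1.0, 0.0, -0.0]
force: [0.0, -0.1, -2.2]
width: 0.504
```

```bash
python3 -c "
from h import *
st();go(.4249,-.0920,.052,180)"
```

```text
t 35.85 pos [425.  -92.3  78.1] yaw 179.99 tilt [-0.04  0.02] F [ 0.  -0.1 -2.2] M [ 0.02 -0.04  0.04] w 43.8 q [ -23.   -6.  122.   -0.   64. -113.]
shift [ 0.1  0.3 26.1] rot [ 0.02 -0.04 -0.01] dist 26.1
```

drive_tool:
  motion: [0,0.2,5,0,0,0,0,0,0.2,10,0,0,0,0,0,0.2,15,0,0,0,0,0,0.2,19,0,0,0,0,0,0.2,22,0,0,0,0,0,0.2,24,0,0,0,0,0,0.2,25.5,0,0,0,0,0,0.2,26.5,0,0,0,0,0,0.2,27.5,0,0,0,0,0,0.2,27.5,0,0,0,0]

```text
time: 36.85
tool_pos: [0.4254, -0.0923, 0.0516]
orientation: [0.0, 1.0, -0.0, -0.0]
force: [-2.8, 1.2, 4.2]
width: 0.507
```

drive_tool:
  motion: [0,0,0,0,0,0,60,0,0,0,0,0,0,70,0,0,0,0,0,0,80,0,0,0,0,0,0,87,0,0,0,0,0,0,87,0,0,-10,0,0,0,87,0,0,-30,0,0,0,87,0,0,-60,0,0,0,87,0,0,-95,0,0,0,87,0,0,-130,0,0,0,87,0,0,-145,0,0,0,87,0,0,-148,0,0,0,87]

```text
time: 38.05
tool_pos: [0.427, -0.0929, 0.2025]
orientation: [0.0, 1.0, -0.001, 0.003]
force: [0.1, 0.1, -0.0]
width: 1.002
```

```bash
python3 -c "
from h import *
st();go(.462,-.20,.23,180)"
```

```text
t 38.05 pos [427.  -92.9 202.5] yaw 180.0 tilt [ 0.3  -0.13] F [ 0.1  0.1 -0. ] M [ 0.04 -0.01 -0.01] w 87.2 q [ -23.  -14.  115.    0.   79. -113.]
shift [ -35.1 -107.2  -27.1] rot [-0.13  0.3  -0.  ] dist 116.0
```

Look again at all three stems from above (at the same view pose as before).

drive_tool:
  motion: [-5,-10,-5,0,0,0,87,-12,-35,-15,0,0,0,87,-22,-65,-22,0,0,0,87,-30,-92,-27,0,0,0,87,-35,-107,-27,0,0,0,87,-35,-107,-27,0,0,0,87,-35,-107,-27,0,0,0,87]

```text
time: 38.75
tool_pos: [0.4596, -0.1986, 0.2247]
orientation: [0.0, 1.0, 0.001, -0.001]
force: [0.3, 0.2, -0.8]
width: 1.002
```

```bash
python3 -c "
from h import *
st();C,p,d=snap('wrist','w17',None,1.4);st()
b=np.clip(p.astype(float)*1.6,0,255).astype(np.uint8)
save(b,'w17a',(120,125,280,245),5); save(b,'w17b',(280,115,440,235),5)"
```

```text
t 38.75 pos [ 459.6 -198.6  224.7] yaw 179.95 tilt [-0.14  0.11] F [ 0.3  0.2 -0.8] M [0.02 0.07 0.01] w 87.2 q [ -32.   -5.  104.    0.   81. -122.]
t 38.8 pos [ 459.6 -198.3  225. ] yaw 179.99 tilt [-0.11  0.1 ] F [ 0.3 -0.2 -0.1] M [ 0.03 -0.01 -0.01] w 87.0 q [ -32.   -5.  104.    0.   81. -122.]
```

View pics/w17a.png

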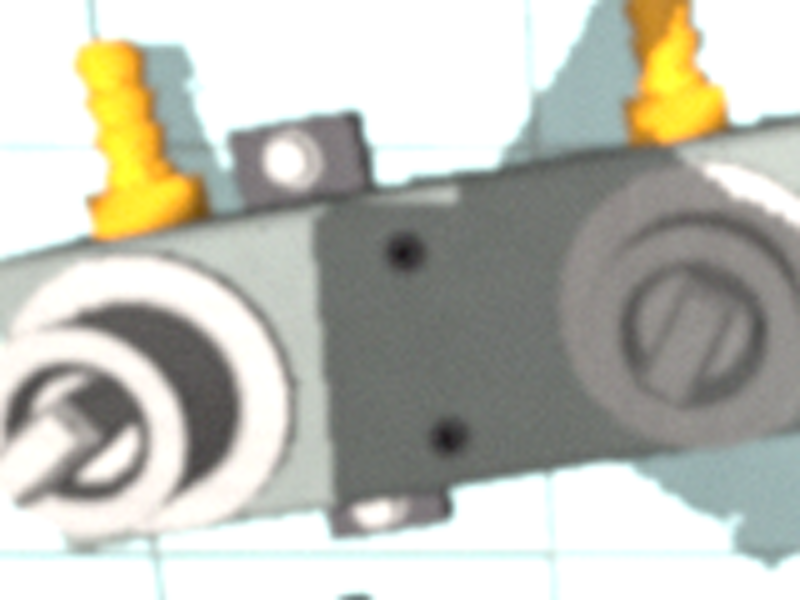

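View pics/w17b.png

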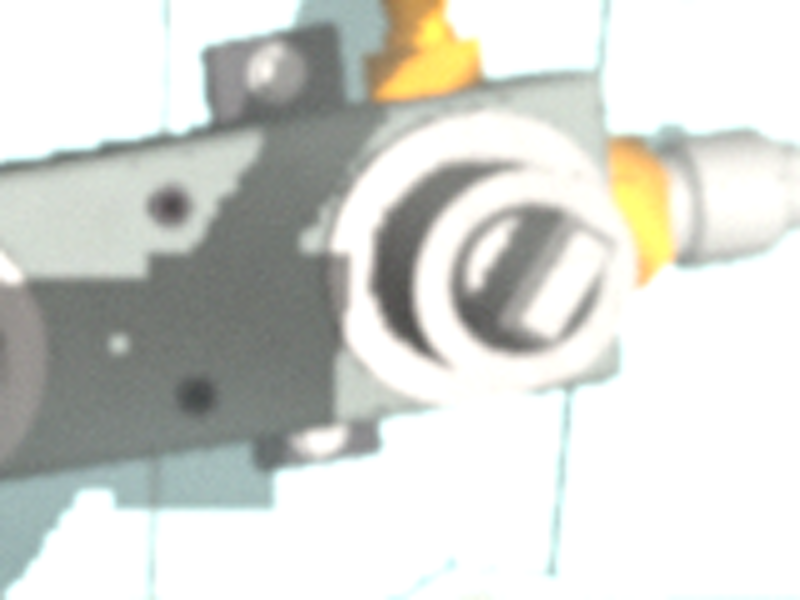

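```bash
python3 -c "
from h import *
go(.455,.175,.17,180)"
```

```text
shift [  4.6 373.2  55.6] rot [ 0.1  -0.11 -0.01] dist 377.4
```

drive_tool:
  motion: [4,15,0,0,0,0,60,4,50,0,0,0,0,60,4,90,0,0,0,0,60,4,130,0,0,0,0,60,4,170,5,0,0,0,60,4,210,15,0,0,0,60,4,250,25,0,0,0,60,4,290,35,0,0,0,60,4,330,45,0,0,0,60,4,358,52,0,0,0,60,4,373,55,0,0,0,60,4,373,55,0,0,0,60]

```text
time: 40.0
tool_pos: [0.4542, 0.1765, 0.1705]
orientation: [-0.002, 1.0, 0.0, -0.001]
force: [0.6, 0.3, 0.4]
width: 0.686
```

```bash
python3 -c "
from h import *
st();C,p,d=snap('wrist','w18',None,1.4);st()
save(p,'w18a',(190,80,350,200),5)"
```

```text
t 40.0 pos [454.2 176.5 170.5] yaw -179.75 tilt [-0.09  0.03] F [0.6 0.3 0.4] M [-0.    0.02 -0.02] w 59.7 q [ 12.  -5. 110.   0.  75. -78.]
t 40.05 pos [454.8 175.3 170.9] yaw -179.8 tilt [-0.05 -0.01] F [-0.1  0.   1.4] M [ 0.03 -0.02  0.06] w 59.9 q [ 12.  -5. 110.   0.  75. -78.]
```

View pics/w18.png

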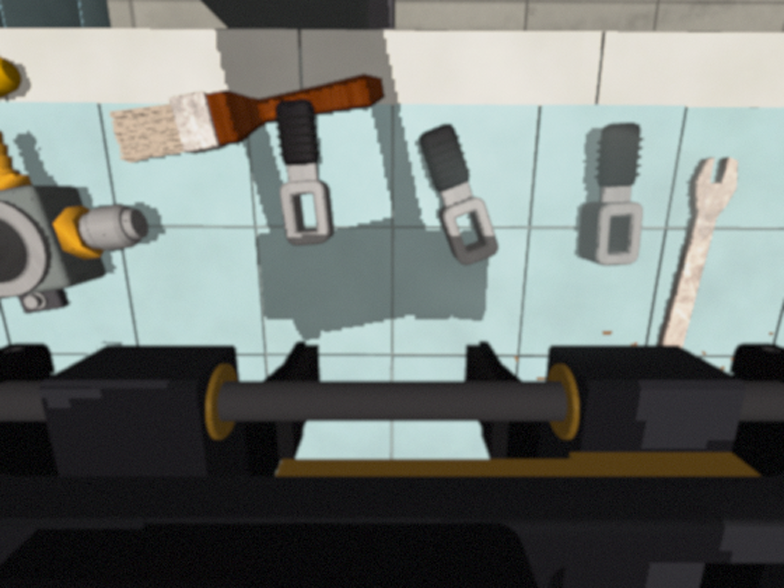

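```bash
python3 -c "
from h import *
p=np.load('w18.npz')['p']
save(p,'w18a',(180,120,280,190),8);save(p,'w18b',(290,130,390,200),8)"
```

```text
(no output)
```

View pics/w18a.png

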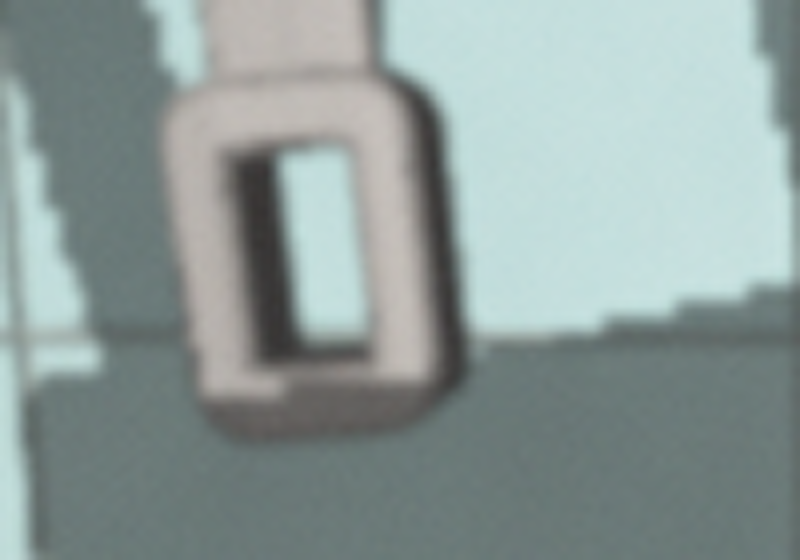

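View pics/w18b.png

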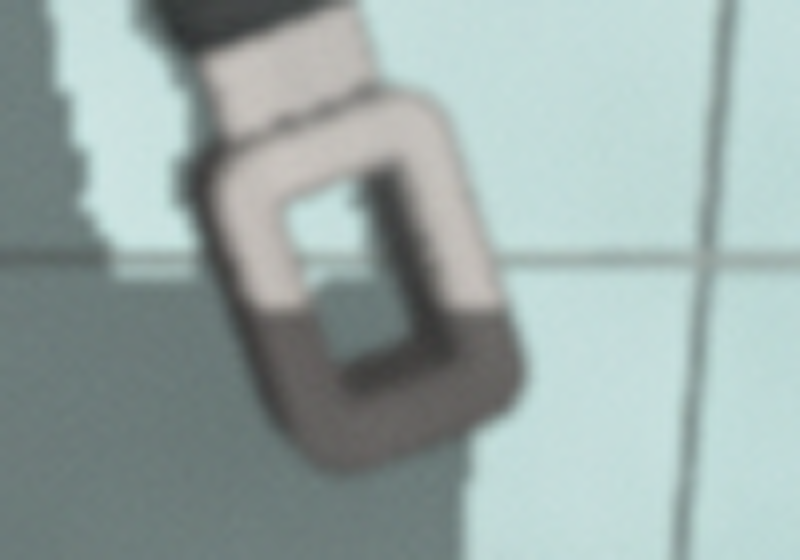

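```bash
python3 -c "
from h import *
C=cam('wrist')
def lev(o,L,k=8):
    P=np.array([ray(C,o[0]+u/k-.44,o[1]+v/k-.44,.034)[:2] for u,v in L])
    print('centre',P.mean(0).round(4),'yaws',[np.degrees(np.arctan2(*(P[a]-P[b])[::-1])).round(1)%360 for a,b in ((0,3),(1,2))],'len',np.linalg.norm(P[0]-P[3]).round(4),np.linalg.norm(P[0]-P[1]).round(4))
lev((180,120),[(222,155),(350,140),(378,365),(248,370)])
lev((290,130),[(283,205),(402,160),(458,355),(345,390)])
"
```

```text
centre [0.4017 0.1117] yaws [np.float64(183.8), np.float64(184.8)] len 0.0268 0.0162
centre [0.4138 0.233 ] yaws [np.float64(201.0), np.float64(199.2)] len 0.0252 0.0158
```

```bash
python3 -c "
from h import *
go(.4017,.1117,.0,184.3)"
```

```text
shift [ 53.1 -63.4 171. ] rot [-0.01 -0.05 -4.1 ] dist 189.9
```

drive_tool:
  motion: [8,-10,5,0,0,-1,65,25,-30,15,0,0,-3,65,42,-50,30,0,0,-4.1,65,51,-61,50,0,0,-4.1,65,53,-63.5,75,0,0,-4.1,65,53,-63.5,100,0,0,-4.1,65,53,-63.5,120,0,0,-4.1,65,53,-63.5,137,0,0,-4.1,65,53,-63.5,147,0,0,-4.1,65,53,-63.5,150,0,0,-4.1,65,53,-63.5,150,0,0,-4.1,65]

```text
time: 41.15
tool_pos: [0.4034, 0.1101, 0.0213]
orientation: [-0.036, 0.999, -0.0, -0.0]
force: [-0.2, 0.5, -0.2]
width: 0.748
```

```bash
python3 -c "
from h import *
st();C,p,d=snap('wrist','w19',None,1.4);st();go(.4017,.1117,-.009,184.3)"
```

```text
t 41.15 pos [403.4 110.1  21.3] yaw -175.92 tilt [-0. -0.] F [-0.2  0.5 -0.2] M [ 0.09 -0.   -0.01] w 65.1 q [  4.  -3. 126.  -0.  57. -90.]
t 41.2 pos [403.9 110.2  21.8] yaw -175.92 tilt [0.06 0.  ] F [0.4 0.3 0.7] M [-0.02  0.01 -0.03] w 65.2 q [  4.  -3. 126.  -0.  57. -90.]
shift [ 2.1  1.7 30.8] rot [-0.    0.06 -0.22] dist 31.0
```

View pics/w19.png

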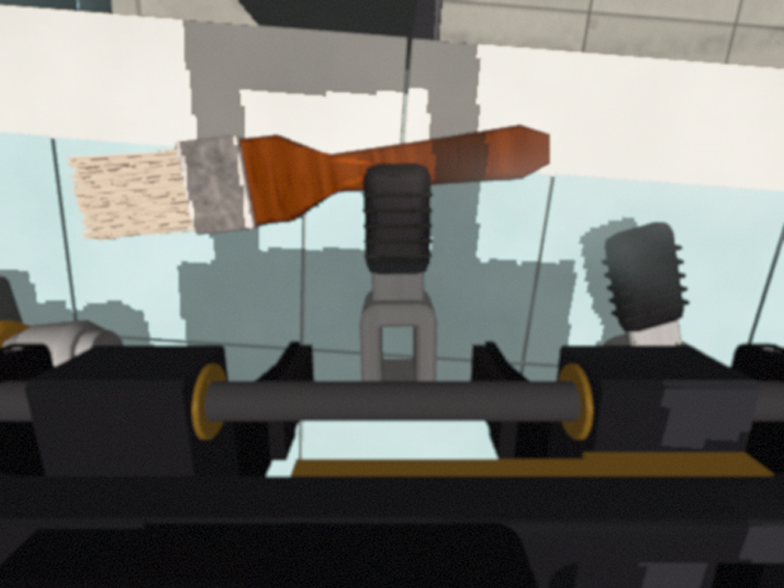

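drive_tool:
  motion: [1,1,8,0,0,0,65,2,1.7,16,0,0,0,65,2,1.7,23,0,0,0,65,2,1.7,28,0,0,0,65,2,1.7,30.5,0,0,0,65,2,1.7,30.5,0,0,0,50,2,1.7,30.5,0,0,0,0,2,1.7,30.5,0,0,0,0,2,1.7,30.5,0,0,0,0,2,1.7,30.5,0,0,0,0,2,1.7,30.5,0,0,0,0,2,1.7,30.5,0,0,0,0]

```text
time: 42.4
tool_pos: [0.4015, 0.1119, -0.0092]
orientation: [-0.036, 0.999, 0.0, 0.0]
force: [-0.6, 0.3, 1.7]
width: 0.364
```

```bash
python3 -c "
from h import *
st()"
```

```text
t 42.4 pos [401.5 111.9  -9.2] yaw -175.91 tilt [0.02 0.  ] F [-0.6  0.3  1.7] M [ 0.08  0.07 -0.01] w 31.7 q [  5.   1. 127.   0.  53. -89.]
```

drive_tool:
  motion: [0,0,0,0,0,0,0,0,0,0,0,0,0,0,0,0,-5,0,0,0,0,0,0,-25,0,0,0,0,0,0,-50,0,0,0,0,0,0,-75,0,0,0,0,0,0,-100,0,0,0,0,0,0,-125,0,0,0,0,0,0,-145,0,0,0,0,0,0,-155,0,0,0,0,0,0,-155,0,0,0,0]

```text
time: 43.5
tool_pos: [0.4022, 0.1119, 0.1469]
orientation: [-0.036, 0.999, 0.0, 0.001]
force: [0.5, -0.3, -1.5]
width: 0.366
```

```bash
python3 -c "
from h import *
st();C,p,d=snap('wrist','w20',None,1);save(p,'w20a',(215,160,345,260),6);st();go(.4661,-.3483,.145,129)"
```

```text
t 43.5 pos [402.2 111.9 146.9] yaw -175.91 tilt [0.15 0.01] F [ 0.5 -0.3 -1.5] M [ 0.02  0.03 -0.05] w 31.8 q [  5. -14. 121.  -0.  73. -89.]
t 43.55 pos [401.4 111.8 145.6] yaw -175.91 tilt [0.03 0.  ] F [ 0.2  0.2 -1. ] M [ 0.01 -0.   -0.01] w 31.8 q [  5. -14. 121.  -0.  73. -89.]
shift [ -31.8 -463.5    0.6] rot [2.000e-02 3.000e-02 5.509e+01] dist 464.6
```

View pics/w20a.png

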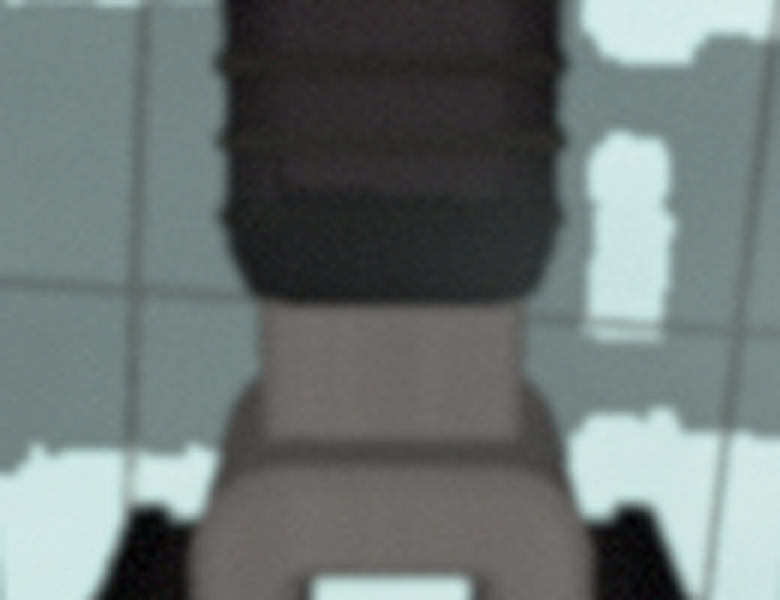

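```bash
cat >> h.py <<'E'
def tpt(u,v,ztool):
    C=cam('wrist'); s=ctrl.observe(); Rt=R.from_quat(s['orientation'])
    return (Rt.inv().apply(ray(C,u,v,s['tool_pos'][2]-ztool)-s['tool_pos'])*1000).round(1)
E
python3 -c "
from h import *
print('slot edge',tpt(215+390/6,160+572/6,-.0432),'hub edge',tpt(215+390/6,160+468/6,-.0432),'grip tip z28', )
p=np.load('w20.npz')['p']; save(p,'w20b',(215,100,345,200),6)"
```

```text
slot edge [ 15.    0.3 -43.2] hub edge [ 23.7   0.3 -43.2] grip tip z28
```

View pics/w20b.png

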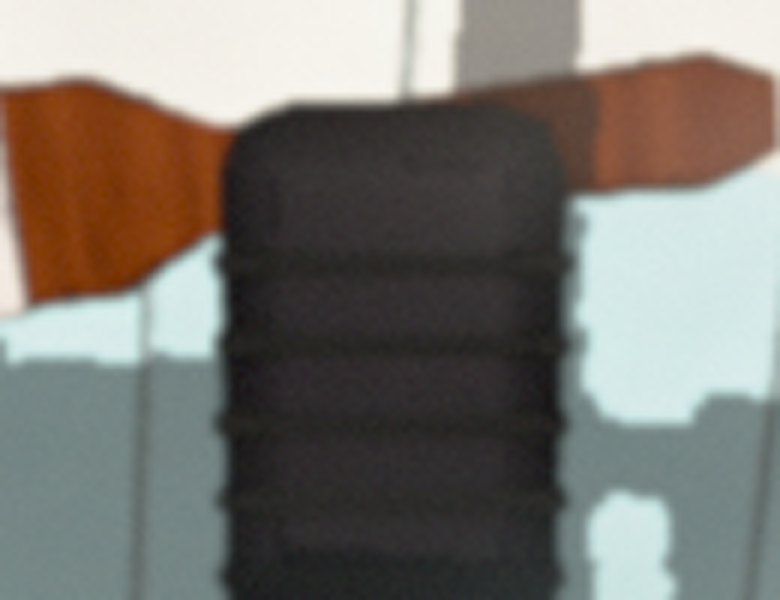

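```bash
python3 -c "
from h import *
go(.4663,-.3488,.148,129)"
```

```text
shift [ -31.9 -464.1   -2.4] rot [2.000e-02 3.000e-02 5.509e+01] dist 465.2
```

drive_tool:
  motion: [-1,-15,-3,0,0,2,0,-3,-50,-3,0,0,6,0,-6,-93,-3,0,0,11,0,-9,-138,-3,0,0,17,0,-13,-183,-3,0,0,22,0,-16,-228,-3,0,0,27,0,-19,-273,-3,0,0,33,0,-22,-318,-3,0,0,38,0,-25,-363,-3,0,0,43,0,-28,-405,-3,0,0,48,0,-30,-440,-3,0,0,52,0,-32,-460,-3,0,0,55,0]

```text
time: 44.75
tool_pos: [0.4648, -0.3468, 0.1461]
orientation: [0.432, 0.902, 0.0, -0.001]
force: [-0.1, 0.9, -1.0]
width: 0.363
```

drive_tool:
  motion: [0,-4,0,0,0,0.1,0,0,-4,0,0,0,0.1,0,0,-4,0,0,0,0.1,0]

```text
time: 45.05
tool_pos: [0.4623, -0.3457, 0.1474]
orientation: [0.43, 0.903, 0.001, -0.001]
force: [-1.1, 0.8, 0.2]
width: 0.363
```

```bash
python3 -c "
from h import *
st();C,p,d=snap('wrist','w21',None,1.4);save(p,'w21a',(215,160,345,260),6);st();go(.4663,-.3488,.0858,129)"
```

```text
t 45.05 pos [ 462.3 -345.7  147.4] yaw 129.06 tilt [-0.09  0.11] F [-1.1  0.8  0.2] M [-0.07 -0.02 -0.01] w 31.6 q [-45.   9.  98.   0.  73. -84.]
t 45.1 pos [ 462.6 -345.8  147.9] yaw 129.08 tilt [-0.06  0.08] F [-0.2  0.5 -1.4] M [-0.06 -0.01 -0.04] w 31.6 q [-45.   9.  98.   0.  73. -84.]
shift [-4.8  1.  62. ] rot [ 0.   -0.1   0.08] dist 62.2
```

View pics/w21.png

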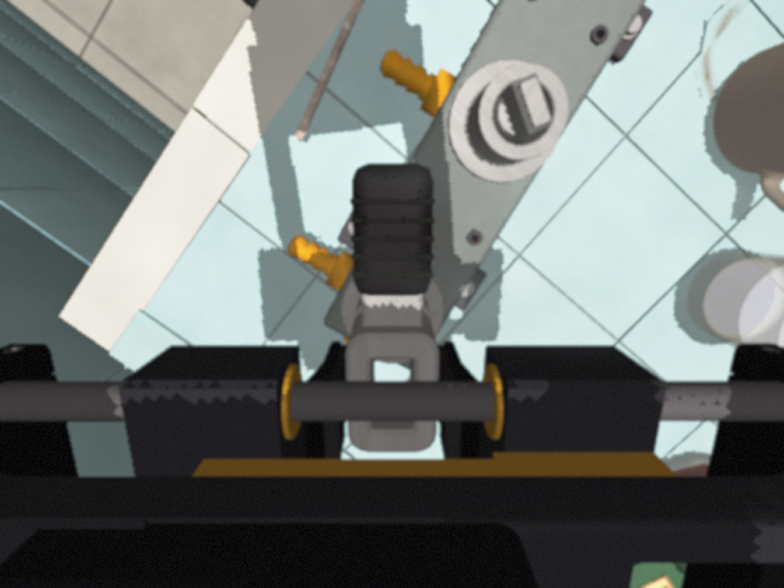

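View pics/w21a.png

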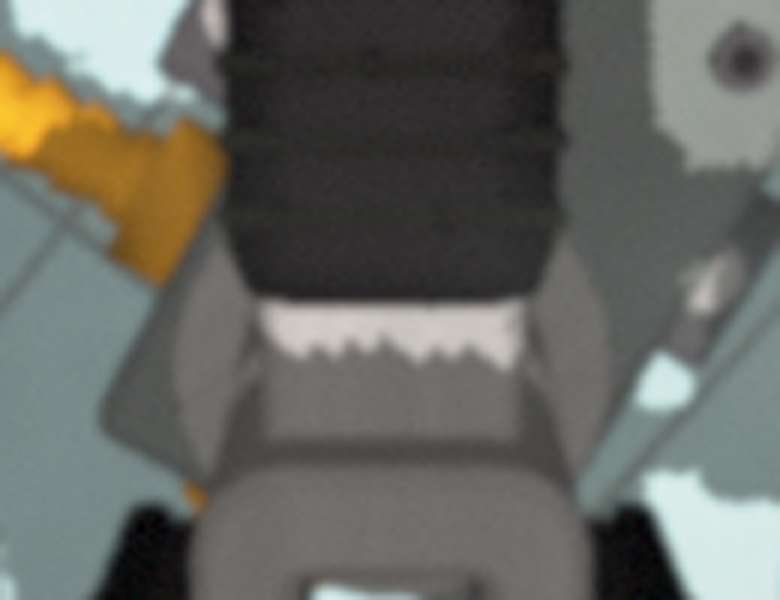

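drive_tool:
  motion: [-3,0.7,3,0,0,0,0,-4.8,1,8,0,0,0,0,-4.8,1,16,0,0,0,0,-4.8,1,22,0,0,0,0,-4.8,1,26,0,0,0,0,-4.8,1,28,0,0,0,0,-4.8,1,28,0,0,0,0]

```text
time: 45.8
tool_pos: [0.4665, -0.3502, 0.1202]
orientation: [0.431, 0.903, 0.0, -0.0]
force: [-0.2, -0.2, -0.1]
width: 0.367
```

```bash
python3 -c "
from h import *
st();C,p,d=snap('wrist','w22',None,1);save(p,'w22a',(215,190,345,290),6);st();go(.4663,-.3488,.0858,129)"
```

```text
t 45.8 pos [ 466.5 -350.2  120.2] yaw 128.99 tilt [-0.03  0.03] F [-0.2 -0.2 -0.1] M [ 0.01  0.06 -0.01] w 31.9 q [-45.  11.  99.  -0.  70. -84.]
t 45.85 pos [ 466.7 -350.3  120.6] yaw 128.98 tilt [-0.01  0.01] F [ 0.2 -0.5 -0.9] M [-0.06  0.06 -0.02] w 31.7 q [-45.  11.  99.   0.  70. -84.]
shift [ 1.4  0.7 34.8] rot [ 0.   -0.01 -0.02] dist 34.8
```

View pics/w22a.png

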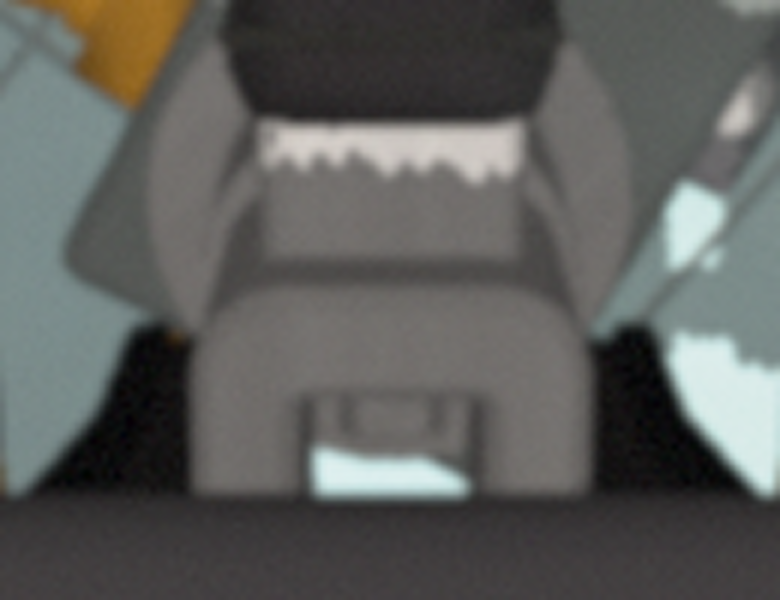

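drive_tool:
  motion: [1,0.5,4,0,0,0,0,1.2,0.5,8,0,0,0,0,1.2,0.5,12,0,0,0,0,1.2,0.5,15,0,0,0,0,1.2,0.5,18,0,0,0,0,1.2,0.5,20,0,0,0,0,1.2,0.5,20,0,0,0,0]

```text
time: 46.55
tool_pos: [0.4661, -0.3489, 0.1002]
orientation: [0.431, 0.903, 0.0, -0.0]
force: [0.4, 0.4, -0.9]
width: 0.368
```

drive_tool:
  motion: [0,0,3,0,0,0,0,0,0,6,0,0,0,0,0,0,9,0,0,0,0,0,0,12,0,0,0,0,0,0,13.5,0,0,0,0,0,0,14.5,0,0,0,0,0,0,15.5,0,0,0,0,0,0,15.5,0,0,0,0]

```text
time: 47.35
tool_pos: [0.4665, -0.3492, 0.0859]
orientation: [0.431, 0.903, -0.0, 0.0]
force: [-1.5, 1.9, 4.3]
width: 0.367
```

```bash
python3 -c "
from h import *
st()"
```

```text
t 47.35 pos [ 466.5 -349.2   85.9] yaw 129.0 tilt [ 0.01 -0.02] F [-1.5  1.9  4.3] M [0.23 0.33 0.05] w 31.9 q [-45.  14. 100.  -0.  66. -84.]
```

drive_tool:
  motion: [0,0,-1,0,0,0,0,0,0,-1,0,0,4,0,0,0,-1,0,0,8,0,0,0,-1,0,0,12,0,0,0,-1,0,0,16,0,0,0,-1,0,0,20,0,0,0,-1,0,0,24,0,0,0,-1,0,0,27,0,0,0,-1,0,0,30,0,0,0,-1,0,0,30,0]

```text
time: 48.35
tool_pos: [0.4657, -0.3499, 0.0861]
orientation: [0.65, 0.76, -0.001, 0.0]
force: [-2.4, -2.2, -0.8]
width: 0.366
```

```bash
python3 -c "
from h import *
st()"
```

```text
t 48.35 pos [ 465.7 -349.9   86.1] yaw 98.96 tilt [-0.05 -0.06] F [-2.4 -2.2 -0.8] M [-0.46  0.57  0.04] w 31.9 q [-45.  14. 100.  -0.  66. -54.]
```

drive_tool:
  motion: [0,0,0,0,0,2,0,0,0,0,0,0,4,0,0,0,0,0,0,4,0]

```text
time: 48.65
tool_pos: [0.4657, -0.3497, 0.0861]
orientation: [0.675, 0.738, -0.001, -0.0]
force: [-4.0, -2.4, -0.5]
width: 0.368
```

```bash
python3 -c "
from h import *
st()"
```

```text
t 48.65 pos [ 465.7 -349.7   86.1] yaw 95.05 tilt [-0.06 -0.05] F [-4.  -2.4 -0.5] M [-0.52  0.77  0.06] w 32.0 q [-45.  14. 100.  -0.  66. -50.]
```

drive_tool:
  motion: [0,0,0,0,0,1.5,0,0,0,0,0,0,3,0,0,0,0,0,0,3,0]

```text
time: 48.95
tool_pos: [0.4656, -0.3494, 0.086]
orientation: [0.694, 0.72, -0.001, -0.0]
force: [-3.4, -2.8, -1.0]
width: 0.365
```

```bash
python3 -c "
from h import *
st()"
```

```text
t 48.95 pos [ 465.6 -349.4   86. ] yaw 92.04 tilt [-0.07 -0.02] F [-3.4 -2.8 -1. ] M [-0.54  0.89  0.03] w 31.7 q [-45.  14. 100.  -0.  66. -47.]
```

drive_tool:
  motion: [0,0,0,0,0,1.5,0,0,0,0,0,0,3,0,0,0,0,0,0,3,0]

```text
time: 49.25
tool_pos: [0.4656, -0.3493, 0.086]
orientation: [0.713, 0.701, -0.001, -0.0]
force: [-5.0, -2.3, 0.4]
width: 0.369
```

```bash
python3 -c "
from h import *
st(); C,p,d=snap('wrist','w23',None,1.4)"
```

```text
t 49.25 pos [ 465.6 -349.3   86. ] yaw 89.09 tilt [-0.09 -0.02] F [-5.  -2.3  0.4] M [-0.58  0.85  0.41] w 32.1 q [-45.  14. 100.  -0.  66. -44.]
```

View pics/w23.png

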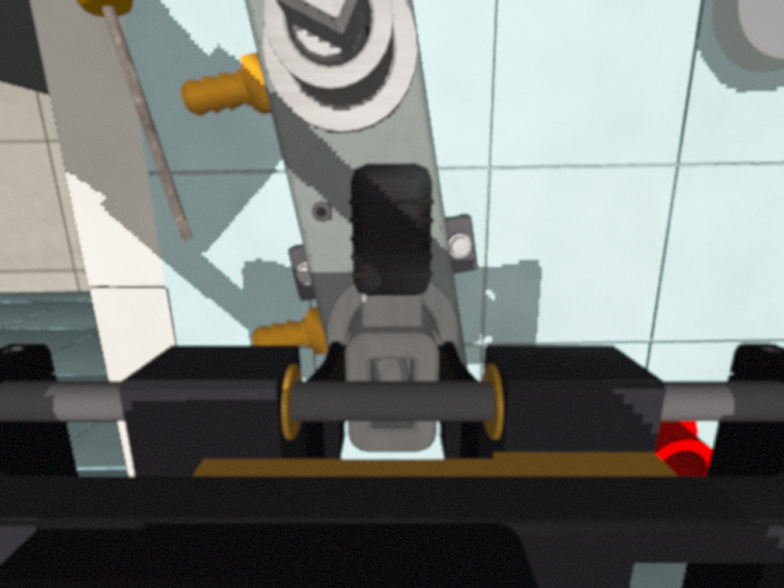

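drive_tool:
  motion: [0,0,0,0,0,-4,0,0,0,0,0,0,-8,0,0,0,0,0,0,-9.5,0,0,0,1,0,0,-9.5,0,0,0,1.5,0,0,-9.5,0]

```text
time: 49.8
tool_pos: [0.4669, -0.3488, 0.0858]
orientation: [0.653, 0.757, 0.0, 0.0]
force: [-3.3, 3.6, 9.5]
width: 0.368
```

```bash
python3 -c "
from h import *
st()"
```

```text
t 49.8 pos [ 466.9 -348.8   85.8] yaw 98.46 tilt [0.04 0.01] F [-3.3  3.6  9.5] M [0.56 0.6  0.06] w 32.0 q [-45.  14. 100.   0.  66. -53.]
```

Seated. Release to 60 mm and lift.

drive_tool:
  motion: [0,0,-0.5,0,0,0,40,0,0,-0.5,0,0,0,55,0,0,-0.5,0,0,0,60,0,0,-0.5,0,0,0,60,0,0,-5,0,0,0,60,0,0,-15,0,0,0,60,0,0,-35,0,0,0,60,0,0,-60,0,0,0,60,0,0,-85,0,0,0,60,0,0,-105,0,0,0,60,0,0,-112,0,0,0,60,0,0,-112,0,0,0,60]

```text
time: 51.0
tool_pos: [0.4671, -0.3498, 0.1985]
orientation: [0.653, 0.758, -0.0, 0.002]
force: [-0.3, -0.2, -0.1]
width: 0.688
```

```bash
python3 -c "
from h import *
st(); C,p,d=snap('wrist','w24',None,1.4); st();C,p,d=snap('top','t24'); save(p,'t24',(140,160,440,290),2.6); go(.455,.225,.17,180)"
```

```text
t 51.0 pos [ 467.1 -349.8  198.5] yaw 98.49 tilt [ 0.13 -0.13] F [-0.3 -0.2 -0.1] M [-0.09  0.12  0.02] w 59.9 q [-45.   7.  95.  -0.  78. -53.]
t 51.05 pos [ 466.4 -349.2  196.9] yaw 98.49 tilt [ 0.03 -0.03] F [ 0.5  0.6 -0.9] M [-0.07  0.09  0.  ] w 59.8 q [-45.   7.  95.  -0.  78. -53.]
shift [569.   73.9  26.3] rot [ 0.000e+00 -7.000e-02 -8.151e+01] dist 574.4
```

View pics/w24.png

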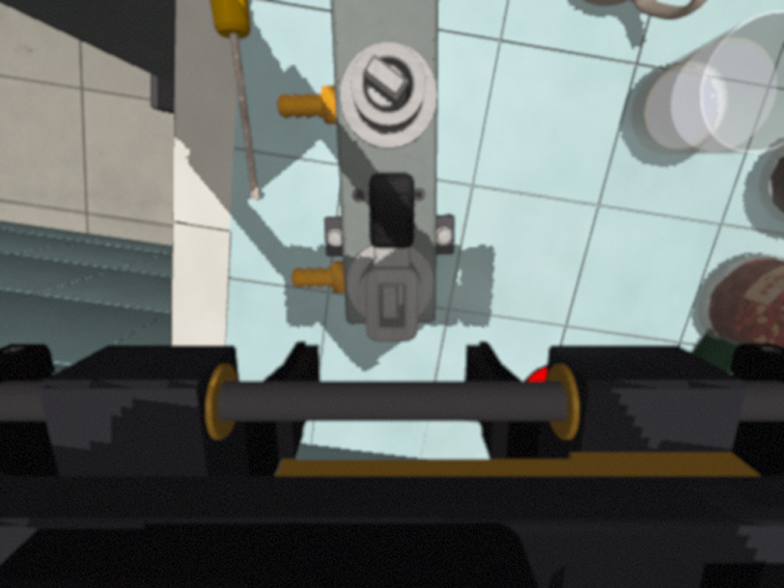

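View pics/t24.png

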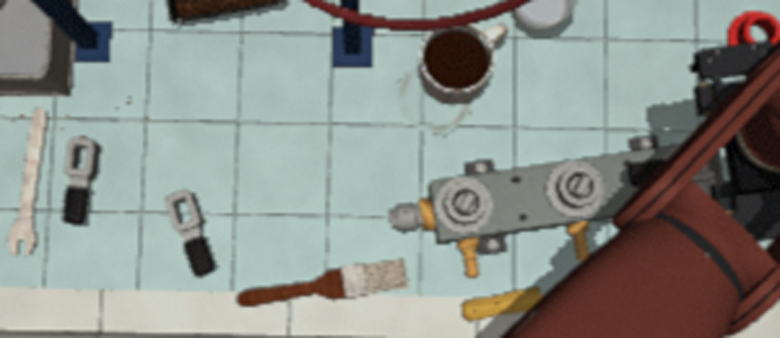

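```bash
python3 -c "
from h import *
p=np.load('w24.npz')['p']; save(p,'w24a',(235,25,320,110),9)"
```

```text
(no output)
```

View pics/w24a.png

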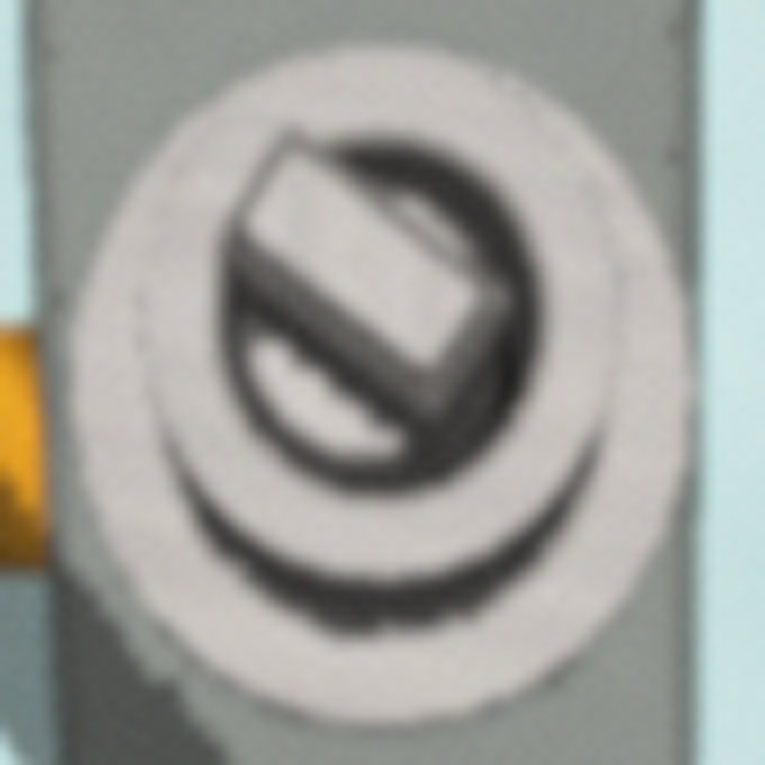

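```bash
python3 -c "
from h import *
C=cam('wrist')
g=lambda u,v,z:ray(C,235+u/9-.44,25+v/9-.44,z)[:2]
P=[g(*q,.117) for q in [(292,143),(242,222),(428,375),(485,292)]]
print(np.mean(P,0).round(4),[np.degrees(np.arctan2(*(a-b)[::-1])).round(1)%180 for a,b in ((P[0],P[3]),(P[1],P[2]))])
F=np.array([g(*q,.061) for q in [(380,45),(75,370),(385,725),(692,370),(150,170),(160,610),(610,600),(600,160)]])
r=least_squares(lambda a:np.hypot(*(F-a[:2]).T)-a[2],[*F.mean(0),.033]);print(r.x)
"
```

```text
[ 0.4435 -0.2198] [np.float64(153.6), np.float64(151.5)]
[ 0.44451817 -0.21935715  0.03198516]
```

```bash
python3 -c "
from h import *
go(.465,.27,.20,180)"
```

```text
shift [612.1  90.4  -3.7] rot [ 0.000e+00 -7.000e-02 -8.151e+01] dist 618.8
```

drive_tool:
  motion: [15,2,0,0,0,-3,60,50,8,0,0,0,-10,60,90,14,0,0,0,-18,60,130,20,0,0,0,-26,60,172,26,0,0,0,-34,60,214,32,0,0,0,-42,60,256,38,0,0,0,-50,60,298,44,0,0,0,-58,60,340,50,0,0,0,-66,60,382,56,0,0,0,-74,60,420,62,0,0,0,-81,60,445,66,0,0,0,-81.5,60]

```text
time: 52.3
tool_pos: [0.4645, 0.1032, 0.1951]
orientation: [-0.003, 1.0, 0.0, -0.001]
force: [0.4, -0.2, 0.5]
width: 0.69
```

```bash
python3 -c "
from h import *
st();go(.465,.27,.20,180)"
```

```text
t 52.3 pos [464.5 103.2 195.1] yaw -179.7 tilt [-0.15  0.02] F [ 0.4 -0.2  0.5] M [ 0.05 -0.01  0.02] w 60.0 q [  3.  -8. 110.   0.  78. -87.]
shift [ -1.3 166.8  -4.9] rot [ 0.02 -0.15  0.3 ] dist 166.9
```

drive_tool:
  motion: [0,20,-4,0,0,0,60,0,55,-4,0,0,0,60,0,95,-4,0,0,0,60,0,130,-4,0,0,0,60,0,155,-4,0,0,0,60,0,165,-4,0,0,0,60,0,165,-4,0,0,0,60,0,165,-4,0,0,0,60]

```text
time: 53.1
tool_pos: [0.4656, 0.2648, 0.1998]
orientation: [0.0, 1.0, -0.001, -0.001]
force: [0.4, -0.5, -0.6]
width: 0.689
```

```bash
python3 -c "
from h import *
st();C,p,d=snap('wrist','w25',None,1.4);st()"
```

```text
t 53.1 pos [465.6 264.8 199.8] yaw 179.99 tilt [-0.08 -0.07] F [ 0.4 -0.5 -0.6] M [ 0.02 -0.01 -0.  ] w 60.0 q [ 21.   1. 101.  -0.  78. -69.]
t 53.15 pos [465.8 264.6 200. ] yaw 179.95 tilt [-0.06 -0.05] F [-0.6 -0.8  0.4] M [ 0.08 -0.02  0.01] w 59.9 q [ 21.   1. 101.  -0.  78. -69.]
```

View pics/w25.png

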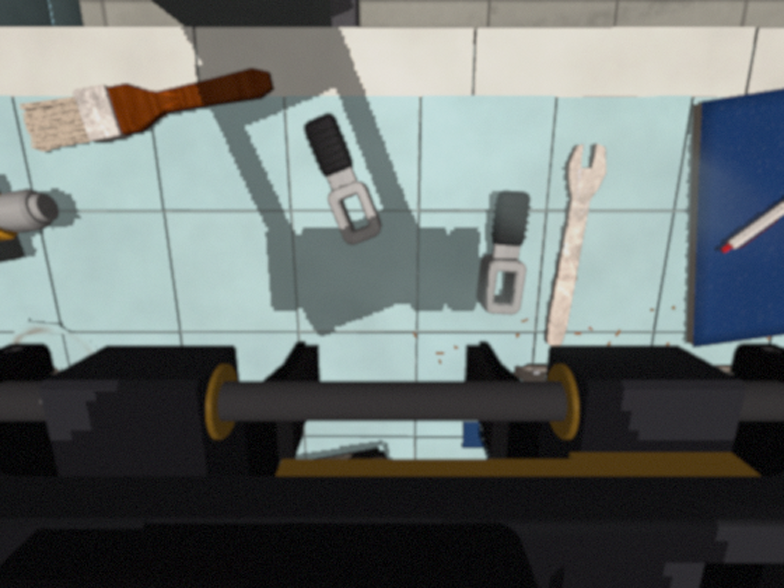

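```bash
python3 -c "
from h import *
p=np.load('w25.npz')['p']
save(p,'w25a',(210,110,310,185),8);save(p,'w25b',(320,165,420,240),8)"
```

```text
(no output)
```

View pics/w25a.png

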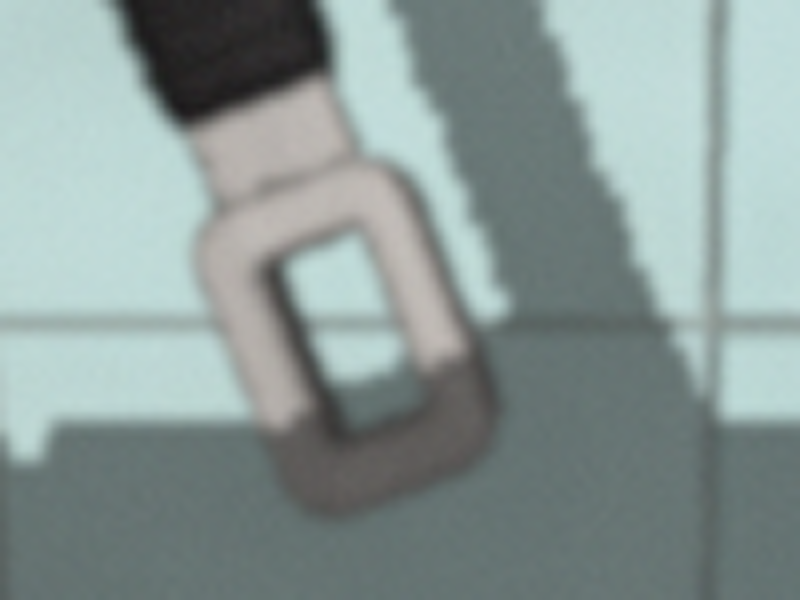

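View pics/w25b.png

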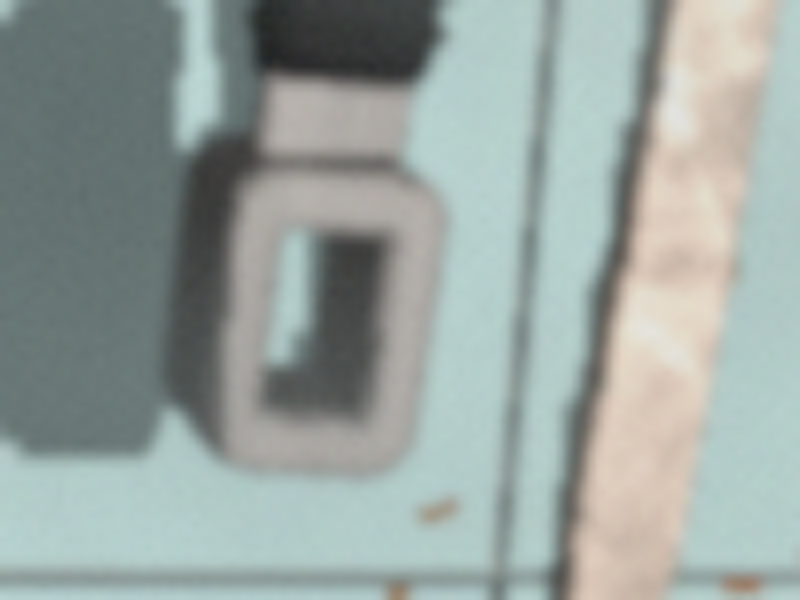

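```bash
python3 -c "
from h import *
C=cam('wrist')
def lev(o,L,k=8):
    P=np.array([ray(C,o[0]+u/k-.44,o[1]+v/k-.44,.034)[:2] for u,v in L])
    print('centre',P.mean(0).round(4),'yaws',[np.degrees(np.arctan2(*(P[a]-P[b])[::-1])).round(1)%360 for a,b in ((0,3),(1,2))],'len',np.linalg.norm(P[0]-P[3]).round(4),np.linalg.norm(P[0]-P[1]).round(4))
lev((210,110),[(268,265),(362,228),(428,398),(335,440)])
lev((320,165),[(275,230),(395,230),(372,420),(258,415)])
go(.4138,.233,.02,200.2)
"
```

```text
centre [0.4133 0.2352] yaws [np.float64(199.9), np.float64(200.7)] len 0.0253 0.0139
centre [0.4746 0.3578] yaws [np.float64(178.4), np.float64(177.4)] len 0.0275 0.0172
shift [ 51.8 -31.5 180.1] rot [ -0.04  -0.07 -20.25] dist 190.0
```

drive_tool:
  motion: [8,-5,5,0,0,-4,65,22,-14,15,0,0,-9,65,38,-24,30,0,0,-14,65,49,-29,50,0,0,-18,65,52,-30.5,75,0,0,-20.2,65,52,-30.5,100,0,0,-20.2,65,52,-30.5,125,0,0,-20.2,65,52,-30.5,147,0,0,-20.2,65,52,-30.5,165,0,0,-20.2,65,52,-30.5,176,0,0,-20.2,65,52,-30.5,180,0,0,-20.2,65,52,-30.5,180,0,0,-20.2,65]

```text
time: 54.35
tool_pos: [0.414, 0.2348, 0.0206]
orientation: [-0.175, 0.985, -0.0, -0.0]
force: [0.6, 0.0, -0.0]
width: 0.747
```

```bash
python3 -c "
from h import *
st();C,p,d=snap('wrist','w26',None,1.4);st();go(.4136,.234,-.009,200.2)"
```

```text
t 54.35 pos [414.  234.8  20.6] yaw -159.85 tilt [-0.02 -0.01] F [ 0.6  0.  -0. ] M [ 0.06  0.06 -0.01] w 65.0 q [ 20.   5. 118.  -0.  57. -90.]
t 54.4 pos [414.5 235.1  21.2] yaw -159.84 tilt [0.04 0.01] F [-0.   0.5  0.1] M [0.05 0.02 0.03] w 64.8 q [ 20.   5. 118.  -0.  57. -90.]
shift [ 1.2 -0.8 30.2] rot [-0.    0.04 -0.04] dist 30.2
```

View pics/w26.png

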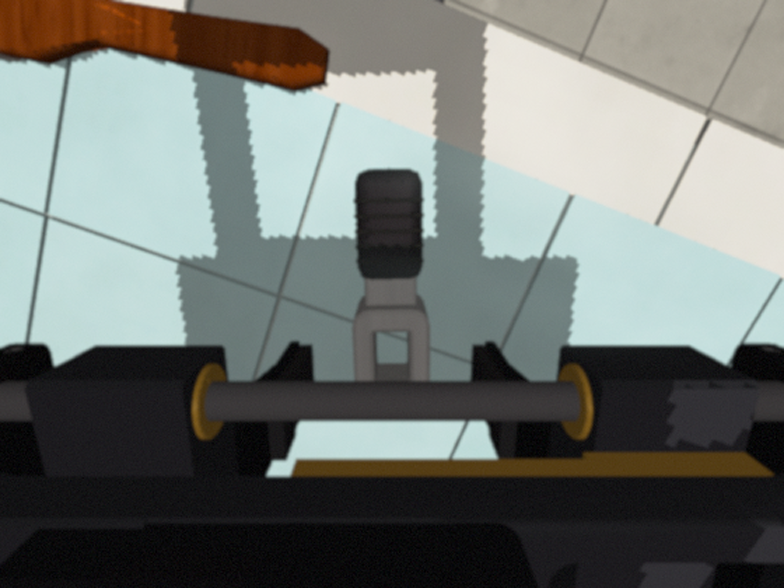

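drive_tool:
  motion: [0.5,0,8,0,0,0,65,0.5,0,16,0,0,0,65,0.5,0,23,0,0,0,65,0.5,0,28,0,0,0,65,0.5,0,30,0,0,0,65,0.5,0,30,0,0,0,50,0.5,0,30,0,0,0,0,0.5,0,30,0,0,0,0,0.5,0,30,0,0,0,0,0.5,0,30,0,0,0,0,0.5,0,30,0,0,0,0,0.5,0,30,0,0,0,0]

```text
time: 55.6
tool_pos: [0.4136, 0.2352, -0.0092]
orientation: [-0.175, 0.985, 0.0, 0.0]
force: [-0.2, -1.0, 1.9]
width: 0.363
```

drive_tool:
  motion: [0,0,0,0,0,0,0,0,0,0,0,0,0,0,0,0,-5,0,0,0,0,0,0,-25,0,0,0,0,0,0,-50,0,0,0,0,0,0,-75,0,0,0,0,0,0,-100,0,0,0,0,0,0,-125,0,0,0,0,0,0,-145,0,0,0,0,0,0,-157,0,0,0,0,0,0,-157,0,0,0,0]

```text
time: 56.7
tool_pos: [0.4145, 0.2355, 0.1493]
orientation: [-0.175, 0.985, 0.0, 0.002]
force: [0.2, 0.3, -1.5]
width: 0.364
```

```bash
python3 -c "
from h import *
st();C,p,d=snap('wrist','w27',None,1);save(p,'w27a',(215,160,345,260),6);st()"
```

```text
t 56.7 pos [414.5 235.5 149.3] yaw -159.81 tilt [0.17 0.07] F [ 0.2  0.3 -1.5] M [ 0.05  0.03 -0.02] w 31.7 q [ 20.  -5. 113.   0.  72. -90.]
t 56.75 pos [413.7 235.2 147.9] yaw -159.81 tilt [0.06 0.02] F [ 0.9  0.7 -0.6] M [ 0.07  0.04 -0.01] w 31.7 q [ 20.  -5. 113.   0.  72. -90.]
```

View pics/w27a.png

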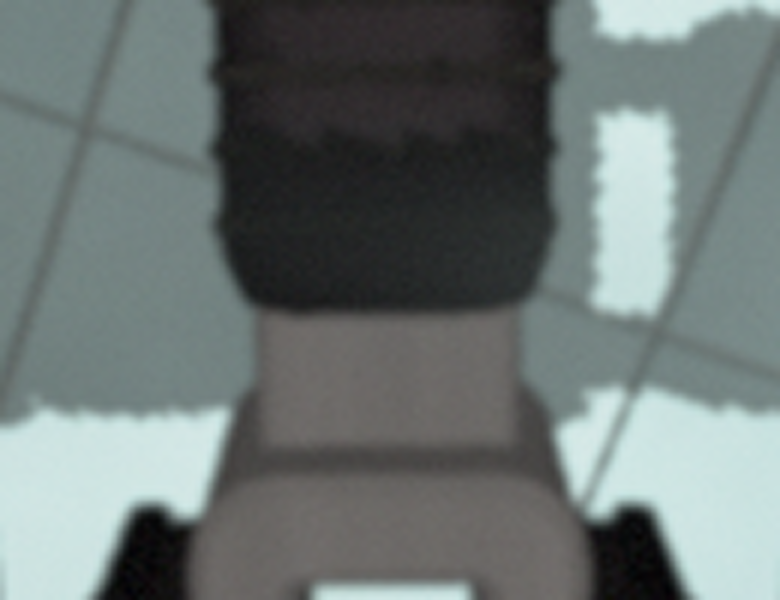

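```bash
python3 -c "
from h import *
go(.4441,-.2200,.148,152)"
```

```text
shift [ 1.286e+02 -4.377e+02 -3.000e-01] rot [3.000e-02 6.000e-02 4.819e+01] dist 456.2
```

drive_tool:
  motion: [4,-15,-2,0,0,2,0,14,-48,-2,0,0,5,0,26,-88,-2,0,0,10,0,38,-130,-2,0,0,14,0,51,-172,-2,0,0,19,0,63,-215,-2,0,0,24,0,76,-258,-2,0,0,29,0,89,-302,-2,0,0,34,0,101,-345,-2,0,0,39,0,113,-386,-2,0,0,43,0,122,-417,-2,0,0,46.5,0,128,-434,-2,0,0,48,0]

```text
time: 57.95
tool_pos: [0.442, -0.2185, 0.1477]
orientation: [0.242, 0.97, 0.0, -0.001]
force: [0.4, 0.1, -1.7]
width: 0.369
```

drive_tool:
  motion: [0,0,0,0,0,0.2,0,0,0,0,0,0,0.2,0,0,0,0,0,0,0.2,0]

```text
time: 58.25
tool_pos: [0.4426, -0.2151, 0.1486]
orientation: [0.241, 0.97, 0.001, -0.001]
force: [0.6, 0.7, -0.9]
width: 0.36
```

```bash
python3 -c "
from h import *
st();go(.4441,-.2200,.118,152)"
```

```text
t 58.25 pos [ 442.6 -215.1  148.6] yaw 152.06 tilt [-0.09  0.08] F [ 0.6  0.7 -0.9] M [-0.   -0.    0.05] w 31.3 q [-35.  -3. 110.   0.  72. -97.]
shift [-3.7 -3.7 30.6] rot [ 0.03 -0.12  0.06] dist 31.0
```

drive_tool:
  motion: [-2,-2,3,0,0,0,0,-3.7,-3.6,8,0,0,0,0,-3.7,-3.6,16,0,0,0,0,-3.7,-3.6,22,0,0,0,0,-3.7,-3.6,26,0,0,0,0,-3.7,-3.6,28,0,0,0,0,-3.7,-3.6,28,0,0,0,0]

```text
time: 58.95
tool_pos: [0.4445, -0.2212, 0.1212]
orientation: [0.242, 0.97, 0.0, -0.0]
force: [-0.4, 0.1, -1.0]
width: 0.365
```

```bash
python3 -c "
from h import *
st();C,p,d=snap('wrist','w28',None,1);save(p,'w28a',(215,190,345,290),6);st();go(.4441,-.2200,.0858,152)"
```

```text
t 58.95 pos [ 444.5 -221.2  121.2] yaw 151.99 tilt [-0.03  0.02] F [-0.4  0.1 -1. ] M [ 0.   -0.05  0.03] w 31.8 q [-36.  -0. 111.  -0.  69. -98.]
t 59.0 pos [ 444.7 -221.3  121.6] yaw 151.99 tilt [-0.01  0.01] F [ 0.3 -0.5 -0.6] M [-0.    0.01 -0.04] w 31.8 q [-36.  -0. 111.   0.  69. -98.]
shift [ 1.1  0.9 35.8] rot [ 0.   -0.01 -0.01] dist 35.8
```

View pics/w28a.png

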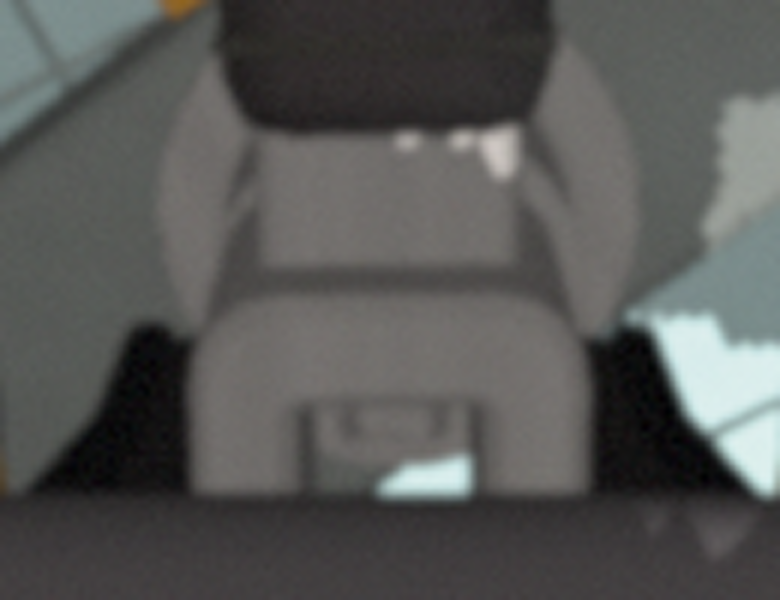

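drive_tool:
  motion: [0.8,0.8,4,0,0,0,0,1,0.9,8,0,0,0,0,1,0.9,12,0,0,0,0,1,0.9,15,0,0,0,0,1,0.9,18,0,0,0,0,1,0.9,20.5,0,0,0,0,1,0.9,20.5,0,0,0,0]

```text
time: 59.7
tool_pos: [0.444, -0.2199, 0.1007]
orientation: [0.242, 0.97, 0.0, -0.0]
force: [-0.0, 0.7, -1.2]
width: 0.364
```

drive_tool:
  motion: [0,0,3,0,0,0,0,0,0,6,0,0,0,0,0,0,9,0,0,0,0,0,0,12,0,0,0,0,0,0,14,0,0,0,0,0,0,15,0,0,0,0,0,0,16,0,0,0,0,0,0,16,0,0,0,0]

```text
time: 60.5
tool_pos: [0.4444, -0.2202, 0.0858]
orientation: [0.242, 0.97, -0.0, 0.0]
force: [-2.6, 1.2, 3.6]
width: 0.362
```

```bash
python3 -c "
from h import *
st()"
```

```text
t 60.5 pos [ 444.4 -220.2   85.8] yaw 152.0 tilt [ 0.01 -0.01] F [-2.6  1.2  3.6] M [ 0.21  0.34 -0.04] w 31.5 q [-35.   2. 113.  -0.  65. -97.]
```

drive_tool:
  motion: [0,0,-1,0,0,0,0,0,0,-1,0,0,4,0,0,0,-1,0,0,9,0,0,0,-1,0,0,14,0,0,0,-1,0,0,20,0,0,0,-1,0,0,26,0,0,0,-1,0,0,32,0,0,0,-1,0,0,38,0,0,0,-1,0,0,44,0,0,0,-1,0,0,49,0,0,0,-1,0,0,53,0,0,0,-1,0,0,53,0]

```text
time: 61.7
tool_pos: [0.444, -0.2207, 0.0861]
orientation: [0.65, 0.76, -0.001, 0.0]
force: [-2.1, -0.6, -0.0]
width: 0.367
```

```bash
python3 -c "
from h import *
st()"
```

```text
t 61.7 pos [ 444.  -220.7   86.1] yaw 98.96 tilt [-0.02 -0.06] F [-2.1 -0.6 -0. ] M [-0.38  0.29 -0.02] w 31.9 q [-36.   2. 113.  -0.  65. -44.]
```

drive_tool:
  motion: [0,0,0,0,0,2,0,0,0,0,0,0,4,0,0,0,0,0,0,6,0,0,0,0,0,0,6,0]

```text
time: 62.1
tool_pos: [0.444, -0.2205, 0.0861]
orientation: [0.688, 0.726, -0.0, 0.0]
force: [-1.6, -2.5, -0.6]
width: 0.364
```

```bash
python3 -c "
from h import *
st()"
```

```text
t 62.1 pos [ 444.  -220.5   86.1] yaw 93.08 tilt [-0.02 -0.04] F [-1.6 -2.5 -0.6] M [-0.54  0.39  0.03] w 31.7 q [-35.   2. 113.  -0.  65. -39.]
```

drive_tool:
  motion: [0,0,0,0,0,1.5,0,0,0,0,0,0,3,0,0,0,0,0,0,3,0]

```text
time: 62.4
tool_pos: [0.444, -0.2203, 0.0861]
orientation: [0.707, 0.707, -0.0, 0.0]
force: [-3.5, -4.2, -0.7]
width: 0.362
```

```bash
python3 -c "
from h import *
st()"
```

```text
t 62.4 pos [ 444.  -220.3   86.1] yaw 89.97 tilt [-0.02 -0.03] F [-3.5 -4.2 -0.7] M [-0.89  0.54  0.13] w 31.5 q [-35.   2. 113.  -0.  65. -35.]
```

drive_tool:
  motion: [0,0,0,0,0,1,0,0,0,0,0,0,2,0,0,0,0,0,0,2,0]

```text
time: 62.7
tool_pos: [0.4441, -0.2203, 0.0861]
orientation: [0.719, 0.695, -0.0, 0.0]
force: [-2.3, -4.4, -0.6]
width: 0.365
```

```bash
python3 -c "
from h import *
st()"
```

```text
t 62.7 pos [ 444.1 -220.3   86.1] yaw 88.02 tilt [-0.03 -0.03] F [-2.3 -4.4 -0.6] M [-0.92  0.58  0.49] w 31.8 q [-35.   2. 113.  -0.  65. -33.]
```

drive_tool:
  motion: [0,0,0,0,0,-4,0,0,0,0,0,0,-8,0,0,0,0,0,0,-10,0,0,0,1,0,0,-10,0,0,0,1.5,0,0,-10,0]

```text
time: 63.2
tool_pos: [0.445, -0.2195, 0.0858]
orientation: [0.656, 0.754, 0.001, 0.0]
force: [-3.7, 2.6, 11.1]
width: 0.362
```

```bash
python3 -c "
from h import *
st()"
```

```text
t 63.2 pos [ 445.  -219.5   85.8] yaw 97.94 tilt [0.07 0.05] F [-3.7  2.6 11.1] M [0.34 0.81 0.02] w 31.5 q [-35.   2. 113.   0.  65. -43.]
```

drive_tool:
  motion: [0,0,-0.5,0,0,0,40,0,0,-0.5,0,0,0,55,0,0,-0.5,0,0,0,60,0,0,-0.5,0,0,0,60,0,0,-5,0,0,0,60,0,0,-15,0,0,0,60,0,0,-35,0,0,0,60,0,0,-60,0,0,0,60,0,0,-85,0,0,0,60,0,0,-105,0,0,0,60,0,0,-112,0,0,0,60,0,0,-112,0,0,0,60]

```text
time: 64.4
tool_pos: [0.445, -0.2206, 0.1982]
orientation: [0.656, 0.755, 0.0, 0.002]
force: [0.2, 0.8, 0.4]
width: 0.69
```

```bash
python3 -c "
from h import *
st(); C,p,d=snap('wrist','w29',None,1.4); st(); save(p,'w29a',(235,25,320,110),9); go(.455,.1,.20,180)"
```

```text
t 64.4 pos [ 445.  -220.6  198.2] yaw 97.99 tilt [ 0.14 -0.1 ] F [0.2 0.8 0.4] M [-0.06  0.01 -0.02] w 60.0 q [-35.  -5. 107.   0.  78. -43.]
t 64.45 pos [ 444.3 -220.1  196.8] yaw 97.99 tilt [ 0.04 -0.02] F [-0.9  0.5  0.1] M [-0.03 -0.03 -0.01] w 60.0 q [-35.  -5. 107.   0.  78. -43.]
shift [315.5  55.1  -3.3] rot [ 1.000e-02  5.000e-02 -8.201e+01] dist 320.3
```

View pics/w29.png

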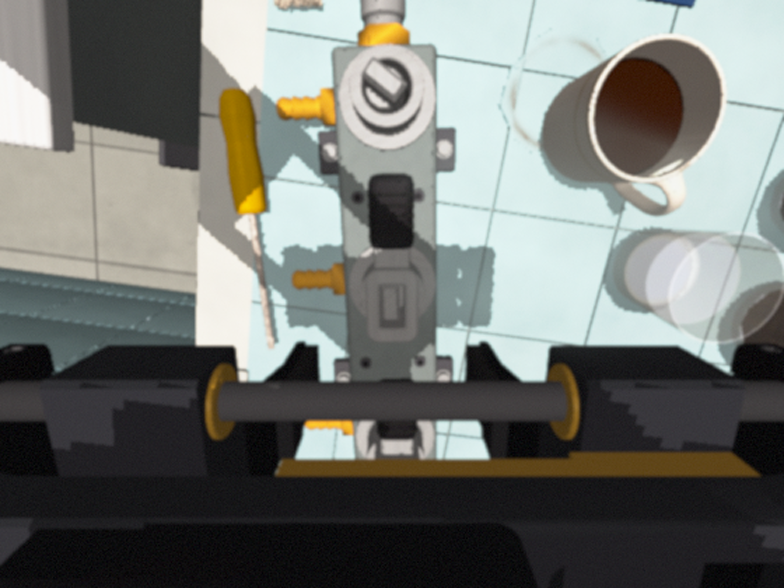

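View pics/w29a.png

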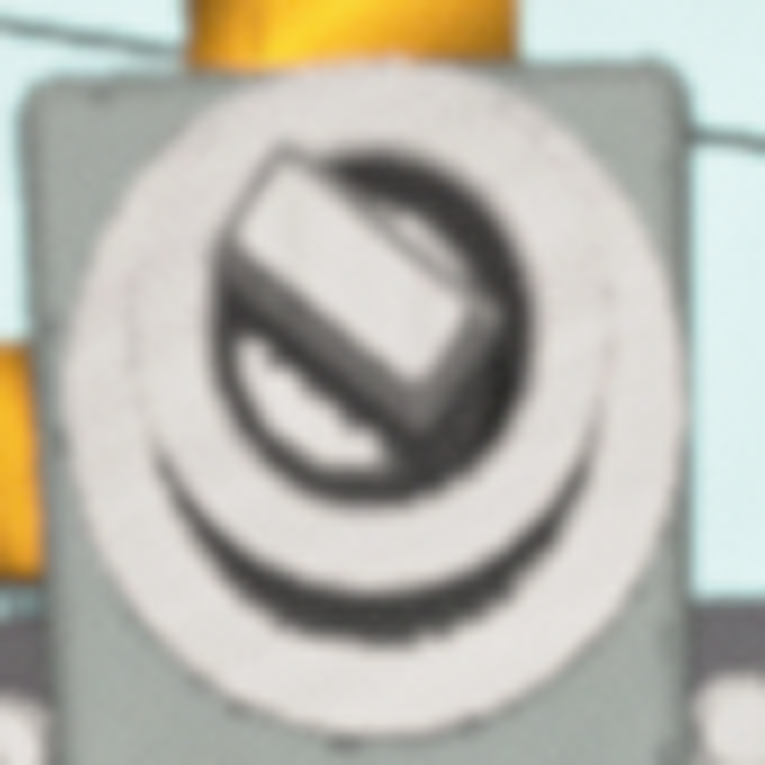

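```bash
python3 -c "
from h import *
C=cam('wrist')
g=lambda u,v,z:ray(C,235+u/9-.44,25+v/9-.44,z)[:2]
P=[g(*q,.117) for q in [(285,158),(237,232),(415,385),(470,300)]]
print(np.mean(P,0).round(4),[np.degrees(np.arctan2(*(a-b)[::-1])).round(1)%180 for a,b in ((P[0],P[3]),(P[1],P[2]))])
F=np.array([g(*q,.061) for q in [(385,58),(65,385),(375,735),(685,385),(145,180),(155,620),(600,620),(595,170)]])
r=least_squares(lambda a:np.hypot(*(F-a[:2]).T)-a[2],[*F.mean(0),.033]);print(r.x)
print(ray(C,390/1.4,295/1.4,.129),ray(C,390/1.4,185/1.4,.123))
go(.535,.355,.20,180)
"
```

```text
[ 0.4223 -0.0918] [np.float64(153.2), np.float64(149.8)]
[ 0.42365664 -0.09169087  0.03214168]
[ 0.44264929 -0.21045641  0.129     ] [ 0.43396143 -0.14810733  0.123     ]
shift [556.9 169.7  -3.4] rot [ 1.000e-02  5.000e-02 -8.201e+01] dist 582.2
```

drive_tool:
  motion: [15,2,0,0,0,-3,60,48,7,0,0,0,-10,60,88,13,0,0,0,-18,60,128,19,0,0,0,-26,60,170,25,0,0,0,-34,60,212,31,0,0,0,-42,60,254,37,0,0,0,-50,60,296,43,0,0,0,-58,60,338,49,0,0,0,-66,60,380,56,0,0,0,-74,60,418,62,0,0,0,-81,60,440,66,0,0,0,-82,60]

```text
time: 65.65
tool_pos: [0.4462, 0.228, 0.1951]
orientation: [-0.004, 1.0, 0.0, -0.001]
force: [0.8, 0.0, 0.4]
width: 0.692
```

```bash
python3 -c "
from h import *
st();go(.468,.345,.17,178)"
```

```text
t 65.65 pos [446.2 228.  195.1] yaw -179.52 tilt [-0.17  0.01] F [0.8 0.  0.4] M [ 0.06  0.03 -0.01] w 60.2 q [ 18.  -4. 106.   0.  78. -72.]
shift [-22.9 116.8  25. ] rot [ 0.   -0.17  2.48] dist 121.6
```

drive_tool:
  motion: [-5,15,3,0,0,1,60,-12,45,10,0,0,2,60,-18,80,18,0,0,2.5,60,-22,105,23,0,0,2.5,60,-23,116,25,0,0,2.5,60,-23,116,25,0,0,2.5,60,-23,116,25,0,0,2.5,60]

```text
time: 66.35
tool_pos: [0.4706, 0.3402, 0.171]
orientation: [0.021, 1.0, -0.001, -0.001]
force: [0.9, -0.0, 0.4]
width: 0.689
```

```bash
python3 -c "
from h import *
st();C,p,d=snap('wrist','w30',None,1.4);st();save(p,'w30a',(250,155,350,245),8)"
```

```text
t 66.35 pos [470.6 340.2 171. ] yaw 177.56 tilt [-0.07 -0.07] F [ 0.9 -0.   0.4] M [ 0.03 -0.01 -0.01] w 60.0 q [ 28.   8.  96.  -0.  75. -59.]
t 66.4 pos [471.  340.  171.5] yaw 177.51 tilt [-0.03 -0.04] F [-0.1  0.3 -0.3] M [ 0.02  0.01 -0.03] w 59.7 q [ 28.   8.  96.  -0.  75. -59.]
```

View pics/w30.png

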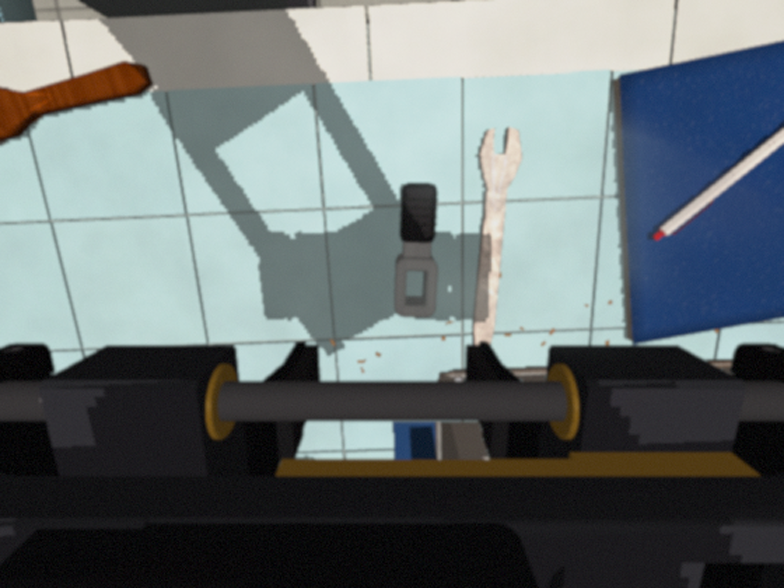

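View pics/w30a.png

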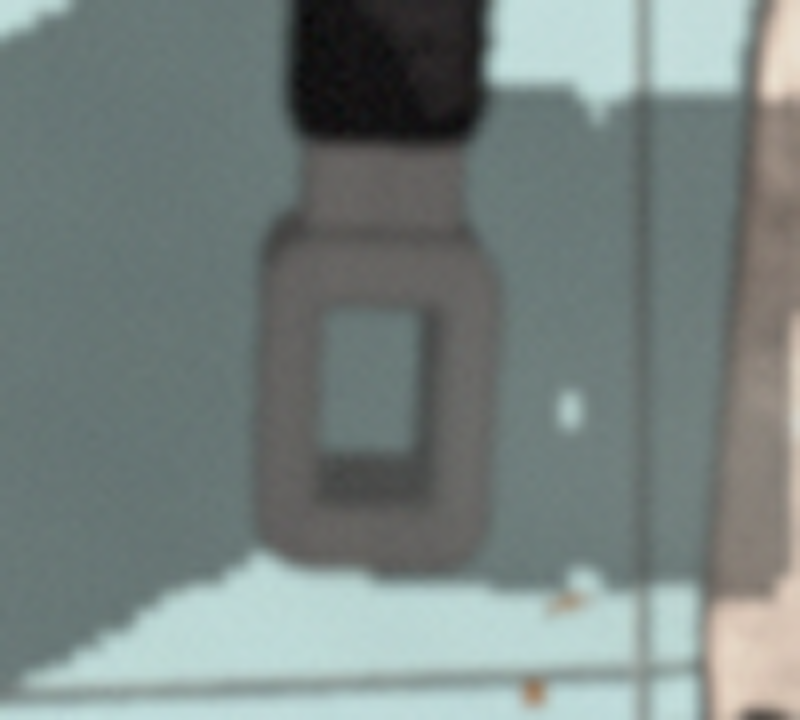

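```bash
python3 -c "
from h import *
C=cam('wrist')
P=np.array([ray(C,250+u/8-.44,155+v/8-.44,.034)[:2] for u,v in [(320,308),(438,306),(432,503),(315,503)]])
print('centre',P.mean(0).round(4),'yaws',[np.degrees(np.arctan2(*(P[a]-P[b])[::-1])).round(1)%360 for a,b in ((0,3),(1,2))],'len',np.linalg.norm(P[0]-P[3]).round(4),np.linalg.norm(P[0]-P[1]).round(4))
go(P.mean(0)[0],P.mean(0)[1],.02,177)
"
```

```text
centre [0.4742 0.3579] yaws [np.float64(176.5), np.float64(177.0)] len 0.0266 0.0155
shift [ -2.5  18.1 151.5] rot [-0.04 -0.03  0.51] dist 152.6
```

drive_tool:
  motion: [-1,8,5,0,0,0.3,50,-2.5,15,15,0,0,0.5,50,-2.5,18,35,0,0,0.5,50,-2.5,18,60,0,0,0.5,50,-2.5,18,85,0,0,0.5,50,-2.5,18,108,0,0,0.5,50,-2.5,18,127,0,0,0.5,50,-2.5,18,141,0,0,0.5,50,-2.5,18,148,0,0,0.5,50,-2.5,18,149,0,0,0.5,50,-2.5,18,149,0,0,0.5,50]

```text
time: 67.5
tool_pos: [0.4752, 0.359, 0.0232]
orientation: [0.026, 1.0, 0.0, 0.0]
force: [-0.3, 0.0, 0.5]
width: 0.575
```

```bash
python3 -c "
from h import *
st();C,p,d=snap('wrist','w31',None,1.4);st();go(.4742,.3579,-.009,177)"
```

```text
t 67.5 pos [475.2 359.   23.2] yaw 176.98 tilt [0.04 0.03] F [-0.3  0.   0.5] M [ 0.09  0.01 -0.01] w 50.1 q [ 29.  20. 100.   0.  60. -58.]
t 67.55 pos [475.5 359.2  23.6] yaw 176.99 tilt [0.08 0.05] F [0.1 0.6 0.5] M [ 0.01 -0.04  0.02] w 50.3 q [ 29.  20. 100.   0.  60. -58.]
shift [ 1.3 -1.4 32.6] rot [ 0.05  0.08 -0.01] dist 32.7
```

View pics/w31.png

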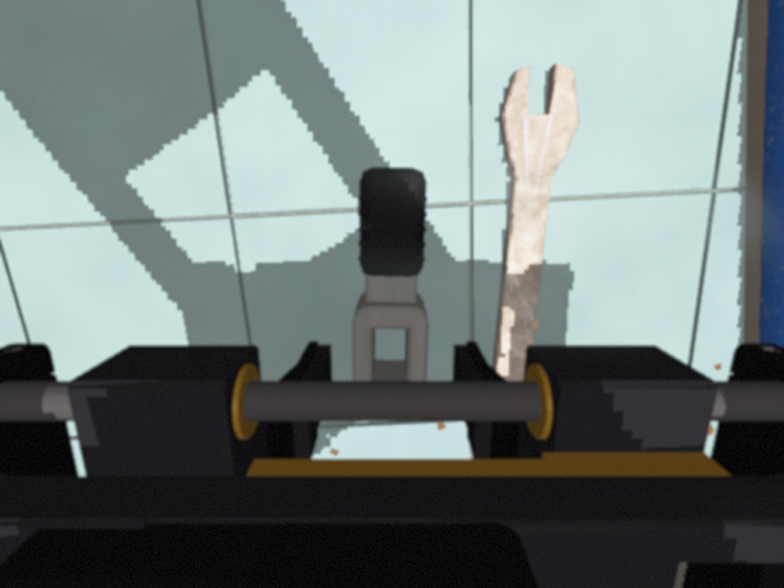

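drive_tool:
  motion: [0.8,-0.8,8,0,0,0,50,1.2,-1.2,16,0,0,0,50,1.2,-1.2,24,0,0,0,50,1.2,-1.2,30,0,0,0,50,1.2,-1.2,32.5,0,0,0,50,1.2,-1.2,32.5,0,0,0,40,1.2,-1.2,32.5,0,0,0,0,1.2,-1.2,32.5,0,0,0,0,1.2,-1.2,32.5,0,0,0,0,1.2,-1.2,32.5,0,0,0,0,1.2,-1.2,32.5,0,0,0,0,1.2,-1.2,32.5,0,0,0,0]

```text
time: 68.75
tool_pos: [0.4738, 0.3578, -0.0095]
orientation: [0.026, 1.0, 0.0, 0.0]
force: [0.1, -0.3, 1.5]
width: 0.362
```

drive_tool:
  motion: [0,0,0,0,0,0,0,0,0,0,0,0,0,0,0,0,-5,0,0,0,0,0,0,-25,0,0,0,0,0,0,-50,0,0,0,0,0,0,-75,0,0,0,0,0,0,-100,0,0,0,0,0,0,-125,0,0,0,0,0,0,-145,0,0,0,0,0,0,-157,0,0,0,0,0,0,-157,0,0,0,0]

```text
time: 69.85
tool_pos: [0.4743, 0.3581, 0.1489]
orientation: [0.026, 1.0, 0.001, 0.001]
force: [1.1, 0.7, -1.2]
width: 0.365
```

```bash
python3 -c "
from h import *
st();C,p,d=snap('wrist','w32',None,1);save(p,'w32a',(215,160,345,260),6);st()"
```

```text
t 69.85 pos [474.3 358.1 148.9] yaw 177.0 tilt [0.15 0.08] F [ 1.1  0.7 -1.2] M [ 0.06 -0.02 -0.05] w 31.8 q [ 29.  11.  96.  -0.  73. -58.]
t 69.9 pos [473.6 357.6 147.3] yaw 176.99 tilt [0.03 0.02] F [ 0.5 -0.7 -1.4] M [0.02 0.04 0.03] w 31.5 q [ 29.  11.  96.  -0.  73. -58.]
```

View pics/w32a.png

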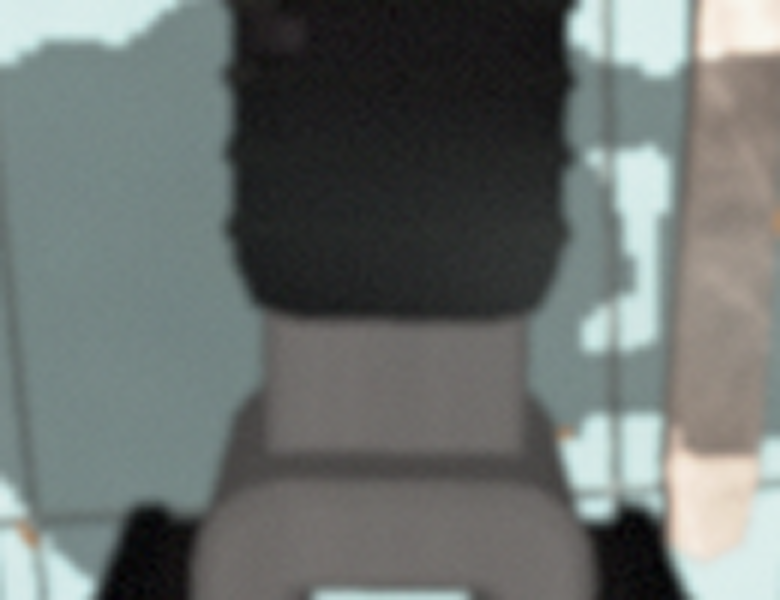

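```bash
python3 -c "
from h import *
go(.4227,-.0919,.148,153)"
```

```text
shift [  27.2 -451.6   -0.8] rot [ 0.03  0.03 23.99] dist 452.4
```

drive_tool:
  motion: [2,-15,-2,0,0,1,0,5,-48,-2,0,0,3,0,8,-88,-2,0,0,5,0,10,-130,-2,0,0,7,0,13,-172,-2,0,0,9,0,15,-215,-2,0,0,12,0,17,-258,-2,0,0,14,0,19,-302,-2,0,0,17,0,21,-345,-2,0,0,20,0,24,-390,-2,0,0,22,0,26,-425,-2,0,0,23.5,0,27,-448,-2,0,0,24,0]

```text
time: 71.1
tool_pos: [0.4208, -0.0907, 0.1477]
orientation: [0.235, 0.972, -0.0, -0.001]
force: [0.8, 0.1, -1.0]
width: 0.363
```

drive_tool:
  motion: [0,0,0,0,0,0,0,0,0,0,0,0,0,0,0,0,0,0,0,0,0]

```text
time: 71.4
tool_pos: [0.4223, -0.0876, 0.1483]
orientation: [0.233, 0.972, 0.0, -0.001]
force: [-0.6, 0.4, -1.1]
width: 0.372
```

```bash
python3 -c "
from h import *
st();go(.4227,-.0919,.120,153)"
```

```text
t 71.4 pos [422.3 -87.6 148.3] yaw 153.0 tilt [-0.08  0.05] F [-0.6  0.4 -1.1] M [ 0.   -0.05 -0.02] w 32.4 q [-22. -12. 119.   0.  73. -85.]
shift [-2.4 -3.6 28.3] rot [ 0.01 -0.1   0.  ] dist 28.7
```

drive_tool:
  motion: [-1,-2,3,0,0,0,0,-2.2,-3.3,8,0,0,0,0,-2.2,-3.3,16,0,0,0,0,-2.2,-3.3,22,0,0,0,0,-2.2,-3.3,26,0,0,0,0,-2.2,-3.3,27,0,0,0,0,-2.2,-3.3,27,0,0,0,0]

```text
time: 72.1
tool_pos: [0.4233, -0.0922, 0.1219]
orientation: [0.233, 0.972, 0.0, -0.0]
force: [-0.5, 0.3, -0.7]
width: 0.362
```

```bash
python3 -c "
from h import *
st();C,p,d=snap('wrist','w33',None,1);save(p,'w33a',(215,190,345,290),6);st();go(.4227,-.0919,.0858,153)"
```

```text
t 72.1 pos [423.3 -92.2 121.9] yaw 152.99 tilt [-0.03  0.01] F [-0.5  0.3 -0.7] M [-0.02 -0.    0.02] w 31.5 q [-23. -10. 120.  -0.  70. -86.]
t 72.15 pos [423.5 -92.3 122.2] yaw 152.99 tilt [ 0. -0.] F [-0.1 -0.5 -1. ] M [-0.01  0.   -0.07] w 31.4 q [-23. -10. 120.  -0.  70. -86.]
shift [ 0.9  0.  36.4] rot [ 0.    0.   -0.01] dist 36.4
```

View pics/w33a.png

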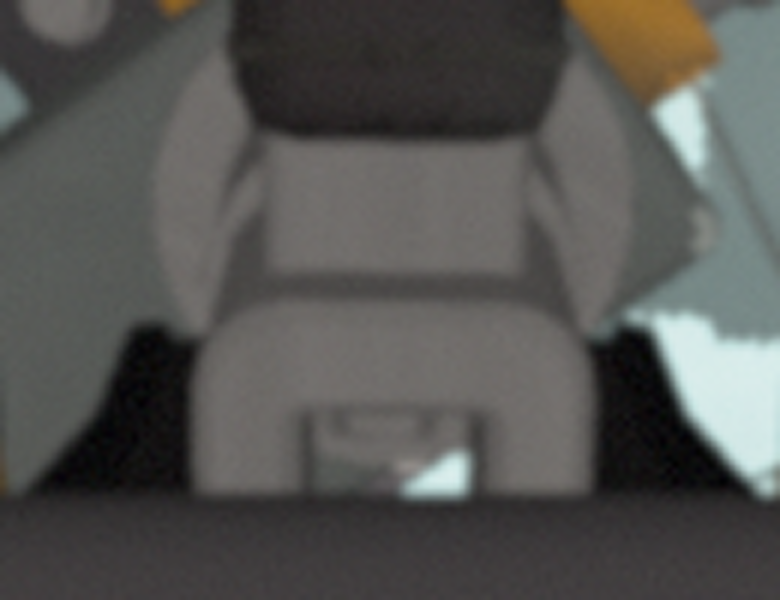

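drive_tool:
  motion: [0.8,0,4,0,0,0,0,1.3,-0.1,8,0,0,0,0,1.3,-0.1,12,0,0,0,0,1.3,-0.1,15,0,0,0,0,1.3,-0.1,18,0,0,0,0,1.3,-0.1,21,0,0,0,0,1.3,-0.1,21,0,0,0,0]

```text
time: 72.85
tool_pos: [0.4219, -0.0917, 0.1006]
orientation: [0.234, 0.972, 0.0, -0.0]
force: [-0.3, 0.5, -2.2]
width: 0.366
```

drive_tool:
  motion: [0,0,3,0,0,0,0,0,0,6,0,0,0,0,0,0,9,0,0,0,0,0,0,12,0,0,0,0,0,0,14,0,0,0,0,0,0,15,0,0,0,0,0,0,16,0,0,0,0,0,0,16,0,0,0,0]

```text
time: 73.65
tool_pos: [0.4224, -0.0919, 0.0855]
orientation: [0.233, 0.972, -0.0, 0.0]
force: [-1.6, 0.4, 2.0]
width: 0.365
```

```bash
python3 -c "
from h import *
st()"
```

```text
t 73.65 pos [422.4 -91.9  85.5] yaw 153.0 tilt [ 0.01 -0.  ] F [-1.6  0.4  2. ] M [0.12 0.28 0.01] w 31.7 q [-23.  -7. 122.  -0.  65. -86.]
```

drive_tool:
  motion: [0,0,-1,0,0,0,0,0,0,-1,0,0,4,0,0,0,-1,0,0,9,0,0,0,-1,0,0,14,0,0,0,-1,0,0,20,0,0,0,-1,0,0,26,0,0,0,-1,0,0,32,0,0,0,-1,0,0,38,0,0,0,-1,0,0,44,0,0,0,-1,0,0,49,0,0,0,-1,0,0,54,0,0,0,-1,0,0,54,0]

```text
time: 74.85
tool_pos: [0.4224, -0.0922, 0.0862]
orientation: [0.65, 0.76, -0.0, 0.0]
force: [0.1, -0.2, -1.3]
width: 0.361
```

```bash
python3 -c "
from h import *
st()"
```

```text
t 74.85 pos [422.4 -92.2  86.2] yaw 98.95 tilt [ 0.02 -0.04] F [ 0.1 -0.2 -1.3] M [-0.26  0.03  0.01] w 31.4 q [-23.  -7. 122.  -0.  65. -32.]
```

drive_tool:
  motion: [0,0,0,0,0,2,0,0,0,0,0,0,4,0,0,0,0,0,0,6,0,0,0,0,0,0,6,0]

```text
time: 75.25
tool_pos: [0.4224, -0.0921, 0.0862]
orientation: [0.688, 0.726, -0.0, 0.0]
force: [0.7, -1.2, -1.6]
width: 0.363
```

```bash
python3 -c "
from h import *
st()"
```

```text
t 75.25 pos [422.4 -92.1  86.2] yaw 93.1 tilt [ 0.03 -0.03] F [ 0.7 -1.2 -1.6] M [-0.38 -0.07  0.11] w 31.6 q [-23.  -7. 122.  -0.  65. -26.]
```

drive_tool:
  motion: [0,0,0,0,0,1,0,0,0,0,0,0,2,0,0,0,0,0,0,2,0]

```text
time: 75.55
tool_pos: [0.4224, -0.092, 0.0862]
orientation: [0.701, 0.713, -0.0, 0.0]
force: [0.5, -1.9, -1.7]
width: 0.365
```

```bash
python3 -c "
from h import *
st()"
```

```text
t 75.55 pos [422.4 -92.   86.2] yaw 91.0 tilt [ 0.02 -0.03] F [ 0.5 -1.9 -1.7] M [-0.56 -0.16  0.16] w 31.8 q [-23.  -7. 122.  -0.  65. -24.]
```

drive_tool:
  motion: [0,0,0,0,0,1,0,0,0,0,0,0,2,0,0,0,0,0,0,2,0]

```text
time: 75.85
tool_pos: [0.4224, -0.0919, 0.0862]
orientation: [0.713, 0.701, 0.0, 0.0]
force: [1.9, -2.2, -1.1]
width: 0.363
```

```bash
python3 -c "
from h import *
st()"
```

```text
t 75.85 pos [422.4 -91.9  86.2] yaw 88.99 tilt [ 0.02 -0.02] F [ 1.9 -2.2 -1.1] M [-0.54 -0.23  0.62] w 31.6 q [-23.  -7. 122.  -0.  65. -22.]
```

drive_tool:
  motion: [0,0,0,0,0,-4,0,0,0,0,0,0,-8,0,0,0,0,0,0,-10,0,0,0,1,0,0,-10,0,0,0,1.8,0,0,-10,0,0,0,1.8,0,0,-10,0]

```text
time: 76.45
tool_pos: [0.4222, -0.0914, 0.0855]
orientation: [0.65, 0.76, 0.0, -0.001]
force: [-4.3, 2.9, 10.6]
width: 0.362
```

```bash
python3 -c "
from h import *
st()"
```

```text
t 76.45 pos [422.2 -91.4  85.5] yaw 98.91 tilt [-0.03  0.06] F [-4.3  2.9 10.6] M [0.27 0.84 0.02] w 31.5 q [-23.  -7. 122.   0.  65. -32.]
```

drive_tool:
  motion: [0,0,-0.5,0,0,0,40,0,0,-0.5,0,0,0,55,0,0,-0.5,0,0,0,60,0,0,-0.5,0,0,0,60,0,0,-5,0,0,0,60,0,0,-15,0,0,0,60,0,0,-35,0,0,0,60,0,0,-60,0,0,0,60,0,0,-85,0,0,0,60,0,0,-105,0,0,0,60,0,0,-125,0,0,0,60,0,0,-135,0,0,0,60]

```text
time: 77.65
tool_pos: [0.4233, -0.0922, 0.2222]
orientation: [0.65, 0.76, 0.001, 0.002]
force: [0.5, 0.3, 0.3]
width: 0.691
```

```bash
python3 -c "
from h import *
st(); go(.50,-.29,.28,99.5); go(.463,-.21,.26,180)"
```

```text
t 77.65 pos [423.3 -92.2 222.2] yaw 98.99 tilt [ 0.2  -0.08] F [0.5 0.3 0.3] M [-0.1  -0.01  0.01] w 60.1 q [-23. -16. 114.   0.  82. -32.]
shift [-207.4   45.1  -57.2] rot [ 0.19  0.12 -0.51] dist 219.9
shift [-122.6   21.   -37.5] rot [ 8.000e-02  2.300e-01 -8.101e+01] dist 129.9
```

Final inspection view with yaw 180 over the whole bar.

drive_tool:
  motion: [-10,2,-10,0,0,-5,60,-25,5,-20,0,0,-12,60,-38,8,-30,0,0,-20,60,-52,10,-37,0,0,-28,60,-66,12,-37,0,0,-36,60,-80,14,-37,0,0,-44,60,-92,16,-37,0,0,-52,60,-103,18,-37,0,0,-60,60,-113,20,-37,0,0,-68,60,-120,21,-37,0,0,-75,60,-122,21,-37,0,0,-81,60,-122,21,-37,0,0,-81,60]

```text
time: 78.85
tool_pos: [0.4619, -0.2092, 0.2561]
orientation: [-0.0, 1.0, 0.0, -0.0]
force: [-0.1, 0.4, -0.2]
width: 0.688
```

```bash
python3 -c "
from h import *
st();C,p,d=snap('wrist','w34');st();save(p,'w34',(90,80,450,250),2.2);C,p,d=snap('scene','s34');save(p,'s34',(230,170,460,310),3.4);snap('top','t34',(140,150,440,290),2.6)"
```

```text
t 78.85 pos [ 461.9 -209.2  256.1] yaw -179.99 tilt [-0.03  0.02] F [-0.1  0.4 -0.2] M [-0.   -0.   -0.06] w 59.9 q [ -33.   -5.  101.   -0.   84. -123.]
t 78.9 pos [ 461.9 -209.   256.2] yaw 179.84 tilt [-0.03  0.02] F [ 0.3 -0.7 -0.3] M [ 0.05  0.02 -0.02] w 60.4 q [ -33.   -5.  101.    0.   84. -123.]
```

View pics/w34.png

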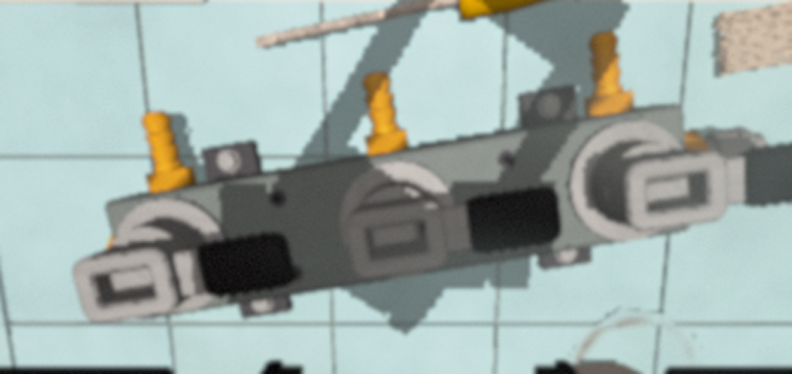

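View pics/s34.png

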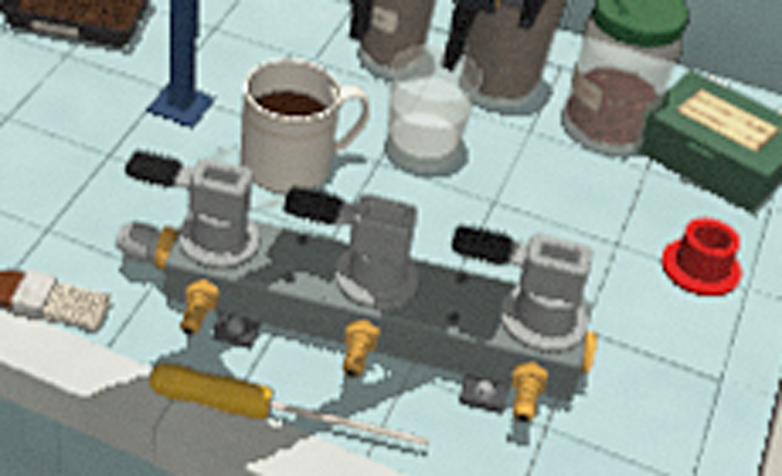

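View pics/t34.png

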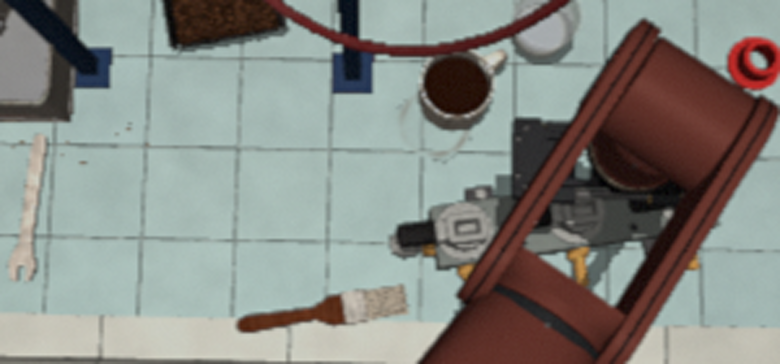

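```bash
python3 -c "
from h import *
C=cam('wrist'); W=world(C,np.load('w34.npz')['d'])
for n,q in {'l3':(85,290),'l3r':(120,312),'l2':(360,240),'l2r':(400,268),'l1':(640,190),'l1r':(680,218),'grip3':(245,265),'grip2':(515,218),'bar':(300,230),'flange1':(583,190)}.items():
    u,v=int(90+q[0]/2.2),int(80+q[1]/2.2); print(n,W[v-1:v+2,u-1:u+2].reshape(-1,3).mean(0).round(4))
for n,L in {'l3':[(108,275),(165,265)],'l2':[(375,232),(432,222)],'l1':[(640,170),(712,158)]}.items():
    P=[ray(C,90+u/2.2,80+v/2.2,.129)[:2] for u,v in L]; print(n,np.degrees(np.arctan2(*(P[1]-P[0])[::-1])).round(1))
"
```

```text
l3 [ 0.4678 -0.3658  0.1281]
l3r [ 0.4787 -0.3507  0.1278]
l2 [ 0.4452 -0.2357  0.1279]
l2r [ 0.4577 -0.2176  0.1279]
l1 [ 0.4223 -0.1086  0.1282]
l1r [ 0.4354 -0.0884  0.1283]
grip3 [ 0.4578 -0.2911  0.1216]
grip2 [ 0.4361 -0.163   0.1219]
bar [ 0.4515 -0.2761  0.0544]
flange1 [ 0.429  -0.1167  0.0601]
l3 99.8
l2 99.8
l1 99.3
```

```bash
python3 -c "
from bench import ctrl
print(ctrl.close_job())"
```

```text
the job is handed in; nothing more can be done
None
```

The job is done and handed in at about 79 s: all three sleeves are on their stems, flange down and flat on the bar. All three levers were there, and each is fitted on a sleeved stem of its own. Each was turned clockwise until the wrist moment rose sharply at the stop, then eased back within the play so it lies along the bar with its tip towards the inlet.

Last checks, from the pictures taken just before handing in:
- **Levers:** the hub tops read 73.5–74 mm above the bar (74 expected). The lever directions read 99.3–99.8°, against 99.5° for the bar.
- **Sleeves:** the one flange I measured, on stem 1, read 60 mm above the counter (61 expected).
- **Left alone:** I did not touch the mug, the glass, the spanner or the red look-alike. They appear in place in the last pictures, though I did not measure them.

What disagreed or went wrong:
- **Fingertip position:** the fingertips turned out to end about 13 mm short of the reported TCP, not 19 mm ahead of it. Because of this the first two grips on a sleeve closed in the air above it. After correcting for the offset, all grips held.
- **Knocked lever:** one lever had been knocked towards the spanner during the run, so I measured it again before picking it up.
- **Wrong-way move:** one early move went the wrong way along y through a sign slip. Nothing was touched.

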